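# Build up a block display wall in running bond

### The arm

A 6-joint arm with a two-finger parallel gripper is mounted at the origin on the work surface. World frame = base frame: x ahead of the robot, y to its left, z up, the work surface at z = 0. Lengths are in m, angles in degrees, forces in N, time in s.
With the tool pointing down it reaches from about 0.4 to 0.825 m from the base axis. Payload 7 kg.
Tool frame: the origin (TCP) lies at the very end of the fingers, on their centre line; the grasp point (between the pads) lies 19 mm behind it; z points along the fingers, y is the direction in which the jaws open and shut (so a half turn about z gives the same grasp; the last joint's range is limited). The gripper opens to 88 mm and grips with 3 to 60 N. Pads are 19 mm wide; open, the fingers measure 130 mm over their backs; the gripper's body (78 mm by 193 mm) begins 47 mm behind the grasp point.
Start: joints at [85.205, 20.546, 0.682, 0, -70.136, -16.507], TCP at [0.245, 0.629, 0.227] pointing down, gripper open.
Joint ranges: [-176.03, 176.03], [-82.01, 121.73], [-58.28, 71.71], [-173.87, 95.51], [-174.79, -0.11], [-173.66, 173.66]. Speed limits (degrees/s): [136.94, 136.94, 172.46, 180, 180, 180].

### API

Orientations are given as [roll, pitch, yaw] about the fixed x, y, z axes, in that order (R = Rz(yaw) Ry(pitch) Rx(roll)).
In Python, from plant import telemetry, optics, ctrl gives the robot as it stands.
- The arm moves only by the tool servo_tool, never from a script. Its argument "rows" is a list of rows, each a list of 3 entries, a list of its own where there are three numbers: the shift along the tool's x, y, z in m, then the turn, a rotation vector about the tool's x, y, z in units of 6 degrees (1.0 is 6 degrees), then the closure, from 0 (fully open) to 1 (shut). A call has 1 to 20 rows; each row shifts and turns the commanded pose from where the row before left it, along the tool's axes as they then stand; what a row does not reach is not made up. A row lasts 1/12 s, in which the tool goes at most 41.7 mm and 7.16 degrees, less where a joint would pass 70% of its speed; a pose out of reach is approached as far as the arm can. A call is refused whole if a number of a shift passes 0.0417 or a number of a turn 1, either way. A call with a gripper value outside its range is refused whole. The fingers move at their own pace and stop on an object; the grip force is fixed at half the most. Time passes only in rows, so rows that do not move let the fingers close. It gives the time, the measured TCP pose, the force and the opening at its end, in the units of the state.
- telemetry.get_obs(): the state, without advancing time (a new reading comes with each control period).
- optics.snapshot(name): name is "side" or "top" or "wrist"; returns the picture (480x640x3 uint8, red, green, blue); there is no depth.
- optics.camera_info(name): a dict with "mtx" (3x3 intrinsics, pixels), "rvec" (rotation vector, rad) and "tvec" (3), from world to camera coordinates, as OpenCV has them. Camera axes: x right, y down, z forward; pixel columns grow to the right and rows downward; lengths in m; the calibration is good to about 2 mm. A picture is of the moment at which its call begins: read the wrist's pose just before it. camera_info takes no time and is no camera call; for the wrist camera it gives the pose at the moment of the call.
- ctrl.close_job(): hands the job in, once; it reports no verdict.
The state is a dict: "clock": time; "joint_pos": joint angles; "qvel": joint speeds; "tau": joint torques, N m; "tool_pos": TCP position; "orientation": TCP orientation; "force": force on the tool from outside, world axes, zero at the start; "moment": the same for the moment, N m; "opening": finger opening in m.
Only numpy, scipy, OpenCV 4.12 (cv2) and the standard library are available. Lean on these libraries where they do the work, as an engineer would, in place of code of your own. Each camera call takes 0.05 s, during which the arm holds its last target.

### The job

Someone has left a wire bead loom and a little bead case on the glued first course of the clay display wall: first move both onto the black work mat. Then lay every loose clay block dry on that course, in line with it, in running bond: each block lies centred over a joint of the course below, with the same narrow open joints, from the bottom up, three blocks in the next course, then two, then one as far as the blocks go, so that the wall steps in by half a block at each end. Leave the other things on the table where they are.

Things in the scene. Friction and masses are not known exactly. Their poses are not given: they have to be found in the camera images.
- block0_mid (a point): the centre of a loose plain fired-clay block, a bar of square section 66 x 40 x 40 mm, about 180 g (the six blocks are alike; four to six are there, an absent one reads None). Its x axis runs along the 66 mm length; the four long faces are alike. At the start it lies flat on the plywood sheet (top 4 mm above the table).
- block1_mid (a point): the centre of a loose plain fired-clay block, a bar of square section 66 x 40 x 40 mm, about 180 g (the six blocks are alike; four to six are there, an absent one reads None). Its x axis runs along the 66 mm length; the four long faces are alike. At the start it lies flat on the plywood sheet (top 4 mm above the table).
- block2_mid (a point): the centre of a loose plain fired-clay block, a bar of square section 66 x 40 x 40 mm, about 180 g (the six blocks are alike; four to six are there, an absent one reads None). Its x axis runs along the 66 mm length; the four long faces are alike. At the start it lies flat on the plywood sheet (top 4 mm above the table).
- block3_mid (a point): the centre of a loose plain fired-clay block, a bar of square section 66 x 40 x 40 mm, about 180 g (the six blocks are alike; four to six are there, an absent one reads None). Its x axis runs along the 66 mm length; the four long faces are alike. At the start it lies flat on the plywood sheet (top 4 mm above the table).
- block4_mid (a point): the centre of a loose plain fired-clay block, a bar of square section 66 x 40 x 40 mm, about 180 g (the six blocks are alike; four to six are there, an absent one reads None). Its x axis runs along the 66 mm length; the four long faces are alike. At the start it lies flat on the table beyond the wall.
- block5_mid (a point): the centre of a loose plain fired-clay block, a bar of square section 66 x 40 x 40 mm, about 180 g (the six blocks are alike; four to six are there, an absent one reads None). Its x axis runs along the 66 mm length; the four long faces are alike. At the start it lies flat on the table beyond the wall.
- wall_top (a point): the middle of the top (48 mm above the table) of the glued first course: four clay blocks of the same size, end to end in a straight row at 70 mm centres (4 mm joints), 276 x 40 mm, along the middle of a plywood board 310 x 150 x 8 mm; all fixed. y runs along the wall, x across it, z up; the three joints lie at y = -70, 0 and +70 mm.
- mat_top (a point): the middle of the top of the black rubber work mat, fixed on the table to one side (left or right, across from the plywood sheet), 180 mm along its x, 220 mm along its y and 4 mm thick; z up.
- loom_bar (a point): the middle of the wooden bar of a small empty wire bead loom, the bar 18 mm thick and 114 mm long along the loom's x axis. The bar runs between two wire posts, 60 mm above the loom's underside; below it is a flat wire rectangle 125 mm (x) by 75 mm (y) of 5 mm wire; the posts (x = -60 and +60 mm) rise to 75 mm. Mass about 140 g. At the start it stands on top of the glued course, one end of the wall, bar along the wall.
- case_mid (a point): the centre of a small closed bead case, clear plastic with a white lid, 62 x 38 x 28 mm (x, y, z), 90 g. At the start it lies on top of the glued course, at the other end from the loom, long side along the wall.
- seat_a (a point): where the centre of a block of course 2 belongs: in the frame of wall_top at x 0, y -70, z 20 mm. No mark is seen there.
- seat_b (a point): where the centre of a block of course 2 belongs: in the frame of wall_top at x 0, y +0, z 20 mm. No mark is seen there.
- seat_c (a point): where the centre of a block of course 2 belongs: in the frame of wall_top at x 0, y +70, z 20 mm. No mark is seen there.
- seat_d (a point): where the centre of a block of course 3 belongs: in the frame of wall_top at x 0, y -35, z 60 mm. No mark is seen there.
- seat_e (a point): where the centre of a block of course 3 belongs: in the frame of wall_top at x 0, y +35, z 60 mm. No mark is seen there.
- seat_f (a point): where the centre of a block of course 4 belongs: in the frame of wall_top at x 0, y +0, z 100 mm. No mark is seen there.
- pliers: small black-handled pliers, 125 mm long, 11 mm high, lying between the robot and the wall; not to be disturbed. Origin at the centre of its underside.
- glue_tube: yellow glue tube 95 x 24 x 14 mm, lying between the two blocks beyond the wall; not to be disturbed. Origin at the centre of its underside.
- tape: roll of clear tape, 48 mm across, 18 mm high, lying between the robot and the wall; not to be disturbed. Origin at the centre of its underside.
Mind the look-alikes: they are no part of the job. Leave any red or yellow look-alike of the part that bears block5_mid alone. What is shaped like the part that bears block0_mid but red is not meant.

How it is judged:
By the outcome, as a careful person would: the job done as asked, in the order asked, and still so for the second after the job is handed in, with the robot touching nothing.
Of block0, block1, block2, block3, block4, block5 only 4 to 6 are there at a start; the rules pass over those that are not, and their reading is None.
At some moment in a run one of block0, block1, block2, block3, block4, block5 may be knocked a few centimetres aside while the robot is not near it.
Once in a run the grip may slacken for a moment while it holds something.
It also fails if it takes over 210 s, if anything falls off the work surface, if the arm or the gripper's body presses on something with over 40 N, if the wrist force passes 120 N, or if a joint passes its speed limit or range.

## Working session

There is one attempt and no reset: what is moved stays moved. The work goes in short steps, Python scripts to look and compute and a tool call to move; the robot and the scene stay as the last step left them, time stands still between calls to the robot, and variables do not carry over. Pictures are saved under pics/ and viewed, and the job is handed in when it is done.

Besides the shell and the picture viewer there is one more tool, called after "Emit:" as name(argument=value, ...), one argument or row to a line, values as JSON. servo_tool: Moves the arm, as the interface text tells. Its arguments: {"type":"object","properties":{"rows":{"type":"array"}},"required":["rows"]}

```bash
ls; mkdir -p pics; cat > h.py <<'E'
import numpy as np, cv2
from plant import telemetry, optics, ctrl
def snap(name, fn):
    ci=optics.camera_info(name)
    im=optics.snapshot(name)
    cv2.imwrite('pics/'+fn, im[:,:,::-1])
    return im,ci
def proj(ci,P):
    p,_=cv2.projectPoints(np.asarray(P,float).reshape(-1,1,3),np.asarray(ci['rvec'],float),np.asarray(ci['tvec'],float),np.asarray(ci['mtx'],float),None)
    return p.reshape(-1,2)
def unproj(ci,uv,z):
    R,_=cv2.Rodrigues(np.asarray(ci['rvec'],float)); t=np.asarray(ci['tvec'],float).ravel()
    K=np.asarray(ci['mtx'],float)
    uv=np.asarray(uv,float).reshape(-1,2)
    d=np.c_[uv,np.ones(len(uv))]@np.linalg.inv(K).T@R
    C=-R.T@t
    s=(z-C[2])/d[:,2]
    return C+d*s[:,None]
E
python3 - <<'E'
from h import *
print(telemetry.get_obs())
for n in ['top','side','wrist']:
    im,ci=snap(n,n+'0.png'); R,_=cv2.Rodrigues(np.array(ci['rvec'],float)); print(n,ci, -R.T@np.array(ci['tvec']).ravel())
E
```

```text
pics
{'clock': 0.0, 'joint_pos': array([ 8.52048709e+01,  2.05923585e+01,  6.34039218e-01, -1.94643097e-02,
       -7.01389789e+01, -1.65073784e+01]), 'qvel': array([-0.0810955 , -0.01837598,  0.02288484,  0.04547648, -0.08873952,
       -0.00218893]), 'tau': array([-2.05123561e-04, -5.82707798e+01,  2.93053526e+01,  6.99675679e+00,
        6.88621847e-03, -1.91535955e-04]), 'tool_pos': array([0.24506677, 0.62839886, 0.22561638]), 'orientation': array([ 1.79901513e+02, -1.01052586e-02, -2.13091272e+01]), 'force': array([0.96618279, 0.17438827, 0.4672719 ]), 'moment': array([0.00945865, 0.01716347, 0.05174687]), 'opening': 0.0880238529238044}
top {'mtx': array([[608.59505689,   0.        , 315.68011316],
       [  0.        , 608.59505689, 242.12115247],
       [  0.        ,   0.        ,   1.        ]]), 'rvec': array([ 2.10916737, -2.15699497,  0.19799034]), 'tvec': array([0.00913875, 0.52312733, 1.20648983])} [0.3036696  0.0109305  1.27946423]
side {'mtx': array([[534.60576023,   0.        , 322.54935044],
       [  0.        , 534.60576023, 242.73608545],
       [  0.        ,   0.        ,   1.        ]]), 'rvec': array([ 2.16663639, -0.42688531,  0.22341572]), 'tvec': array([-0.46551862,  0.19212426,  0.92585398])} [ 0.18495458 -0.76426224  0.70179765]
wrist {'mtx': array([[366.10240153,   0.        , 324.25979963],
       [  0.        , 366.10240153, 236.69475005],
       [  0.        ,   0.        ,   1.        ]]), 'rvec': array([-1.68382583,  2.46569676,  0.30175365]), 'tvec': array([ 0.67322966, -0.03066005,  0.38934818])} [0.3056316  0.60457998 0.38320047]
```

View pics/top0.png

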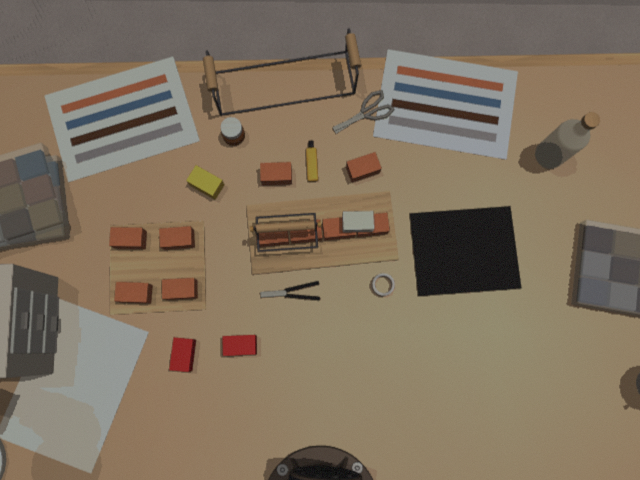

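View pics/side0.png

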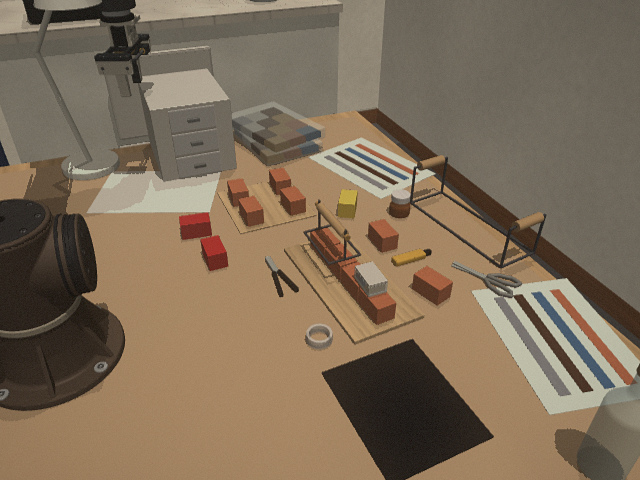

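View pics/wrist0.png

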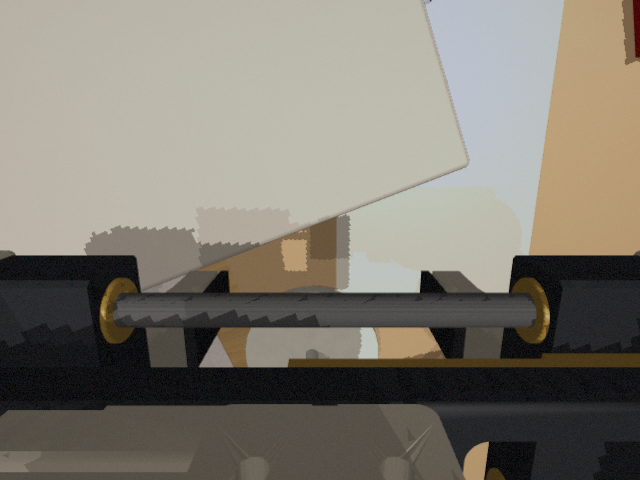

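```bash
python3 - <<'E'
import cv2
im=cv2.imread('pics/top0.png')
cv2.imwrite('pics/t_a.png',cv2.resize(im[150:310,90:290],None,fx=4,fy=3.75,interpolation=cv2.INTER_CUBIC)[:600])
cv2.imwrite('pics/t_b.png',cv2.resize(im[140:300,235:435],None,fx=4,fy=3.75,interpolation=cv2.INTER_CUBIC)[:600])
hsv=cv2.cvtColor(im,cv2.COLOR_BGR2HSV)
for n,(u,v) in dict(b0=(125,237),b1=(275,175),wall=(375,227),red=(240,346),wood=(160,260),table=(300,350),mat=(460,250),matsh=(430,220)).items(): print(n,hsv[v,u],im[v,u])
E
```

```text
b0 [  9 149 137] [ 57  82 137]
b1 [  9 146 140] [ 60  83 140]
wall [  9 151 135] [ 55  80 135]
red [  1 184 141] [ 39  41 141]
wood [ 17  98 146] [ 90 122 146]
table [ 20  71 144] [104 130 144]
mat [15 15 34] [32 33 34]
matsh [ 6 41 31] [26 27 31]
```

View pics/t_a.png

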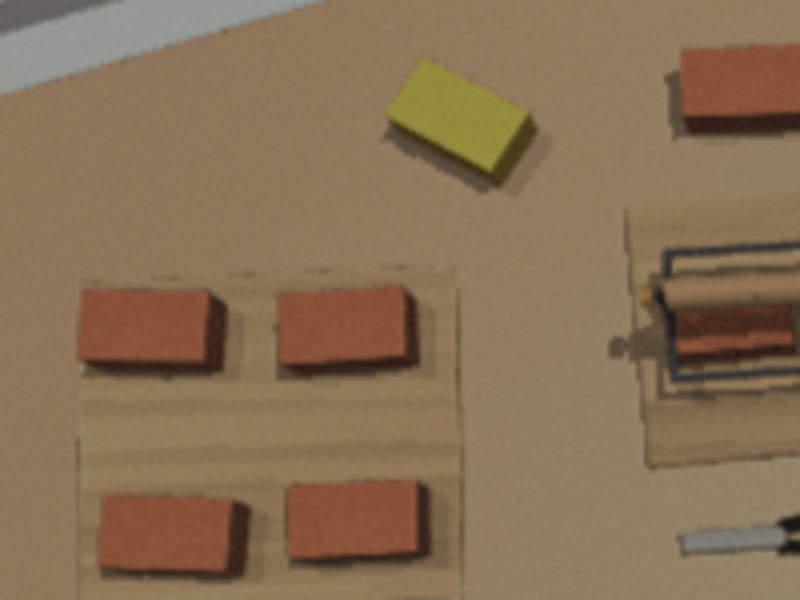

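View pics/t_b.png

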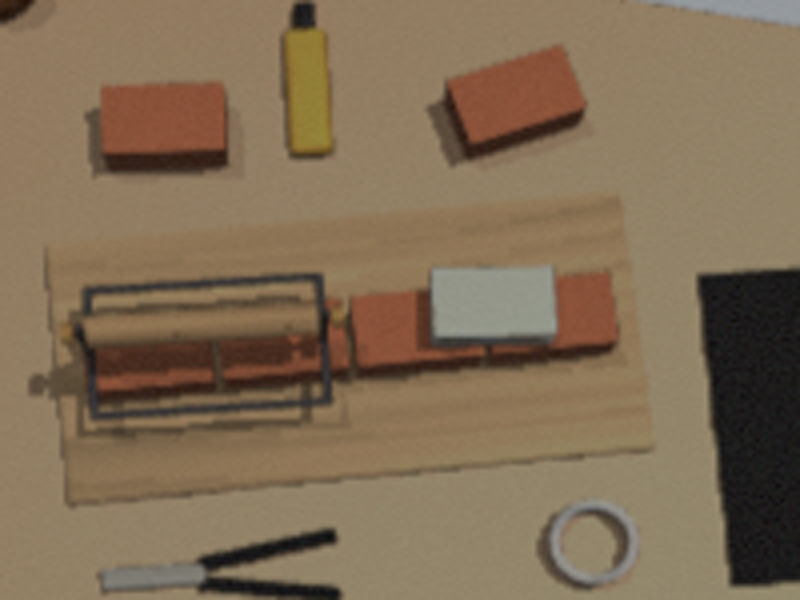

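```bash
cat >> h.py <<'E'
def rects(im,ci,z,lo,hi,roi=None,amin=150):
    hsv=cv2.cvtColor(im,cv2.COLOR_RGB2HSV)
    S=4
    b=cv2.resize(cv2.GaussianBlur(im,(3,3),0),None,fx=S,fy=S,interpolation=cv2.INTER_LINEAR)
    m=cv2.inRange(cv2.cvtColor(b,cv2.COLOR_RGB2HSV),lo,hi)
    m=cv2.morphologyEx(m,cv2.MORPH_OPEN,np.ones((9,9)))
    cs,_=cv2.findContours(m,cv2.RETR_EXTERNAL,cv2.CHAIN_APPROX_NONE)
    out=[]
    for c in cs:
        if cv2.contourArea(c)<amin*S*S: continue
        uv=(c.reshape(-1,2)+0.5)/S-0.5
        if roi and not (roi[0]<uv[:,0].mean()<roi[2] and roi[1]<uv[:,1].mean()<roi[3]): continue
        P=unproj(ci,uv,z)[:,:2]
        (cx,cy),(w,h),a=cv2.minAreaRect((P*1000).astype(np.float32))
        if w<h: w,h,a=h,w,a+90
        a=(a+90)%180-90
        out.append((uv.mean(0).round(1),round(cx,1),round(cy,1),round(w,1),round(h,1),round(a,1)))
    return out
def yaw(a,b): d=b-a; return np.degrees(np.arctan2(d[1],d[0]))
E
python3 - <<'E'
from h import *
im=cv2.imread('pics/top0.png')[:,:,::-1].copy(); ci=optics.camera_info('top')
for z in(.044,.040):
  print(z)
  for r in rects(im,ci,z,(4,125,105),(13,175,255)): print(r)
print('board',unproj(ci,[(246.75,205.3),(389.3,192.3),(398,259.5),(252,274.1)],.008).round(4))
print('wallend',unproj(ci,[(388,212.5),(389.25,232)],.048).round(4))
print('mat');[print(r) for r in rects(im,ci,.004,(0,0,0),(180,60,60),(400,200,530,300),2000)]
print('case');[print(r) for r in rects(im,ci,.076,(0,0,120),(180,50,255),(330,200,385,245))]
print('red');[print(r) for r in rects(im,ci,.04,(0,150,100),(3,255,255))]
print('bar ends',unproj(ci,[(235+85/4,140+330/3.75),(235+320/4,140+318/3.75)],.108))
print('loom base',unproj(ci,[(235+90/4,140+291/3.75),(235+322/4,140+280/3.75),(235+325/4,140+402/3.75),(235+95/4,140+413/3.75)],.050))
E
```

```text
0.044
(array([130.7, 291.4]), 430.5, 375.0, 65.1, 39.7, 87.4)
(array([177.5, 287.7]), 435.7, 280.3, 65.3, 39.3, -88.1)
(array([125.3, 236.1]), 544.8, 389.4, 65.2, 38.8, 88.7)
(array([174.7, 236. ]), 542.7, 287.4, 65.3, 39.4, -86.7)
(array([332.4, 227.4]), 554.9, -38.3, 40.0, 39.7, -84.0)
(array([381.1, 222.4]), 563.3, -138.4, 39.3, 31.3, 3.9)
(array([275.4, 171.1]), 677.4, 78.7, 65.4, 38.4, -89.1)
(array([363.7, 164.8]), 687.5, -107.7, 64.0, 38.4, -72.4)
(array([113.7,  93.4]), 858.1, 423.6, 227.4, 14.5, -72.8)
(array([449.6,  78.1]), 878.5, -301.2, 227.1, 14.5, 78.5)
0.04
(array([130.7, 291.4]), 430.9, 376.2, 65.4, 39.9, 87.4)
(array([177.5, 287.7]), 436.1, 281.2, 65.5, 39.5, -88.1)
(array([125.3, 236.1]), 545.5, 390.6, 65.4, 38.9, 88.7)
(array([174.7, 236. ]), 543.4, 288.3, 65.5, 39.5, -86.7)
(array([332.4, 227.4]), 555.8, -38.5, 40.1, 39.8, -84.0)
(array([381.1, 222.4]), 564.1, -138.9, 39.4, 31.4, 3.9)
(array([275.4, 171.1]), 678.6, 78.9, 65.6, 38.5, -89.1)
(array([363.7, 164.8]), 688.7, -108.1, 64.2, 38.6, -72.4)
(array([113.7,  93.4]), 859.9, 424.9, 228.1, 14.6, -72.8)
(array([449.6,  78.1]), 880.4, -302.2, 227.9, 14.5, 78.5)
board [[ 0.6134  0.1429  0.008 ]
 [ 0.6356 -0.1642  0.008 ]
 [ 0.4889 -0.1761  0.008 ]
 [ 0.4647  0.1323  0.008 ]]
wallend [[ 0.582  -0.154   0.048 ]
 [ 0.5408 -0.1548  0.048 ]]
mat
(array([464.3, 250.9]), 506.3, -318.9, 217.2, 177.0, -87.1)
case
(array([358.1, 219.8]), 561.7, -88.6, 62.3, 37.1, 89.5)
red
(array([180.8, 354.4]), 302.5, 272.3, 63.8, 39.1, -7.0)
(array([238.8, 345. ]), 318.0, 156.5, 65.6, 38.4, -88.8)
bar ends [[ 0.54288008  0.1140159   0.108     ]
 [ 0.54679841 -0.00137399  0.108     ]]
loom base [[ 0.57658029  0.11641071  0.05      ]
 [ 0.58020933 -0.00350589  0.05      ]
 [ 0.51193412 -0.00347414  0.05      ]
 [ 0.50842082  0.1142824   0.05      ]]
```

Emit:
servo_tool(
  rows=[
    [[0, 0, 0], [0, 0, 0.98], 0],
    [[0, 0, 0], [0, 0, 0.98], 0],
    [[0, 0, 0], [0, 0, 0.98], 0],
    [[0, 0, 0], [0, 0, 0.98], 0],
    [[0, 0, 0], [0, 0, 0.98], 0],
    [[0, 0, 0], [0, 0, 0.98], 0],
    [[0, 0, 0], [0, 0, 0.98], 0],
    [[0, 0, 0], [0, 0, 0.98], 0],
    [[0, 0, 0], [0, 0, 0.98], 0],
    [[0, 0, 0], [0, 0, 0.98], 0],
    [[0, 0, 0], [0, 0, 0.98], 0],
  ],
)

```text
clock: 1.07
tool_pos: [0.2452, 0.6287, 0.2261]
orientation: [180.0, -0.0, -86.3]
force: [-0.6, -0.9, 0.2]
opening: 0.0876
```

Emit:
servo_tool(
  rows=[
    [[0.0294, -0.013, -0.001], [0, 0, 0], 0],
    [[0.0294, -0.013, -0.001], [0, 0, 0], 0],
    [[0.0294, -0.013, -0.001], [0, 0, 0], 0],
    [[0.0294, -0.013, -0.001], [0, 0, 0], 0],
    [[0.0294, -0.013, -0.001], [0, 0, 0], 0],
    [[0.0294, -0.013, -0.001], [0, 0, 0], 0],
    [[0.0294, -0.013, -0.001], [0, 0, 0], 0],
    [[0.0294, -0.013, -0.001], [0, 0, 0], 0],
    [[0.0294, -0.013, -0.001], [0, 0, 0], 0],
    [[0.0294, -0.013, -0.001], [0, 0, 0], 0],
    [[0.0294, -0.013, -0.001], [0, 0, 0], 0],
    [[0.0294, -0.013, -0.001], [0, 0, 0], 0],
    [[0.0294, -0.013, -0.001], [0, 0, 0], 0],
    [[0.0294, -0.013, -0.001], [0, 0, 0], 0],
    [[0.0294, -0.013, -0.001], [0, 0, 0], 0],
    [[0.0294, -0.013, -0.001], [0, 0, 0], 0],
    [[0.0294, -0.013, -0.001], [0, 0, 0], 0],
    [[0.0294, -0.013, -0.001], [0, 0, 0], 0],
    [[0.0294, -0.013, -0.001], [0, 0, 0], 0],
    [[0.0294, -0.013, -0.001], [0, 0, 0], 0],
  ],
)

```text
clock: 2.73
tool_pos: [0.5461, 0.0589, 0.2466]
orientation: [180.0, 0.0, -86.0]
force: [1.0, 0.3, 0.5]
opening: 0.0873
```

```bash
python3 - <<'E'
from h import *
o=telemetry.get_obs(); print(o['clock'],o['tool_pos'],o['orientation'],o['joint_pos'],o['force'])
im,ci=snap('wrist','w1.png'); R,_=cv2.Rodrigues(ci['rvec']); print(R.round(4), -R.T@np.array(ci['tvec']))
o=telemetry.get_obs(); print(o['clock'],o['tool_pos'],o['orientation'])
E
```

```text
2.7333 [0.54611313 0.05893505 0.24656605] [ 1.79992075e+02  3.12149107e-03 -8.59794916e+01] [ 2.65922992e+01  7.97331954e+00 -1.35329695e+01 -6.36748239e-03
 -6.84998311e+01 -2.25694566e+01] [0.97485283 0.33451079 0.53855032]
[[-9.976e-01 -6.990e-02  1.000e-04]
 [-6.780e-02  9.678e-01  2.424e-01]
 [-1.700e-02  2.418e-01 -9.702e-01]] [ 0.55045402 -0.00652325  0.40403029]
2.7833 [0.54791949 0.05541448 0.24649336] [ 1.79985937e+02 -9.15946736e-02 -8.60542646e+01]
```

View pics/w1.png

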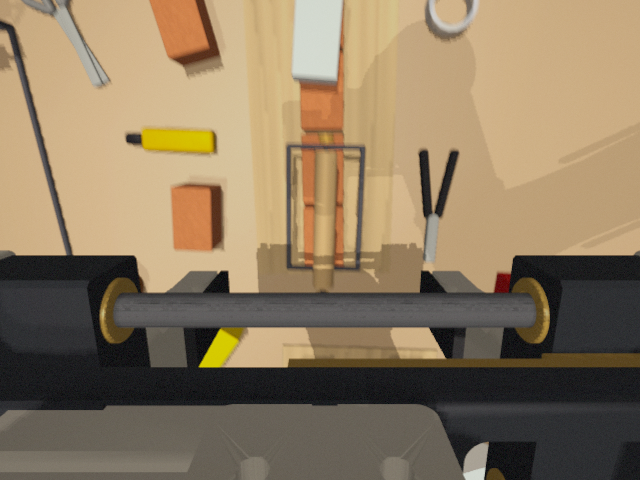

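```bash
python3 - <<'E'
from h import *
im,ci=snap('wrist','w2.png'); print(telemetry.get_obs()['tool_pos'],telemetry.get_obs()['clock'])
print('clay .04');[print(r) for r in rects(im,ci,.04,(4,125,105),(13,220,255),None,300)]
print('clay .048');[print(r) for r in rects(im,ci,.048,(4,125,105),(13,220,255),None,300)]
print('case');[print(r) for r in rects(im,ci,.076,(0,0,120),(180,50,255),(250,0,350,100))]
cv2.imwrite('pics/w2c.png',cv2.resize(im[0:300,240:400],None,fx=2,fy=2,interpolation=cv2.INTER_CUBIC)[:,:,::-1])
E
```

```text
[0.54695241 0.05722301 0.24619268] 2.8333
clay .04
(array([196.1, 221.8]), 675.9, 75.1, 69.8, 44.1, -89.6)
(array([341.2, 211.4]), 530.9, 57.2, 118.3, 12.1, -83.7)
(array([311.7, 209.2]), 560.5, 58.7, 118.4, 20.2, -89.9)
(array([328.7, 102.6]), 555.3, -52.3, 67.9, 39.7, -85.3)
(array([181.3,  29.1]), 686.3, -103.6, 56.3, 40.2, -72.0)
clay .048
(array([196.1, 221.8]), 673.2, 73.2, 68.3, 43.1, -89.6)
(array([341.2, 211.4]), 531.3, 55.7, 115.7, 11.8, -83.7)
(array([311.7, 209.2]), 560.3, 57.2, 115.8, 19.8, -89.9)
(array([328.7, 102.6]), 555.2, -51.4, 66.4, 38.8, -85.3)
(array([181.3,  29.1]), 683.4, -101.5, 55.0, 39.3, -72.0)
case
(array([318.9,  45.1]), 561.9, -87.8, 64.4, 37.7, 89.7)
```

View pics/w2c.png

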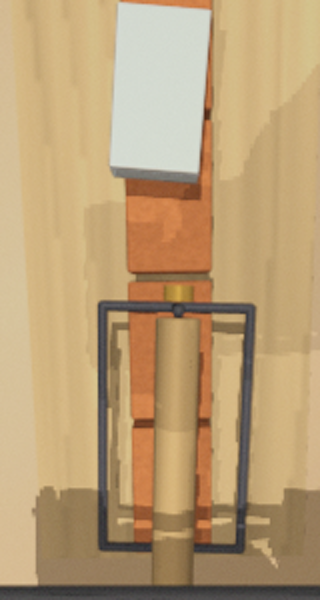

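```bash
cat >> h.py <<'E'
def to(x,y,z,yw,frm=None):
    o=telemetry.get_obs(); p=o['tool_pos'] if frm is None else np.array(frm[:3]); y0=o['orientation'][2] if frm is None else frm[3]
    d=np.array([x,y,z])-p; a=np.radians(yw)
    print('clk %.2f turn %.3f  tx %.4f ty %.4f tz %.4f'%(o['clock'],-((yw-y0+180)%360-180)/6,np.cos(a)*d[0]+np.sin(a)*d[1],np.sin(a)*d[0]-np.cos(a)*d[1],-d[2]), p.round(4),round(y0,2),'open %.4f'%o['opening'])
E
python3 -c "
from h import *
to(.5618,-.0885,.054,-90.4)
im=cv2.imread('pics/w2.png');ci=optics.camera_info('wrist');print(unproj(ci,[(326,138)],.048))"
```

```text
clk 2.83 turn 0.701  tx 0.1456 ty -0.0159 tz 0.1922 [0.547  0.0572 0.2462] -86.19 open 0.0878
[[ 0.54969283 -0.01514944  0.048     ]]
```

Emit:
servo_tool(
  rows=[
    [[0.029, -0.0032, 0], [0, 0, 0.7], 0],
    [[0.029, -0.0032, 0], [0, 0, 0], 0],
    [[0.029, -0.0032, 0], [0, 0, 0], 0],
    [[0.029, -0.0032, 0.01], [0, 0, 0], 0],
    [[0.029, -0.0032, 0.03], [0, 0, 0], 0],
    [[0, 0, 0.035], [0, 0, 0], 0],
    [[0, 0, 0.035], [0, 0, 0], 0],
    [[0, 0, 0.035], [0, 0, 0], 0],
    [[0, 0, 0.03], [0, 0, 0], 0],
    [[0, 0, 0.012], [0, 0, 0], 0],
    [[0, 0, 0.005], [0, 0, 0], 0],
    [[0, 0, 0], [0, 0, 0], 0],
    [[0, 0, 0], [0, 0, 0], 0],
  ],
)

```text
clock: 3.92
tool_pos: [0.564, -0.0838, 0.0554]
orientation: [-180.0, -0.0, -90.1]
force: [0.6, 0.3, 0.6]
opening: 0.0877
```

Emit:
servo_tool(
  rows=[
    [[0.004, 0.001, 0.001], [0, 0, 0], 0],
    [[0, 0, 0], [0, 0, 0], 1],
    [[0, 0, 0], [0, 0, 0], 1],
    [[0, 0, 0], [0, 0, 0], 1],
    [[0, 0, 0], [0, 0, 0], 1],
    [[0, 0, 0], [0, 0, 0], 1],
    [[0, 0, 0], [0, 0, 0], 1],
  ],
)

```text
clock: 4.5
tool_pos: [0.5625, -0.0881, 0.0538]
orientation: [-180.0, 0.0, -90.2]
force: [-0.1, -0.5, -0.3]
opening: 0.0534
```

```bash
python3 -c "
from h import *
to(.452,-.319,.13,-90.4)"
```

```text
clk 4.50 turn 0.036  tx 0.2317 ty 0.1089 tz -0.0762 [ 0.5625 -0.0881  0.0538] -90.18 open 0.0534
```

Emit:
servo_tool(
  rows=[
    [[0, 0, 0], [0, 0, 0], 1],
    [[0, 0, 0], [0, 0, 0], 1],
    [[0, 0, 0], [0, 0, 0], 1],
    [[0, 0, 0], [0, 0, 0], 1],
    [[0, 0, -0.01], [0, 0, 0], 1],
    [[0, 0, -0.03], [0, 0, 0], 1],
    [[0, 0, -0.036], [0, 0, 0], 1],
    [[0, 0, 0], [0, 0, 0], 1],
  ],
)

```text
clock: 5.17
tool_pos: [0.5664, -0.0882, 0.137]
orientation: [-179.4, -0.0, -90.1]
force: [1.8, 0.1, -0.5]
opening: 0.0379
```

Emit:
servo_tool(
  rows=[
    [[0.023, 0.011, 0], [0, 0, 0], 1],
    [[0.023, 0.011, 0], [0, 0, 0], 1],
    [[0.023, 0.011, 0], [0, 0, 0], 1],
    [[0.023, 0.011, 0], [0, 0, 0], 1],
    [[0.023, 0.011, 0], [0, 0, 0], 1],
    [[0.023, 0.011, 0], [0, 0, 0], 1],
    [[0.023, 0.011, 0], [0, 0, 0], 1],
    [[0.023, 0.011, 0], [0, 0, 0], 1],
    [[0.023, 0.011, 0], [0, 0, 0], 1],
    [[0.023, 0.01, 0], [0, 0, 0], 1],
    [[0, 0, 0], [0, 0, 0], 1],
  ],
)

```text
clock: 6.08
tool_pos: [0.4511, -0.3205, 0.1302]
orientation: [180.0, -0.0, -90.3]
force: [0.4, -0.3, -0.6]
opening: 0.0377
```

Emit:
servo_tool(
  rows=[
    [[0, 0, 0.03], [0, 0, 0], 1],
    [[0, 0, 0.035], [0, 0, 0], 1],
    [[0, 0, 0.03], [0, 0, 0], 1],
    [[0, 0, 0.015], [0, 0, 0], 1],
    [[0, 0, 0.006], [0, 0, 0], 1],
    [[0, 0, 0.002], [0, 0, 0], 1],
    [[0, 0, 0], [0, 0, 0], 1],
    [[0, 0, 0], [0, 0, 0], 1],
  ],
)

```text
clock: 6.75
tool_pos: [0.4538, -0.318, 0.0131]
orientation: [-179.9, -0.0, -90.2]
force: [-0.3, -0.0, -1.2]
opening: 0.038
```

Emit:
servo_tool(
  rows=[
    [[0, 0, 0.001], [0, 0, 0], 1],
    [[0, 0, 0], [0, 0, 0], 1],
    [[0, 0, 0], [0, 0, 0], 1],
  ],
)

```text
clock: 7.0
tool_pos: [0.4532, -0.3179, 0.0115]
orientation: [-179.9, -0.0, -90.2]
force: [-0.6, -0.3, -1.1]
opening: 0.0379
```

Emit:
servo_tool(
  rows=[
    [[0, 0, 0.0012], [0, 0, 0], 1],
    [[0, 0, 0], [0, 0, 0], 1],
    [[0, 0, 0], [0, 0, 0], 0.2],
    [[0, 0, 0], [0, 0, 0], 0.2],
    [[0, 0, 0], [0, 0, 0], 0.2],
    [[0, 0, 0], [0, 0, 0], 0.2],
    [[0, 0, -0.01], [0, 0, 0], 0],
    [[0, 0, -0.03], [0, 0, 0], 0],
    [[0, 0, -0.04], [0, 0, 0], 0],
    [[0, 0, -0.04], [0, 0, 0], 0],
    [[0, 0, -0.04], [0, 0, 0], 0],
    [[0, 0, -0.02], [0, 0, 0], 0],
    [[0, 0, 0], [0, 0, 0], 0],
  ],
)

```text
clock: 8.08
tool_pos: [0.4553, -0.319, 0.1964]
orientation: [-179.5, -0.2, -90.1]
force: [0.5, -0.5, 1.0]
opening: 0.0876
```

```bash
python3 - <<'E'
from h import *
im,ci=snap('top','t1.png'); print(ci['tvec'])
[print(r) for r in rects(im,ci,.044,(4,125,105),(13,175,255))[:9]]
cv2.imwrite('pics/t1c.png',cv2.resize(im[150:310,235:535],None,fx=2.5,fy=2.5,interpolation=cv2.INTER_CUBIC)[:,:,::-1])
to(.5445,.056,.19,-88.1)
E
```

```text
[0.00913875 0.52312733 1.20648983]
(array([131. , 291.8]), 429.5, 374.3, 66.6, 40.9, 87.5)
(array([177.9, 288. ]), 434.9, 279.5, 66.8, 40.8, -88.2)
(array([125.7, 236.4]), 544.0, 388.6, 66.4, 40.3, 87.7)
(array([175. , 236.3]), 542.0, 286.4, 67.3, 40.7, -86.9)
(array([339. , 226.7]), 555.3, -51.5, 70.2, 40.5, -85.2)
(array([368. , 223.2]), 560.3, -112.7, 51.3, 40.6, -85.1)
(array([275.5, 171.5]), 676.5, 78.7, 65.3, 39.6, -89.6)
(array([360.5, 164.9]), 685.8, -104.9, 60.8, 39.4, -71.9)
(array([113.7,  93.3]), 858.1, 423.7, 227.2, 14.5, -72.9)
clk 8.13 turn -0.345  tx -0.3711 ty -0.1028 tz 0.0035 [ 0.4541 -0.3183  0.1935] -90.17 open 0.0873
```

View pics/t1c.png

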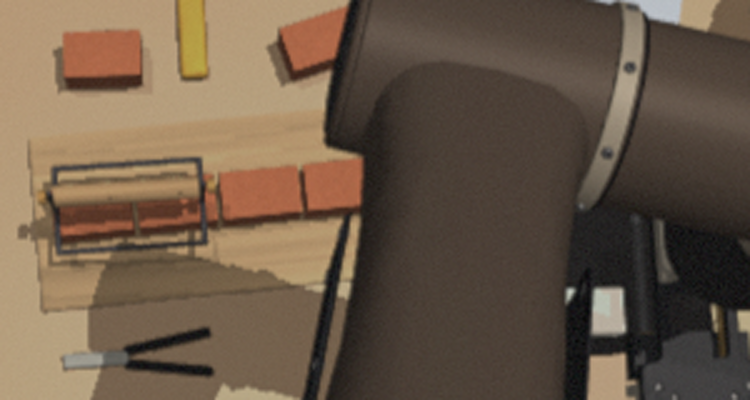

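Emit:
servo_tool(
  rows=[
    [[-0.01, -0.003, 0], [0, 0, -0.35], 0],
    [[-0.03, -0.0083, 0], [0, 0, 0], 0],
    [[-0.037, -0.0103, 0], [0, 0, 0], 0],
    [[-0.037, -0.0103, 0], [0, 0, 0], 0],
    [[-0.037, -0.0103, 0], [0, 0, 0], 0],
    [[-0.037, -0.0103, 0], [0, 0, 0], 0],
    [[-0.037, -0.0103, 0], [0, 0, 0], 0],
    [[-0.037, -0.0103, 0], [0, 0, 0], 0],
    [[-0.037, -0.0103, 0], [0, 0, 0], 0],
    [[-0.037, -0.0103, 0], [0, 0, 0], 0],
    [[-0.025, -0.007, 0.01], [0, 0, 0], 0],
    [[-0.01, -0.0025, 0.03], [0, 0, 0], 0],
    [[0, 0, 0.03], [0, 0, 0], 0],
    [[0, 0, 0.02], [0, 0, 0], 0],
    [[0, 0, 0.008], [0, 0, 0], 0],
    [[0, 0, 0], [0, 0, 0], 0],
    [[0, 0, 0], [0, 0, 0], 0],
  ],
)

```text
clock: 9.55
tool_pos: [0.5437, 0.0563, 0.0915]
orientation: [179.9, -0.0, -88.0]
force: [1.1, 0.2, 1.1]
opening: 0.0877
```

Well positioned; close on the bar (70 mm to travel).

Emit:
servo_tool(
  rows=[
    [[0, 0, 0], [0, 0, 0], 1],
    [[0, 0, 0], [0, 0, 0], 1],
    [[0, 0, 0], [0, 0, 0], 1],
    [[0, 0, 0], [0, 0, 0], 1],
    [[0, 0, 0], [0, 0, 0], 1],
    [[0, 0, 0], [0, 0, 0], 1],
    [[0, 0, 0], [0, 0, 0], 1],
    [[0, 0, 0], [0, 0, 0], 1],
    [[0, 0, 0], [0, 0, 0], 1],
    [[0, 0, 0], [0, 0, 0], 1],
    [[0, 0, 0], [0, 0, 0], 1],
    [[0, 0, 0], [0, 0, 0], 1],
    [[0, 0, 0], [0, 0, 0], 1],
    [[0, 0, 0], [0, 0, 0], 1],
  ],
)

```text
clock: 10.72
tool_pos: [0.5438, 0.0564, 0.0915]
orientation: [-180.0, 0.0, -88.1]
force: [0.5, 0.7, 0.3]
opening: 0.0173
```

Emit:
servo_tool(
  rows=[
    [[0, 0, -0.01], [0, 0, 0], 1],
    [[0, 0, -0.03], [0, 0, 0], 1],
    [[0, 0, -0.03], [0, 0, 0], 1],
    [[0, 0, -0.02], [0, 0, 0], 1],
    [[0, 0, 0], [0, 0, 0], 1],
  ],
)

```text
clock: 11.13
tool_pos: [0.5462, 0.057, 0.187]
orientation: [-179.6, 0.1, -88.0]
force: [0.4, 0.1, -0.7]
opening: 0.0171
```

```bash
python3 - <<'E'
from h import *
to(.545,-.319,.18,-88.0)
im,ci=snap('side','s1.png')
E
```

```text
clk 11.13 turn -0.006  tx 0.3757 ty 0.0143 tz 0.0070 [0.5462 0.057  0.187 ] -88.03 open 0.0171
```

View pics/s1.png

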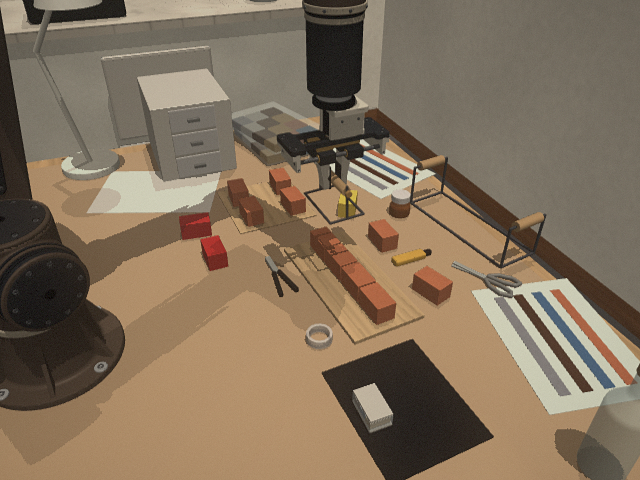

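Emit:
servo_tool(
  rows=[
    [[0.01, 0, 0], [0, 0, 0], 1],
    [[0.028, 0.001, 0], [0, 0, 0], 1],
    [[0.035, 0.0013, 0], [0, 0, 0], 1],
    [[0.035, 0.0013, 0], [0, 0, 0], 1],
    [[0.035, 0.0013, 0], [0, 0, 0], 1],
    [[0.035, 0.0013, 0], [0, 0, 0], 1],
    [[0.035, 0.0013, 0], [0, 0, 0], 1],
    [[0.035, 0.0013, 0], [0, 0, 0], 1],
    [[0.035, 0.0013, 0], [0, 0, 0], 1],
    [[0.035, 0.0013, 0], [0, 0, 0], 1],
    [[0.035, 0.0013, 0], [0, 0, 0], 1],
    [[0.018, 0, 0], [0, 0, 0], 1],
    [[0.005, 0, 0], [0, 0, 0], 1],
    [[0, 0, 0.01], [0, 0, 0], 1],
    [[0, 0, 0.03], [0, 0, 0], 1],
    [[0, 0, 0.035], [0, 0, 0], 1],
    [[0, 0, 0.03], [0, 0, 0], 1],
    [[0, 0, 0.015], [0, 0, 0], 1],
    [[0, 0, 0], [0, 0, 0], 1],
    [[0, 0, 0], [0, 0, 0], 1],
  ],
)

```text
clock: 12.85
tool_pos: [0.5428, -0.3187, 0.0602]
orientation: [179.8, 0.0, -88.0]
force: [0.6, -0.9, -1.2]
opening: 0.017
```

```bash
python3 - <<'E'
from h import *
to(.547,-.319,.0475,-88.0); print(telemetry.get_obs()['force'])
E
```

```text
clk 12.85 turn -0.002  tx 0.0004 ty -0.0042 tz 0.0127 [ 0.5428 -0.3187  0.0602] -88.01 open 0.0170
[ 0.5921537  -0.94338614 -1.16839712]
```

Emit:
servo_tool(
  rows=[
    [[0, -0.003, 0.006], [0, 0, 0], 1],
    [[0, 0, 0.005], [0, 0, 0], 1],
    [[0, 0, 0.0015], [0, 0, 0], 1],
    [[0, 0, 0], [0, 0, 0], 1],
    [[0, 0, 0], [0, 0, 0], 1],
  ],
)

```text
clock: 13.27
tool_pos: [0.5469, -0.3198, 0.0495]
orientation: [-180.0, -0.0, -88.1]
force: [-0.4, -0.3, -1.0]
opening: 0.0172
```

Emit:
servo_tool(
  rows=[
    [[0, 0, 0.0015], [0, 0, 0], 1],
    [[0, 0, 0], [0, 0, 0], 1],
    [[0, 0, 0], [0, 0, 0], 0.3],
    [[0, 0, 0], [0, 0, 0], 0.3],
    [[0, 0, 0], [0, 0, 0], 0.3],
    [[0, 0, 0], [0, 0, 0], 0.3],
    [[0, 0, -0.01], [0, 0, 0], 0],
    [[0, 0, -0.03], [0, 0, 0], 0],
    [[0, 0, -0.04], [0, 0, 0], 0],
    [[0, 0, -0.04], [0, 0, 0], 0],
    [[0, 0, -0.04], [0, 0, 0], 0],
    [[-0.01, 0, -0.03], [0, 0, 0], 0],
    [[-0.03, 0, 0], [0, 0, 0], 0],
    [[-0.037, 0, 0], [0, 0, 0], 0],
    [[-0.037, 0, 0], [0, 0, 0], 0],
    [[-0.037, 0, 0], [0, 0, 0], 0],
    [[-0.02, 0, 0], [0, 0, 0], 0],
    [[-0.01, 0, 0], [0, 0, 0], 0],
    [[0, 0, 0], [0, 0, 0], 0],
  ],
)

```text
clock: 14.85
tool_pos: [0.5407, -0.1371, 0.2385]
orientation: [-179.9, 0.0, -87.9]
force: [0.8, 0.3, -0.2]
opening: 0.0876
```

```bash
python3 - <<'E'
from h import *
o=telemetry.get_obs();print(o['clock'],o['tool_pos'])
im,ci=snap('wrist','w3.png')
im,ci=snap('side','s2.png')
im,ci=snap('top','t2.png')
[print(r) for r in rects(im,ci,.044,(4,125,105),(13,175,255))[:9]]
E
```

```text
14.85 [ 0.54066733 -0.13714643  0.23853949]
(array([131.2, 291.9]), 429.0, 373.8, 67.7, 41.6, 86.7)
(array([177.6, 288. ]), 434.5, 280.3, 65.3, 41.3, -88.1)
(array([125.9, 236.6]), 543.7, 388.0, 67.3, 40.9, 88.6)
(array([175.2, 236.5]), 541.7, 286.1, 67.8, 41.3, -86.8)
(array([337.5, 226.5]), 555.9, -51.1, 66.0, 39.4, -86.4)
(array([369.2, 223.3]), 560.3, -115.1, 56.8, 41.3, -85.6)
(array([486.5,  84.1]), 862.3, -379.0, 68.0, 14.7, 78.5)
(array([113.7,  93.3]), 858.1, 423.6, 227.3, 14.5, -72.8)
(array([419.1,  72.7]), 891.3, -236.6, 95.4, 14.8, 78.3)
```

View pics/w3.png

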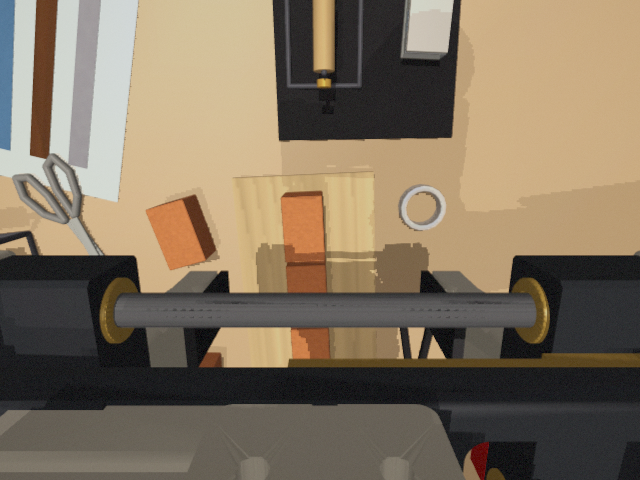

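View pics/s2.png

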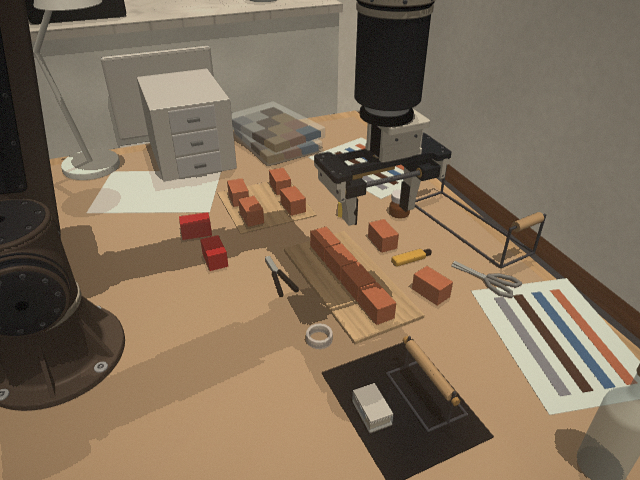

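Emit:
servo_tool(
  rows=[
    [[-0.01, 0, -0.005], [0, 0, -0.3], 0],
    [[-0.03, 0, -0.015], [0, 0, 0], 0],
    [[-0.035, 0, -0.015], [0, 0, 0], 0],
    [[-0.035, 0, -0.015], [0, 0, 0], 0],
    [[-0.035, 0, -0.015], [0, 0, 0], 0],
    [[-0.035, 0, -0.012], [0, 0, 0], 0],
    [[-0.02, 0, -0.005], [0, 0, 0], 0],
    [[-0.006, 0, 0], [0, 0, 0], 0],
    [[0, 0, 0], [0, 0, 0], 0],
    [[0, 0, 0], [0, 0, 0], 0],
    [[0, 0, 0], [0, 0, 0], 0],
  ],
)

```text
clock: 15.92
tool_pos: [0.5274, 0.0656, 0.319]
orientation: [179.9, -0.0, -86.3]
force: [-0.1, -0.2, -0.2]
opening: 0.0877
```

```bash
python3 - <<'E'
from h import *
o=telemetry.get_obs();print(o['clock'],o['tool_pos'],o['orientation'])
im,ci=snap('wrist','w4.png')
np.savez('w4.npz',**ci)
cv2.imwrite('pics/w4c.png',cv2.resize(im[0:290,120:460],None,fx=2,fy=2,interpolation=cv2.INTER_CUBIC)[:,:,::-1])
[print(r) for r in rects(im,ci,.04,(4,125,85),(13,230,255),None,300)]
E
```

```text
15.9167 [0.5274433  0.06558228 0.31895063] [ 1.79937559e+02 -2.89682530e-02 -8.63330230e+01]
(array([302.5, 344. ]), 544.0, 256.7, 42.8, 39.4, -87.1)
(array([380.1, 343.9]), 439.6, 249.0, 44.3, 43.8, 3.6)
(array([202.5, 200.4]), 673.3, 75.8, 68.2, 49.2, -89.1)
(array([308.1, 187.4]), 546.8, 52.8, 137.6, 39.7, -85.4)
(array([304.6,  62.5]), 557.9, -83.2, 130.3, 40.0, -85.4)
(array([189.1,  34.5]), 683.8, -105.9, 75.3, 46.7, -72.1)
```

View pics/w4c.png

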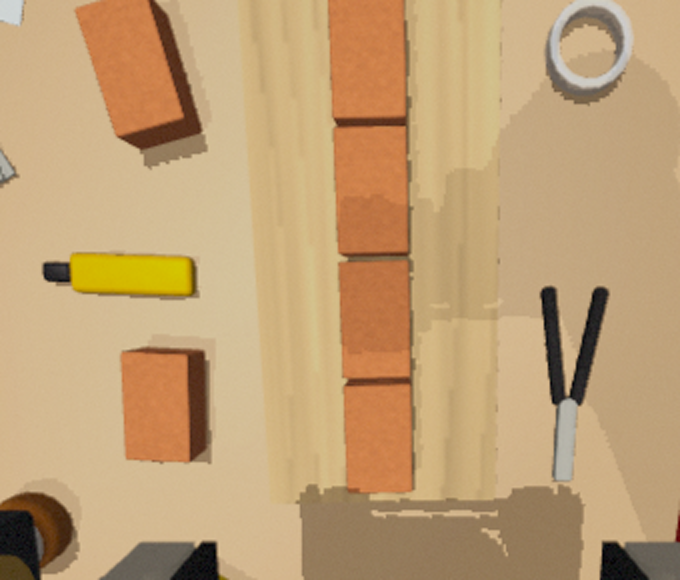

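```bash
python3 - <<'E'
from h import *
im=cv2.imread('pics/w4.png')[:,:,::-1].copy(); ci=dict(np.load('w4.npz'))
R,_=cv2.Rodrigues(ci['rvec']); print('cam',-R.T@ci['tvec'])
for lo in (85,110):
  for r in rects(im,ci,.048,(4,110,lo),(13,230,255),(260,0,350,260),300): print(lo,r)
J=[(120+369/2,123/2),(120+374/2,256/2),(120+377/2,381/2)]
P=unproj(ci,np.array(J)-.25,.048); print(P, [yaw(P[i+1],P[i]) for i in (0,1)], np.linalg.norm(np.diff(P,axis=0),axis=1))
# dark joints profile: along wall line
g=cv2.cvtColor(im,cv2.COLOR_RGB2GRAY).astype(float)
c=np.array([.5505,-.0157]); a=np.radians(4.5); ey=np.array([-np.sin(a),np.cos(a)]); ex=np.array([np.cos(a),np.sin(a)])
def sample(s,off):
    P=c+s[:,None]*ey+off*ex; uv=proj(ci,np.c_[P,np.full(len(s),.048)]).astype(np.float32)
    return cv2.remap(g.astype(np.float32),uv[None,:,0].copy(),uv[None,:,1].copy(),cv2.INTER_LINEAR)[0]
s=np.arange(-.085,.13,.0005)
pr=np.mean([sample(s,o) for o in np.arange(-.015,.016,.002)],axis=0)
for j in (-.07,0,.07):
    k=abs(s-j)<.012; w=np.clip(np.median(pr[k])-pr[k]-10,0,None); print(j,(s[k]*w).sum()/w.sum())
k=(s>.125);print(pr[(s>.11)][::4].round())
E
```

```text
cam [5.31519973e-01 1.77475394e-04 4.76473891e-01]
85 (array([308.1, 187.4]), 546.5, 51.9, 135.0, 39.0, -85.4)
85 (array([304.6,  62.5]), 557.5, -81.6, 127.9, 39.2, -85.4)
110 (array([308.1, 187.8]), 546.5, 51.9, 135.0, 39.0, -85.4)
110 (array([305.7,  94.5]), 554.9, -51.8, 68.1, 39.0, -85.3)
110 (array([303.6,  29.1]), 560.4, -116.7, 57.3, 39.3, -85.9)
[[ 0.55818393 -0.08633426  0.048     ]
 [ 0.55190926 -0.01785289  0.048     ]
 [ 0.54650126  0.05205172  0.048     ]] [np.float64(-84.7648439643693), np.float64(-85.57626053325782)] [0.06876823 0.07011349]
-0.07 -0.07169342112991137
0 -0.0025894534960087504
0.07 0.06786165290930853
[146. 147. 146. 146. 146. 145. 145. 146. 147. 148. 148.]
```

```bash
python3 - <<'E'
from h import *
for i in range(5):
    o=telemetry.get_obs();ci=optics.camera_info('wrist');R,_=cv2.Rodrigues(ci['rvec'])
    im=optics.snapshot('wrist')
    r=[x for x in rects(im,ci,.048,(4,110,85),(13,230,255),(260,150,350,260),300)][0]
    print(o['clock'],o['tool_pos'].round(4),o['orientation'].round(2),(-R.T@ci['tvec']).round(4),r[1:])
E
```

```text
15.9667 [0.5275 0.0655 0.319 ] [ 1.7994e+02 -3.0000e-02 -8.6360e+01] [5.315e-01 1.000e-04 4.765e-01] (546.6, 51.7, 134.9, 39.1, -85.4)
16.0167 [0.5275 0.0655 0.3191] [ 1.7995e+02 -2.0000e-02 -8.6370e+01] [5.315e-01 1.000e-04 4.766e-01] (546.6, 51.8, 134.9, 39.1, -85.4)
16.0667 [0.5276 0.0656 0.3192] [ 1.7996e+02 -2.0000e-02 -8.6370e+01] [5.315e-01 2.000e-04 4.766e-01] (546.5, 51.8, 134.7, 39.0, -85.4)
16.1167 [0.5276 0.0657 0.3192] [ 1.7997e+02 -2.0000e-02 -8.6360e+01] [5.315e-01 3.000e-04 4.767e-01] (546.6, 51.7, 134.8, 39.0, -85.4)
16.1667 [0.5276 0.0659 0.3193] [ 1.7998e+02 -1.0000e-02 -8.6350e+01] [5.315e-01 5.000e-04 4.768e-01] (546.6, 51.7, 135.0, 39.1, -85.4)
```

```bash
python3 - <<'E'
from h import *
ci=optics.camera_info('wrist'); im=optics.snapshot('wrist')
for lo in (85,110,125,140):
  for r in rects(im,ci,.04,(4,110,lo),(13,230,255),(150,0,250,260),300): print(lo,r)
im,ci=snap('top','t3.png')
for r in rects(im,ci,.04,(4,125,105),(13,175,255)): print(r)
hs=cv2.cvtColor(im,cv2.COLOR_RGB2HSV)
E
```

```text
85 (array([202.1, 200.9]), 673.2, 75.7, 68.2, 49.5, -89.1)
85 (array([189.6,  34.5]), 683.7, -105.9, 75.8, 47.0, -71.8)
110 (array([198.9, 201.4]), 678.0, 75.8, 68.2, 39.9, -89.1)
110 (array([185.4,  31.5]), 688.3, -109.0, 66.9, 40.2, -71.9)
125 (array([198.5, 201.6]), 678.2, 75.8, 68.2, 39.5, -89.1)
125 (array([185.1,  31.4]), 688.6, -109.2, 66.3, 39.7, -71.9)
140 (array([198.2, 202.3]), 678.4, 76.9, 66.1, 39.2, -89.1)
140 (array([184.9,  31.3]), 688.8, -109.4, 65.9, 39.4, -71.8)
(array([181.4, 284.9]), 435.6, 278.3, 60.3, 40.0, -87.7)
(array([175.8, 236.8]), 542.7, 287.2, 67.5, 41.1, -86.8)
(array([309.2, 229.1]), 551.0, 11.2, 54.4, 40.3, -85.3)
(array([355.4, 224.8]), 558.8, -85.4, 138.5, 41.1, -85.3)
(array([363.5, 165.2]), 687.4, -107.4, 65.9, 40.0, -72.4)
(array([113.7,  93.3]), 859.9, 425.0, 228.1, 14.5, -72.8)
(array([449.6,  78.1]), 880.4, -302.2, 227.7, 14.3, 78.6)
```

```bash
python3 - <<'E'
from h import *
to(.6783,.0769,.008,-89.1)
E
```

```text
clk 16.32 turn 0.465  tx -0.0081 ty -0.1509 tz 0.3114 [0.5276 0.0664 0.3194] -86.31 open 0.0878
```

Emit:
servo_tool(
  rows=[
    [[-0.0016, -0.01, 0.01], [0, 0, 0.465], 0],
    [[-0.0016, -0.03, 0.02], [0, 0, 0], 0],
    [[-0.0016, -0.03, 0.02], [0, 0, 0], 0],
    [[-0.0016, -0.03, 0.02], [0, 0, 0], 0],
    [[-0.0016, -0.03, 0.02], [0, 0, 0], 0],
    [[0, -0.021, 0.03], [0, 0, 0], 0],
    [[0, 0, 0.035], [0, 0, 0], 0],
    [[0, 0, 0.035], [0, 0, 0], 0],
    [[0, 0, 0.03], [0, 0, 0], 0],
    [[0, 0, 0.015], [0, 0, 0], 0],
    [[0, 0, 0.005], [0, 0, 0], 0],
    [[0, 0, 0], [0, 0, 0], 0],
    [[0, 0, 0], [0, 0, 0], 0],
    [[0, 0, 0], [0, 0, 0], 0],
  ],
)

```text
clock: 17.48
tool_pos: [0.6795, 0.0781, 0.0815]
orientation: [-179.8, 0.0, -89.1]
force: [0.1, 0.8, 1.0]
opening: 0.0875
```

```bash
python3 - <<'E'
from h import *
to(.6783,.0769,.008,-89.1)
E
```

```text
clk 17.48 turn 0.008  tx 0.0011 ty 0.0013 tz 0.0735 [0.6795 0.0781 0.0815] -89.05 open 0.0875
```

Emit:
servo_tool(
  rows=[
    [[0.001, 0.001, 0.02], [0, 0, 0], 0],
    [[0, 0, 0.028], [0, 0, 0], 0],
    [[0, 0, 0.016], [0, 0, 0], 0],
    [[0, 0, 0.006], [0, 0, 0], 0],
    [[0, 0, 0.002], [0, 0, 0], 0],
    [[0, 0, 0], [0, 0, 0], 0],
    [[0, 0, 0], [0, 0, 0], 0],
    [[0, 0, 0], [0, 0, 0], 0],
    [[0, 0, 0], [0, 0, 0], 0],
  ],
)

```text
clock: 18.23
tool_pos: [0.6781, 0.0769, 0.0089]
orientation: [-179.9, 0.0, -89.1]
force: [-1.0, 0.4, 1.1]
opening: 0.0876
```

Emit:
servo_tool(
  rows=[
    [[0, 0, 0], [0, 0, 0], 1],
    [[0, 0, 0], [0, 0, 0], 1],
    [[0, 0, 0], [0, 0, 0], 1],
    [[0, 0, 0], [0, 0, 0], 1],
    [[0, 0, 0], [0, 0, 0], 1],
    [[0, 0, 0], [0, 0, 0], 1],
    [[0, 0, 0], [0, 0, 0], 1],
    [[0, 0, 0], [0, 0, 0], 1],
    [[0, 0, 0], [0, 0, 0], 1],
    [[0, 0, 0], [0, 0, 0], 1],
    [[0, 0, 0], [0, 0, 0], 1],
    [[0, 0, -0.01], [0, 0, 0], 1],
    [[0, 0, -0.03], [0, 0, 0], 1],
    [[0, 0, -0.04], [0, 0, 0], 1],
    [[0, 0, -0.03], [0, 0, 0], 1],
    [[0, 0, -0.01], [0, 0, 0], 1],
    [[0, 0, 0], [0, 0, 0], 1],
    [[0, 0, 0], [0, 0, 0], 1],
  ],
)

```text
clock: 19.73
tool_pos: [0.6769, 0.0768, 0.1278]
orientation: [-180.0, 0.0, -89.1]
force: [1.4, -0.4, -2.9]
opening: 0.0399
```

```bash
cat >> h.py <<'E'
W=np.array([.5522,-.0180]); WY=4.6
def seat(y,z,x=0):
    a=np.radians(WY); return (*(W+y*np.array([-np.sin(a),np.cos(a)])+x*np.array([np.cos(a),np.sin(a)])), .048+z)
SE=dict(a=(-.07,.02),b=(0,.02),c=(.07,.02),d=(-.035,.06),e=(.035,.06),f=(0,.10))
E
python3 - <<'E'
from h import *
s=seat(*SE['c']);print(s); to(s[0],s[1],s[2]-.011+.05,-85.4); to(s[0],s[1],s[2]-.011,-85.4)
E
```

```text
(np.float64(0.5465860752969799), np.float64(0.0517745214919373), 0.068)
clk 19.73 turn -0.615  tx 0.0145 ty 0.1319 tz 0.0208 [0.6769 0.0768 0.1278] -89.09 open 0.0399
clk 19.73 turn -0.615  tx 0.0145 ty 0.1319 tz 0.0708 [0.6769 0.0768 0.1278] -89.09 open 0.0399
```

Emit:
servo_tool(
  rows=[
    [[0.002, 0.01, 0], [0, 0, -0.615], 1],
    [[0.0025, 0.025, 0], [0, 0, 0], 1],
    [[0.0025, 0.03, 0], [0, 0, 0], 1],
    [[0.0025, 0.03, 0], [0, 0, 0], 1],
    [[0.0025, 0.025, 0], [0, 0, 0], 1],
    [[0.0025, 0.012, 0.01], [0, 0, 0], 1],
    [[0, 0, 0.01], [0, 0, 0], 1],
    [[0, 0, 0], [0, 0, 0], 1],
    [[0, 0, 0], [0, 0, 0], 1],
    [[0, 0, 0], [0, 0, 0], 1],
    [[0, 0, 0], [0, 0, 0], 1],
  ],
)

```text
clock: 20.65
tool_pos: [0.5475, 0.0524, 0.1073]
orientation: [180.0, -0.0, -85.4]
force: [-0.3, 0.4, -2.0]
opening: 0.0398
```

```bash
python3 - <<'E'
from h import *
s=seat(*SE['c']); to(s[0],s[1],s[2]-.011,-85.4)
E
```

```text
clk 20.65 turn 0.003  tx 0.0005 ty 0.0010 tz 0.0503 [0.5475 0.0524 0.1073] -85.38 open 0.0398
```

Emit:
servo_tool(
  rows=[
    [[0.0005, 0.001, 0.012], [0, 0, 0], 1],
    [[0, 0, 0.02], [0, 0, 0], 1],
    [[0, 0, 0.01], [0, 0, 0], 1],
    [[0, 0, 0.004], [0, 0, 0], 1],
    [[0, 0, 0.002], [0, 0, 0], 1],
    [[0, 0, 0], [0, 0, 0], 1],
    [[0, 0, 0], [0, 0, 0], 1],
    [[0, 0, 0], [0, 0, 0], 1],
  ],
)

```text
clock: 21.32
tool_pos: [0.5464, 0.0519, 0.0603]
orientation: [-179.9, 0.0, -85.4]
force: [-1.0, 0.7, -2.7]
opening: 0.0399
```

```bash
python3 - <<'E'
from h import *
s=seat(*SE['c']); to(s[0],s[1],s[2]-.011,-85.4); print(telemetry.get_obs()['force'])
E
```

```text
clk 21.32 turn 0.004  tx 0.0001 ty -0.0001 tz 0.0033 [0.5464 0.0519 0.0603] -85.37 open 0.0399
[-0.95074809  0.65193818 -2.73026942]
```

Lower the last 3 mm in small steps and watch the force.

Emit:
servo_tool(
  rows=[
    [[0, 0, 0.0015], [0, 0, 0], 1],
    [[0, 0, 0.001], [0, 0, 0], 1],
    [[0, 0, 0.0005], [0, 0, 0], 1],
    [[0, 0, 0], [0, 0, 0], 1],
    [[0, 0, 0], [0, 0, 0], 1],
  ],
)

```text
clock: 21.73
tool_pos: [0.5458, 0.0516, 0.0565]
orientation: [180.0, -0.0, -85.4]
force: [1.3, 0.2, -2.5]
opening: 0.04
```

Emit:
servo_tool(
  rows=[
    [[0, 0, 0.0008], [0, 0, 0], 1],
    [[0, 0, 0], [0, 0, 0], 1],
    [[0, 0, 0], [0, 0, 0], 1],
  ],
)

```text
clock: 21.98
tool_pos: [0.5458, 0.0516, 0.0556]
orientation: [180.0, -0.0, -85.4]
force: [0.9, 0.2, -2.3]
opening: 0.0399
```

Emit:
servo_tool(
  rows=[
    [[0, 0, 0.0008], [0, 0, 0], 1],
    [[0, 0, 0], [0, 0, 0], 1],
    [[0, 0, 0], [0, 0, 0], 1],
  ],
)

```text
clock: 22.23
tool_pos: [0.5459, 0.0517, 0.0554]
orientation: [-180.0, -0.0, -85.4]
force: [-2.7, -0.4, 6.2]
opening: 0.0399
```

Emit:
servo_tool(
  rows=[
    [[0, 0, -0.0004], [0, 0, 0], 1],
    [[0, 0, 0], [0, 0, 0], 0],
    [[0, 0, 0], [0, 0, 0], 0],
    [[0, 0, 0], [0, 0, 0], 0],
    [[0, 0, 0], [0, 0, 0], 0],
    [[0, 0, 0], [0, 0, 0], 0],
    [[0, 0, -0.01], [0, 0, 0], 0],
    [[0, 0, -0.03], [0, 0, 0], 0],
    [[0, 0, -0.035], [0, 0, 0], 0],
    [[-0.01, 0, -0.035], [0, 0, 0], 0],
    [[-0.012, 0, -0.035], [0, 0, 0], 0],
    [[-0.012, 0, -0.035], [0, 0, 0], 0],
    [[-0.012, 0, -0.035], [0, 0, 0], 0],
    [[-0.01, 0, -0.03], [0, 0, 0], 0],
    [[0, 0, -0.01], [0, 0, 0], 0],
    [[0, 0, 0], [0, 0, 0], 0],
    [[0, 0, 0], [0, 0, 0], 0],
    [[0, 0, 0], [0, 0, 0], 0],
  ],
)

```text
clock: 23.73
tool_pos: [0.5406, 0.1071, 0.3094]
orientation: [179.9, -0.0, -85.4]
force: [-0.5, -0.2, 0.0]
opening: 0.0876
```

```bash
cat >> h.py <<'E'
def look(tag,zs,roi=None,lo=110,name='wrist'):
    o=telemetry.get_obs();print(o['clock'],o['tool_pos'].round(4),o['orientation'].round(2))
    im,ci=snap(name,tag+'.png'); np.savez(tag+'.npz',**ci)
    for z in zs:
        print('z',z)
        for r in rects(im,ci,z,(4,110,lo),(13,230,255),roi,250): print(r)
    return im,ci
E
python3 - <<'E'
from h import *
im,ci=look('w5',[.088,.048,.04])
cv2.imwrite('pics/w5c.png',cv2.resize(im[0:290,120:460],None,fx=2,fy=2,interpolation=cv2.INTER_CUBIC)[:,:,::-1])
E
```

```text
23.7333 [0.5406 0.1071 0.3094] [ 1.7991e+02 -1.0000e-02 -8.5390e+01]
z 0.088
(array([393.5, 342.4]), 448.3, 254.6, 39.6, 36.0, -85.5)
(array([311. , 342.3]), 542.5, 262.2, 39.7, 34.8, -86.3)
(array([322.6, 151.4]), 545.5, 50.7, 122.3, 38.9, -85.3)
(array([321.7,  51.7]), 554.5, -43.0, 60.5, 35.1, -85.4)
(array([321.5,   6.7]), 557.4, -81.7, 35.3, 11.7, 4.6)
(array([202.3,   8.4]), 666.1, -73.3, 35.4, 19.6, 18.3)
z 0.048
(array([393.5, 342.4]), 438.0, 277.1, 43.8, 39.8, -85.5)
(array([311. , 342.3]), 542.2, 285.5, 43.9, 38.4, -86.3)
(array([322.6, 151.4]), 545.5, 51.6, 135.2, 43.0, -85.3)
(array([321.7,  51.7]), 555.4, -51.9, 66.9, 38.8, -85.4)
(array([321.5,   6.7]), 558.6, -94.7, 39.0, 12.9, 4.6)
(array([202.3,   8.4]), 678.8, -85.5, 39.1, 21.7, 18.3)
z 0.04
(array([393.5, 342.4]), 435.9, 281.6, 44.6, 40.6, -85.5)
(array([311. , 342.3]), 542.1, 290.2, 44.7, 39.2, -86.3)
(array([322.6, 151.4]), 545.5, 51.8, 137.8, 43.8, -85.3)
(array([321.7,  51.7]), 555.6, -53.7, 68.2, 39.5, -85.4)
(array([321.5,   6.7]), 558.8, -97.3, 39.7, 13.2, 4.6)
(array([202.3,   8.4]), 681.3, -87.9, 39.9, 22.1, 18.3)
```

View pics/w5c.png

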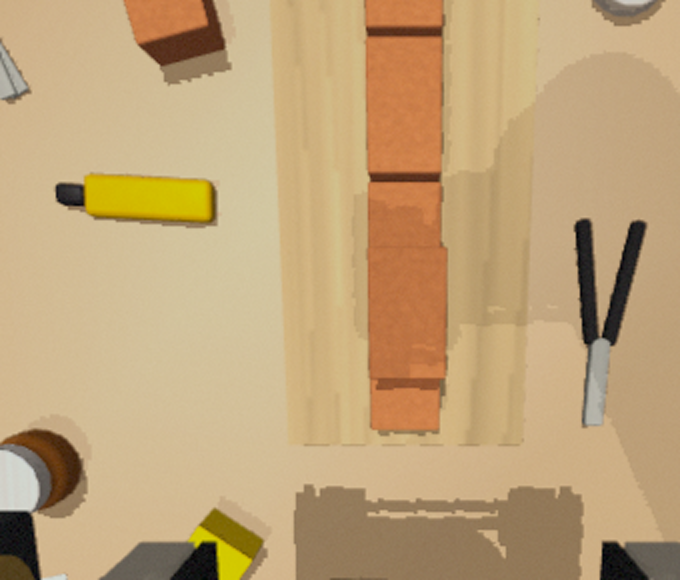

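```bash
python3 - <<'E'
from h import *
ci=dict(np.load('w5.npz'))
c=lambda L:np.array(L,float)/2+[120,0]-.25
P=unproj(ci,c([(369,247),(446,247),(445,380),(369,377)]),.088); print(P.round(4),P.mean(0))
Q=unproj(ci,c([(371,430),(440,432)]),.048);print(Q.round(4),Q.mean(0), Q.mean(0)[:2]-.138*np.array([-.0802,.9968]))
J=unproj(ci,c([(405,177)]),.048);print(J, seat(0,0))
E
```

```text
[[0.5666 0.0221 0.088 ]
 [0.5286 0.0191 0.088 ]
 [0.5231 0.0846 0.088 ]
 [0.5623 0.0862 0.088 ]] [0.54517966 0.05298036 0.088     ]
[[0.5609 0.1214 0.048 ]
 [0.5208 0.1194 0.048 ]] [0.54085085 0.12040307 0.048     ] [ 0.55191845 -0.01715533]
[[ 0.55201694 -0.01727462  0.048     ]] (np.float64(0.5522), np.float64(-0.018), 0.048)
```

```bash
sed -i 's/^W=.*/W=np.array([.5522,-.0176]); WY=4.6/' h.py; python3 - <<'E'
from h import *
to(.66,-.1,.30,-72)
E
```

```text
clk 23.78 turn -2.234  tx 0.2337 ty -0.0496 tz 0.0090 [0.5406 0.1069 0.309 ] -85.41 open 0.0879
```

Emit:
servo_tool(
  rows=[
    [[0, 0, 0], [0, 0, -0.75], 0],
    [[0, 0, 0], [0, 0, -0.75], 0],
    [[0, 0, 0], [0, 0, -0.75], 0],
    [[0.02, -0.004, 0.001], [0, 0, 0], 0],
    [[0.032, -0.007, 0.001], [0, 0, 0], 0],
    [[0.032, -0.007, 0.001], [0, 0, 0], 0],
    [[0.032, -0.007, 0.001], [0, 0, 0], 0],
    [[0.032, -0.007, 0.001], [0, 0, 0], 0],
    [[0.032, -0.007, 0.001], [0, 0, 0], 0],
    [[0.032, -0.007, 0.001], [0, 0, 0], 0],
    [[0.022, -0.004, 0.001], [0, 0, 0], 0],
    [[0, 0, 0], [0, 0, 0], 0],
    [[0, 0, 0], [0, 0, 0], 0],
    [[0, 0, 0], [0, 0, 0], 0],
  ],
)

```text
clock: 24.95
tool_pos: [0.6611, -0.0997, 0.3009]
orientation: [179.9, 0.0, -71.9]
force: [0.4, 1.4, -0.4]
opening: 0.0875
```

```bash
python3 - <<'E'
from h import *
im,ci=look('w6',[.04],None,140)
look('w6b',[.04],None,120)
E
```

```text
24.95 [ 0.6611 -0.0997  0.3009] [ 1.7987e+02  3.0000e-02 -7.1930e+01]
z 0.04
(array([381.6, 349.3]), 531.0, 57.0, 44.5, 29.9, 5.9)
(array([402.5, 260.9]), 553.9, -54.4, 60.3, 39.4, -84.6)
(array([412.3, 211.8]), 559.6, -121.7, 68.1, 39.9, -85.4)
(array([302.7, 186.9]), 689.3, -110.1, 66.5, 39.3, -71.9)
(array([142.1,  23. ]), 896.2, -220.7, 56.1, 17.5, 78.7)
25.0 [ 0.6611 -0.0991  0.3015] [ 1.7992e+02  2.0000e-02 -7.1880e+01]
z 0.04
(array([381.4, 348.5]), 531.5, 56.6, 45.8, 32.8, 6.8)
(array([404.4, 237.8]), 557.2, -87.4, 136.8, 40.7, -85.3)
(array([303.1, 186.1]), 689.3, -110.3, 66.3, 39.5, -72.0)
(array([142.9,  22.7]), 896.3, -220.4, 55.7, 17.5, 78.8)
```

View pics/w6.png

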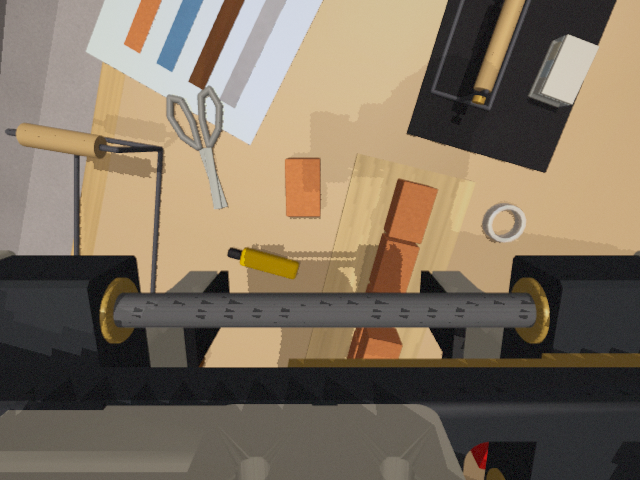

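```bash
python3 - <<'E'
from h import *
ci=dict(np.load('w6.npz')); print(unproj(ci,[(222,207),(209,190),(207,150)],.004))
to(.6892,-.1101,.008,-72)
E
```

```text
[[ 0.77872877 -0.05097856  0.004     ]
 [ 0.79925401 -0.06667391  0.004     ]
 [ 0.81298897 -0.11291658  0.004     ]]
clk 25.05 turn 0.026  tx 0.0194 ty -0.0231 tz 0.2940 [ 0.6612 -0.0988  0.302 ] -71.84 open 0.0875
```

Emit:
servo_tool(
  rows=[
    [[0.007, -0.008, 0.02], [0, 0, 0], 0],
    [[0.007, -0.008, 0.035], [0, 0, 0], 0],
    [[0.0054, -0.007, 0.035], [0, 0, 0], 0],
    [[0, 0, 0.035], [0, 0, 0], 0],
    [[0, 0, 0.035], [0, 0, 0], 0],
    [[0, 0, 0.035], [0, 0, 0], 0],
    [[0, 0, 0.02], [0, 0, 0], 0],
    [[0, 0, 0.007], [0, 0, 0], 0],
    [[0, 0, 0], [0, 0, 0], 0],
    [[0, 0, 0], [0, 0, 0], 0],
    [[0, 0, 0], [0, 0, 0], 0],
  ],
)

```text
clock: 25.97
tool_pos: [0.691, -0.1103, 0.0828]
orientation: [-179.8, -0.1, -71.8]
force: [-0.0, 0.3, -0.7]
opening: 0.0875
```

```bash
python3 - <<'E'
from h import *
to(.6892,-.1101,.008,-72)
E
```

```text
clk 25.97 turn 0.029  tx -0.0007 ty 0.0016 tz 0.0748 [ 0.691  -0.1103  0.0828] -71.83 open 0.0875
```

Emit:
servo_tool(
  rows=[
    [[0, 0.001, 0.02], [0, 0, 0], 0],
    [[0, 0, 0.028], [0, 0, 0], 0],
    [[0, 0, 0.017], [0, 0, 0], 0],
    [[0, 0, 0.006], [0, 0, 0], 0],
    [[0, 0, 0.002], [0, 0, 0], 0],
    [[0, 0, 0], [0, 0, 0], 0],
    [[0, 0, 0], [0, 0, 0], 0],
    [[0, 0, 0], [0, 0, 0], 0],
  ],
)

```text
clock: 26.63
tool_pos: [0.6899, -0.1109, 0.0091]
orientation: [-179.8, -0.1, -71.9]
force: [-0.1, -0.1, 0.6]
opening: 0.0877
```

```bash
python3 - <<'E'
from h import *
to(.6892,-.1101,.008,-72)
E
```

```text
clk 26.63 turn 0.022  tx -0.0010 ty 0.0004 tz 0.0011 [ 0.6899 -0.1109  0.0091] -71.87 open 0.0877
```

Emit:
servo_tool(
  rows=[
    [[-0.001, 0, 0], [0, 0, 0], 0],
    [[0, 0, 0], [0, 0, 0], 1],
    [[0, 0, 0], [0, 0, 0], 1],
    [[0, 0, 0], [0, 0, 0], 1],
    [[0, 0, 0], [0, 0, 0], 1],
    [[0, 0, 0], [0, 0, 0], 1],
    [[0, 0, 0], [0, 0, 0], 1],
    [[0, 0, 0], [0, 0, 0], 1],
    [[0, 0, 0], [0, 0, 0], 1],
    [[0, 0, 0], [0, 0, 0], 1],
    [[0, 0, 0], [0, 0, 0], 1],
    [[0, 0, 0], [0, 0, 0], 1],
  ],
)

```text
clock: 27.63
tool_pos: [0.6883, -0.11, 0.0073]
orientation: [-180.0, -0.0, -71.9]
force: [1.0, 0.3, -0.5]
opening: 0.0398
```

Emit:
servo_tool(
  rows=[
    [[0, 0, -0.01], [0, 0, 0], 1],
    [[0, 0, -0.03], [0, 0, 0], 1],
    [[0, 0, -0.04], [0, 0, 0], 1],
    [[0, 0, -0.03], [0, 0, 0], 1],
    [[0, 0, -0.01], [0, 0, 0.7], 1],
    [[0, 0, 0], [0, 0, 0.8], 1],
    [[0, 0, 0], [0, 0, 0.76], 1],
    [[0, 0, 0], [0, 0, 0], 1],
    [[0, 0, 0], [0, 0, 0], 1],
  ],
)

```text
clock: 28.38
tool_pos: [0.6879, -0.1101, 0.1277]
orientation: [180.0, 0.0, -85.3]
force: [-0.2, -0.3, -1.3]
opening: 0.0402
```

```bash
python3 - <<'E'
from h import *
s=seat(*SE['a'],.0003);print(s); to(s[0],s[1],s[2]-.0125+.05,-85.4)
E
```

```text
(np.float64(0.558112958366557), np.float64(-0.08735046181463865), 0.068)
clk 28.38 turn 0.015  tx -0.0331 ty 0.1276 tz 0.0222 [ 0.6879 -0.1101  0.1277] -85.31 open 0.0402
```

Emit:
servo_tool(
  rows=[
    [[-0.003, 0.01, 0], [0, 0, 0], 1],
    [[-0.007, 0.027, 0], [0, 0, 0], 1],
    [[-0.008, 0.031, 0], [0, 0, 0], 1],
    [[-0.008, 0.031, 0], [0, 0, 0], 1],
    [[-0.005, 0.02, 0], [0, 0, 0], 1],
    [[-0.002, 0.0085, 0.01], [0, 0, 0], 1],
    [[0, 0, 0.01], [0, 0, 0], 1],
    [[0, 0, 0], [0, 0, 0], 1],
    [[0, 0, 0], [0, 0, 0], 1],
    [[0, 0, 0], [0, 0, 0], 1],
    [[0, 0, 0], [0, 0, 0], 1],
  ],
)

```text
clock: 29.3
tool_pos: [0.5594, -0.0874, 0.1073]
orientation: [-180.0, -0.0, -85.4]
force: [-0.8, 0.1, -1.0]
opening: 0.0397
```

```bash
python3 - <<'E'
from h import *
s=seat(*SE['a'],.0003);to(s[0],s[1],s[2]-.0127,-85.4)
E
```

```text
clk 29.30 turn -0.004  tx -0.0001 ty 0.0013 tz 0.0520 [ 0.5594 -0.0874  0.1073] -85.42 open 0.0397
```

Emit:
servo_tool(
  rows=[
    [[0, 0.0005, 0.012], [0, 0, 0], 1],
    [[0, 0, 0.02], [0, 0, 0], 1],
    [[0, 0, 0.01], [0, 0, 0], 1],
    [[0, 0, 0.004], [0, 0, 0], 1],
    [[0, 0, 0.002], [0, 0, 0], 1],
    [[0, 0, 0], [0, 0, 0], 1],
    [[0, 0, 0], [0, 0, 0], 1],
    [[0, 0, 0], [0, 0, 0], 1],
    [[0, 0, 0.0015], [0, 0, 0], 1],
    [[0, 0, 0], [0, 0, 0], 1],
    [[0, 0, 0], [0, 0, 0], 1],
  ],
)

```text
clock: 30.22
tool_pos: [0.5581, -0.0873, 0.058]
orientation: [-180.0, 0.0, -85.4]
force: [-0.4, -0.9, -2.2]
opening: 0.0399
```

```bash
python3 - <<'E'
from h import *
s=seat(*SE['a'],.0003);to(s[0],s[1],s[2]-.0127,-85.4)
E
```

```text
clk 30.22 turn -0.007  tx 0.0001 ty -0.0000 tz 0.0027 [ 0.5581 -0.0873  0.058 ] -85.44 open 0.0399
```

Emit:
servo_tool(
  rows=[
    [[0, 0, 0.0015], [0, 0, 0], 1],
    [[0, 0, 0], [0, 0, 0], 1],
    [[0, 0, 0.0007], [0, 0, 0], 1],
    [[0, 0, 0], [0, 0, 0], 1],
    [[0, 0, 0], [0, 0, 0], 1],
  ],
)

```text
clock: 30.63
tool_pos: [0.5579, -0.0873, 0.0555]
orientation: [180.0, -0.0, -85.4]
force: [-0.1, -0.1, -1.1]
opening: 0.0399
```

Emit:
servo_tool(
  rows=[
    [[0, 0, 0.0006], [0, 0, 0], 1],
    [[0, 0, 0], [0, 0, 0], 1],
    [[0, 0, 0], [0, 0, 0], 1],
  ],
)

```text
clock: 30.88
tool_pos: [0.5581, -0.0873, 0.0552]
orientation: [-180.0, -0.0, -85.4]
force: [-0.8, -0.4, 0.2]
opening: 0.0398
```

Emit:
servo_tool(
  rows=[
    [[0, 0, 0], [0, 0, 0], 0],
    [[0, 0, 0], [0, 0, 0], 0],
    [[0, 0, 0], [0, 0, 0], 0],
    [[0, 0, 0], [0, 0, 0], 0],
    [[0, 0, 0], [0, 0, 0], 0],
    [[0, 0, -0.01], [0, 0, 0], 0],
    [[0, 0, -0.03], [0, 0, 0], 0],
    [[-0.01, 0, -0.035], [0, 0, 0], 0],
    [[-0.025, 0, -0.03], [0, 0, 0], 0],
    [[-0.025, 0, -0.03], [0, 0, 0], 0],
    [[-0.025, 0, -0.03], [0, 0, 0], 0],
    [[-0.025, 0, -0.03], [0, 0, 0], 0],
    [[-0.025, 0, -0.03], [0, 0, 0], 0],
    [[-0.015, 0, -0.02], [0, 0, 0], 0],
    [[0, 0, 0], [0, 0, 0], 0],
    [[0, 0, 0], [0, 0, 0], 0],
    [[0, 0, 0], [0, 0, 0], 0],
  ],
)

```text
clock: 32.3
tool_pos: [0.5456, 0.0622, 0.3]
orientation: [180.0, 0.0, -85.4]
force: [0.0, -0.5, -0.0]
opening: 0.0877
```

```bash
python3 - <<'E'
from h import *
im,ci=look('w7',[.088])
cv2.imwrite('pics/w7c.png',cv2.resize(im[0:290,200:440],None,fx=2,fy=2,interpolation=cv2.INTER_CUBIC)[:,:,::-1])
im,ci=look('t7',[.044],None,105,'top')
E
```

```text
32.3 [0.5456 0.0622 0.3   ] [ 1.7998e+02  1.0000e-02 -8.5420e+01]
z 0.088
(array([397.3, 351. ]), 451.0, 212.1, 34.1, 23.6, 4.6)
(array([311. , 350.5]), 545.6, 219.0, 34.6, 24.8, 4.6)
(array([324.1, 193.3]), 545.8, 46.4, 121.6, 38.5, -85.4)
(array([323.2, 112.1]), 553.5, -33.4, 35.6, 33.3, 4.6)
(array([323.6,  44.9]), 558.0, -91.3, 76.1, 38.7, -85.4)
32.35 [0.5454 0.0618 0.2994] [ 1.7993e+02 -1.0000e-02 -8.5460e+01]
z 0.044
(array([175.2, 235.4]), 542.4, 286.9, 69.4, 42.0, -86.6)
(array([345.4, 224.3]), 561.2, -66.8, 176.1, 50.0, -85.6)
(array([113.7,  93.4]), 858.1, 423.7, 228.7, 15.9, -72.8)
(array([449.6,  78.1]), 878.6, -301.2, 228.4, 15.8, 78.5)
```

View pics/w7c.png

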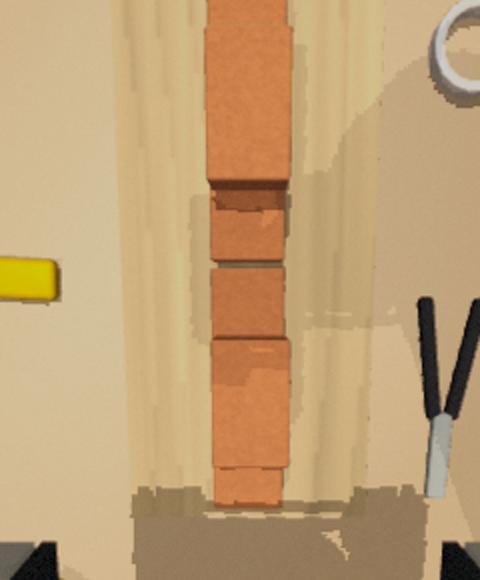

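```bash
cat >> h.py <<'E'
def wf(P):
    a=np.radians(WY); d=np.atleast_2d(P)[:,:2]-W
    return np.c_[d@[np.cos(a),np.sin(a)], d@[-np.sin(a),np.cos(a)]]*1000
E
python3 - <<'E'
from h import *
ci=dict(np.load('w7.npz'))
c=lambda L:np.array(L,float)/2+[200,0]-.25
print('a',wf(unproj(ci,c([(208,25),(292,25),(289,180),(208,180)]),.088)).round(1))
print('c',wf(unproj(ci,c([(212,339),(289,339),(289,467),(213,466)]),.088)).round(1))
print('joint0, end',wf(unproj(ci,c([(212,264),(285,264),(214,506),(281,507)]),.048)).round(1))
E
```

```text
a [[  17.8 -101.9]
 [ -20.1 -101.9]
 [ -19.5  -36.4]
 [  18.7  -36.4]]
c [[ 17.8  37.6]
 [-20.5  37.7]
 [-21.3 103.1]
 [ 18.1 102.6]]
joint0, end [[ 19.3   0.4]
 [-20.    0.4]
 [ 19.9 136.1]
 [-19.2 136.7]]
```

```bash
python3 - <<'E'
from h import *
to(.488,.39,.31,-88)
E
```

```text
clk 32.40 turn 0.420  tx -0.3303 ty 0.0460 tz -0.0108 [0.5455 0.0615 0.2992] -85.48 open 0.0879
```

Emit:
servo_tool(
  rows=[
    [[-0.015, 0.002, 0], [0, 0, 0.42], 0],
    [[-0.035, 0.005, -0.001], [0, 0, 0], 0],
    [[-0.035, 0.005, -0.001], [0, 0, 0], 0],
    [[-0.035, 0.005, -0.001], [0, 0, 0], 0],
    [[-0.035, 0.005, -0.001], [0, 0, 0], 0],
    [[-0.035, 0.005, -0.001], [0, 0, 0], 0],
    [[-0.035, 0.005, -0.001], [0, 0, 0], 0],
    [[-0.035, 0.005, -0.001], [0, 0, 0], 0],
    [[-0.035, 0.005, -0.001], [0, 0, 0], 0],
    [[-0.03, 0.004, -0.001], [0, 0, 0], 0],
    [[-0.005, 0, -0.001], [0, 0, 0], 0],
    [[0, 0, 0], [0, 0, 0], 0],
    [[0, 0, 0], [0, 0, 0], 0],
    [[0, 0, 0], [0, 0, 0], 0],
  ],
)

```text
clock: 33.57
tool_pos: [0.488, 0.3889, 0.3095]
orientation: [180.0, -0.1, -88.0]
force: [0.6, -0.0, 0.7]
opening: 0.0883
```

```bash
python3 - <<'E'
from h import *
im,ci=look('w8',[.044],None,140)
im,ci=look('w8b',[.044],None,120)
E
```

```text
33.5667 [0.488  0.3889 0.3095] [ 1.7997e+02 -6.0000e-02 -8.8030e+01]
z 0.044
(array([275.7, 200.5]), 544.1, 387.9, 65.8, 39.2, 88.1)
(array([373.7, 191.2]), 431.1, 373.4, 66.3, 39.5, 86.6)
(array([ 18. , 210.3]), 846.7, 409.6, 114.7, 18.1, -72.8)
(array([277.7, 108.7]), 542.2, 287.2, 65.4, 39.0, -86.9)
(array([374.7, 105.1]), 436.4, 279.4, 64.9, 39.3, -88.0)
33.6167 [0.4881 0.3888 0.3098] [ 1.7998e+02 -3.0000e-02 -8.8040e+01]
z 0.044
(array([276.3, 199.8]), 543.8, 387.0, 67.4, 39.7, 88.3)
(array([373.4, 191. ]), 431.3, 373.3, 66.1, 40.0, 86.6)
(array([ 18.3, 210.2]), 846.7, 409.3, 116.1, 18.1, -72.5)
(array([278. , 108.9]), 542.0, 287.2, 65.4, 39.5, -86.8)
(array([374.4, 105.4]), 436.8, 279.9, 65.8, 40.2, -88.0)
```

View pics/w8.png

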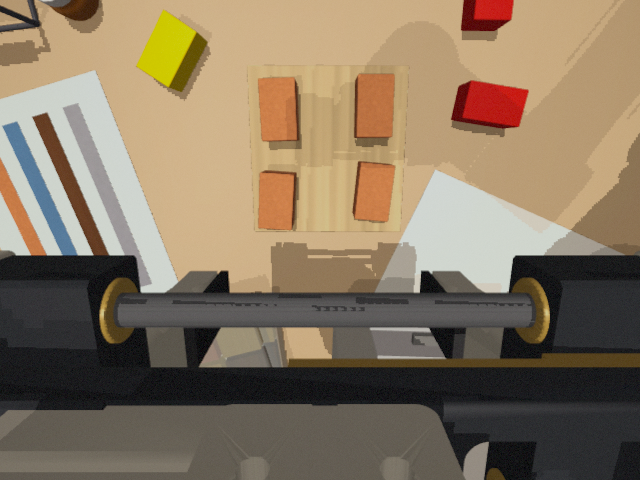

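```bash
python3 - <<'E'
from h import *
to(.5421,.2872,.0115,-86.9)
E
```

```text
clk 33.67 turn -0.191  tx 0.1045 ty -0.0484 tz 0.2986 [0.4882 0.3889 0.3101] -88.05 open 0.0877
```

Emit:
servo_tool(
  rows=[
    [[0.0145, -0.0064, 0.01], [0, 0, -0.19], 0],
    [[0.03, -0.014, 0.02], [0, 0, 0], 0],
    [[0.03, -0.014, 0.02], [0, 0, 0], 0],
    [[0.02, -0.009, 0.03], [0, 0, 0], 0],
    [[0.01, -0.005, 0.035], [0, 0, 0], 0],
    [[0, 0, 0.037], [0, 0, 0], 0],
    [[0, 0, 0.035], [0, 0, 0], 0],
    [[0, 0, 0.025], [0, 0, 0], 0],
    [[0, 0, 0.01], [0, 0, 0], 0],
    [[0, 0, 0.004], [0, 0, 0], 0],
    [[0, 0, 0], [0, 0, 0], 0],
    [[0, 0, 0], [0, 0, 0], 0],
    [[0, 0, 0], [0, 0, 0], 0],
  ],
)

```text
clock: 34.75
tool_pos: [0.5426, 0.2893, 0.0861]
orientation: [-179.8, 0.1, -86.8]
force: [-0.2, -0.2, -0.4]
opening: 0.0877
```

```bash
python3 - <<'E'
from h import *
to(.5421,.2872,.0115,-86.9)
E
```

```text
clk 34.75 turn 0.016  tx 0.0021 ty 0.0006 tz 0.0746 [0.5426 0.2893 0.0861] -86.81 open 0.0877
```

Emit:
servo_tool(
  rows=[
    [[0.0015, 0, 0.02], [0, 0, 0], 0],
    [[0, 0, 0.028], [0, 0, 0], 0],
    [[0, 0, 0.016], [0, 0, 0], 0],
    [[0, 0, 0.006], [0, 0, 0], 0],
    [[0, 0, 0.002], [0, 0, 0], 0],
    [[0, 0, 0], [0, 0, 0], 0],
    [[0, 0, 0], [0, 0, 0], 0],
    [[0, 0, 0], [0, 0, 0], 0],
    [[0, 0, 0], [0, 0, 0], 0],
  ],
)

```text
clock: 35.5
tool_pos: [0.5422, 0.2875, 0.0132]
orientation: [-179.9, 0.1, -86.8]
force: [-0.4, -0.3, -0.2]
opening: 0.0876
```

```bash
python3 - <<'E'
from h import *
to(.5421,.2872,.0115,-86.9)
E
```

```text
clk 35.50 turn 0.013  tx 0.0003 ty 0.0002 tz 0.0017 [0.5422 0.2875 0.0132] -86.82 open 0.0876
```

Emit:
servo_tool(
  rows=[
    [[0, 0, 0.0005], [0, 0, 0], 0],
    [[0, 0, 0], [0, 0, 0], 1],
    [[0, 0, 0], [0, 0, 0], 1],
    [[0, 0, 0], [0, 0, 0], 1],
    [[0, 0, 0], [0, 0, 0], 1],
    [[0, 0, 0], [0, 0, 0], 1],
    [[0, 0, 0], [0, 0, 0], 1],
    [[0, 0, 0], [0, 0, 0], 1],
    [[0, 0, 0], [0, 0, 0], 1],
    [[0, 0, 0], [0, 0, 0], 1],
    [[0, 0, 0], [0, 0, 0], 1],
    [[0, 0, 0], [0, 0, 0], 1],
  ],
)

```text
clock: 36.5
tool_pos: [0.5417, 0.287, 0.0115]
orientation: [-180.0, 0.0, -86.8]
force: [1.6, 0.7, -0.9]
opening: 0.0398
```

Emit:
servo_tool(
  rows=[
    [[0, 0, -0.01], [0, 0, 0], 1],
    [[0, 0, -0.03], [0, 0, 0], 1],
    [[0, 0, -0.04], [0, 0, 0], 1],
    [[0, 0, -0.04], [0, 0, -0.24], 1],
    [[0, 0, -0.03], [0, 0, 0], 1],
    [[0, 0, -0.01], [0, 0, 0], 1],
    [[0, 0, 0], [0, 0, 0], 1],
    [[0, 0, 0], [0, 0, 0], 1],
  ],
)

```text
clock: 37.17
tool_pos: [0.5412, 0.2868, 0.1716]
orientation: [180.0, 0.0, -85.4]
force: [-0.2, 0.3, -3.4]
opening: 0.0398
```

```bash
python3 - <<'E'
from h import *
s=seat(.0004,.02,.0006);print(s); to(s[0],s[1],s[2]-.0125+.06,-85.4)
E
```

```text
(np.float64(0.5527659877573423), np.float64(-0.017153169094020187), 0.068)
clk 37.17 turn -0.002  tx 0.3039 ty 0.0128 tz 0.0561 [0.5412 0.2868 0.1716] -85.41 open 0.0398
```

Emit:
servo_tool(
  rows=[
    [[0.014, 0.001, 0], [0, 0, 0], 1],
    [[0.03, 0.001, 0], [0, 0, 0], 1],
    [[0.036, 0.0015, 0], [0, 0, 0], 1],
    [[0.036, 0.0015, 0], [0, 0, 0], 1],
    [[0.036, 0.0015, 0], [0, 0, 0], 1],
    [[0.036, 0.0015, 0], [0, 0, 0], 1],
    [[0.036, 0.0015, 0], [0, 0, 0], 1],
    [[0.036, 0.0015, 0.005], [0, 0, 0], 1],
    [[0.028, 0.001, 0.015], [0, 0, 0], 1],
    [[0.012, 0.0008, 0.02], [0, 0, 0], 1],
    [[0.0039, 0, 0.015], [0, 0, 0], 1],
    [[0, 0, 0], [0, 0, 0], 1],
    [[0, 0, 0], [0, 0, 0], 1],
    [[0, 0, 0], [0, 0, 0], 1],
    [[0, 0, 0], [0, 0, 0], 1],
    [[0, 0, 0], [0, 0, 0], 1],
  ],
)

```text
clock: 38.5
tool_pos: [0.5539, -0.0163, 0.1173]
orientation: [-179.9, 0.0, -85.3]
force: [-0.1, 0.8, -2.1]
opening: 0.04
```

```bash
python3 - <<'E'
from h import *
s=seat(.0004,.02,.0006);to(s[0],s[1],s[2]-.0125,-85.4)
E
```

```text
clk 38.50 turn 0.013  tx 0.0008 ty 0.0012 tz 0.0618 [ 0.5539 -0.0163  0.1173] -85.32 open 0.0400
```

Emit:
servo_tool(
  rows=[
    [[0.0005, 0.0007, 0.008], [0, 0, 0], 1],
    [[0, 0, 0.004], [0, 0, 0], 1],
    [[0, 0, 0], [0, 0, 0], 1],
    [[0, 0, 0], [0, 0, 0], 1],
    [[0, 0, 0], [0, 0, 0], 1],
    [[0, 0, 0], [0, 0, 0], 1],
  ],
)

```text
clock: 39.0
tool_pos: [0.5529, -0.0175, 0.1046]
orientation: [-180.0, -0.0, -85.4]
force: [-0.1, 0.3, -1.8]
opening: 0.0396
```

```bash
python3 - <<'E'
from h import *
s=seat(.0004,.02,.0006);to(s[0],s[1],s[2]-.0125,-85.4)
E
```

```text
clk 39.00 turn 0.004  tx -0.0004 ty 0.0001 tz 0.0491 [ 0.5529 -0.0175  0.1046] -85.38 open 0.0396
```

Now lower into the gap.

Emit:
servo_tool(
  rows=[
    [[-0.0003, 0, 0.008], [0, 0, 0], 1],
    [[0, 0, 0.012], [0, 0, 0], 1],
    [[0, 0, 0.012], [0, 0, 0], 1],
    [[0, 0, 0.008], [0, 0, 0], 1],
    [[0, 0, 0.004], [0, 0, 0], 1],
    [[0, 0, 0.001], [0, 0, 0], 1],
    [[0, 0, 0], [0, 0, 0], 1],
    [[0, 0, 0], [0, 0, 0], 1],
    [[0, 0, 0.001], [0, 0, 0], 1],
    [[0, 0, 0], [0, 0, 0], 1],
    [[0, 0, 0], [0, 0, 0], 1],
  ],
)

```text
clock: 39.92
tool_pos: [0.5529, -0.0172, 0.0588]
orientation: [-180.0, 0.0, -85.4]
force: [0.0, -0.7, -1.8]
opening: 0.0399
```

```bash
python3 - <<'E'
from h import *
s=seat(.0004,.02,.0006);to(s[0],s[1],s[2]-.0125,-85.4); o=telemetry.get_obs(); print(o['force'],o['moment'])
E
```

```text
clk 39.92 turn 0.003  tx -0.0000 ty 0.0001 tz 0.0033 [ 0.5529 -0.0172  0.0588] -85.38 open 0.0399
[ 0.02883001 -0.73378585 -1.80027476] [ 0.05751295 -0.04818243 -0.05233267]
```

Emit:
servo_tool(
  rows=[
    [[0, 0, 0.0015], [0, 0, 0], 1],
    [[0, 0, 0], [0, 0, 0], 1],
    [[0, 0, 0.001], [0, 0, 0], 1],
    [[0, 0, 0], [0, 0, 0], 1],
    [[0, 0, 0], [0, 0, 0], 1],
  ],
)

```text
clock: 40.33
tool_pos: [0.5526, -0.0173, 0.0559]
orientation: [180.0, -0.0, -85.4]
force: [-0.3, -0.0, -1.3]
opening: 0.0401
```

Emit:
servo_tool(
  rows=[
    [[0, 0, 0.0006], [0, 0, 0], 1],
    [[0, 0, 0], [0, 0, 0], 1],
    [[0, 0, 0], [0, 0, 0], 1],
  ],
)

```text
clock: 40.58
tool_pos: [0.5528, -0.0172, 0.0555]
orientation: [-180.0, 0.0, -85.4]
force: [1.1, -0.5, -1.1]
opening: 0.0399
```

Emit:
servo_tool(
  rows=[
    [[0, 0, 0.0003], [0, 0, 0], 1],
    [[0, 0, 0], [0, 0, 0], 0],
    [[0, 0, 0], [0, 0, 0], 0],
    [[0, 0, 0], [0, 0, 0], 0],
    [[0, 0, 0], [0, 0, 0], 0],
    [[0, 0, 0], [0, 0, 0], 0],
    [[0, 0, -0.01], [0, 0, 0], 0],
    [[0, 0, -0.03], [0, 0, 0], 0],
    [[0, 0, -0.035], [0, 0, 0], 0],
    [[-0.01, 0, -0.035], [0, 0, 0], 0],
    [[-0.022, 0, -0.032], [0, 0, 0], 0],
    [[-0.025, 0, -0.03], [0, 0, 0], 0],
    [[-0.025, 0, -0.03], [0, 0, 0], 0],
    [[-0.015, 0, -0.03], [0, 0, 0], 0],
    [[0, 0, -0.01], [0, 0, 0], 0],
    [[0, 0, 0], [0, 0, 0], 0],
    [[0, 0, 0], [0, 0, 0], 0],
    [[0, 0, 0], [0, 0, 0], 0],
  ],
)

```text
clock: 42.08
tool_pos: [0.5442, 0.079, 0.2963]
orientation: [179.9, -0.0, -85.4]
force: [-0.1, -0.0, -0.7]
opening: 0.0874
```

```bash
python3 - <<'E'
from h import *
im,ci=look('w9',[.088])
cv2.imwrite('pics/w9c.png',cv2.resize(im[0:290,200:440],None,fx=2,fy=2,interpolation=cv2.INTER_CUBIC)[:,:,::-1])
E
```

```text
42.0833 [0.5442 0.079  0.2963] [ 1.7992e+02 -1.0000e-02 -8.5400e+01]
z 0.088
(array([396.6, 344.9]), 450.2, 220.8, 35.8, 34.8, -87.9)
(array([323.8, 177.8]), 545.8, 47.5, 122.5, 38.7, -84.9)
(array([400.5,  81. ]), 483.2, -50.7, 61.2, 48.3, -81.8)
(array([324.4,  56.9]), 552.2, -64.0, 97.0, 46.0, -83.3)
```

View pics/w9c.png

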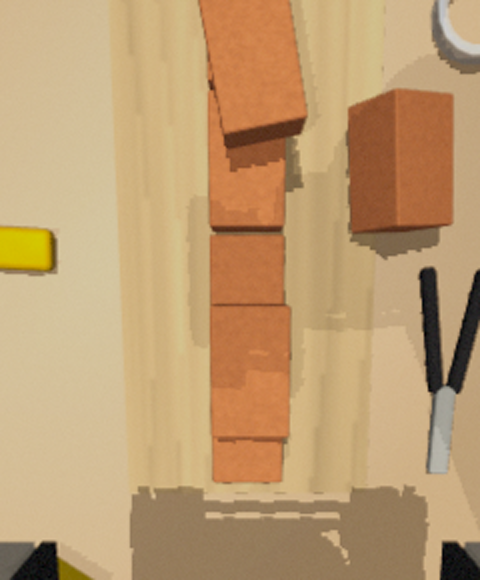

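```bash
python3 - <<'E'
from h import *
im,ci=snap('side','s3.png')
cv2.imwrite('pics/s3c.png',cv2.resize(im[170:400,220:520],None,fx=2.5,fy=2.5,interpolation=cv2.INTER_CUBIC)[:,:,::-1])
E
```

View pics/s3c.png

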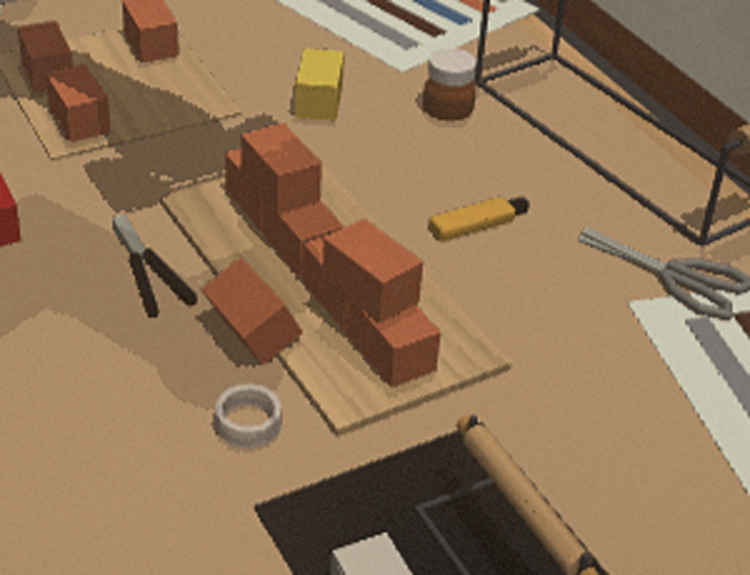

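View pics/w9.png

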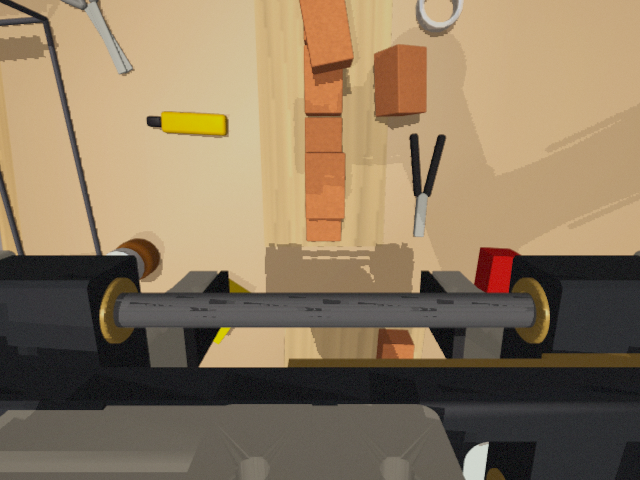

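```bash
python3 - <<'E'
from h import *
ci=dict(np.load('w4.npz'));c=np.array([(549,290),(601,291),(563,478)],float)/2+[120,0]
print(unproj(ci,c,.006).round(4)); 
print('tape',unproj(ci,[(120+590/2,45/2)],.018))
ci=dict(np.load('w9.npz'));c=np.array([(428,270),(474,270),(436,470)],float)/2+[200,0]
print(unproj(ci,c,.006).round(4)); print('tape',unproj(ci,[(439,8)],.018))
E
```

```text
[[ 0.4436 -0.006   0.006 ]
 [ 0.4112 -0.0075  0.006 ]
 [ 0.4211  0.1138  0.006 ]]
tape [[ 0.43756704 -0.14051427  0.018     ]]
[[ 0.4442 -0.0066  0.006 ]
 [ 0.4171 -0.0088  0.006 ]
 [ 0.4222  0.1134  0.006 ]]
tape [[ 0.43858662 -0.13713799  0.018     ]]
```

```bash
python3 - <<'E'
import cv2
im=cv2.imread('pics/s3.png'); cv2.imwrite('pics/s3d.png',cv2.resize(im[265:325,290:350],None,fx=10,fy=10,interpolation=cv2.INTER_CUBIC))
im=cv2.imread('pics/w9.png'); cv2.imwrite('pics/w9d.png',cv2.resize(im[30:130,350:450],None,fx=6,fy=6,interpolation=cv2.INTER_CUBIC))
E
```

```text
(no output)
```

View pics/s3d.png

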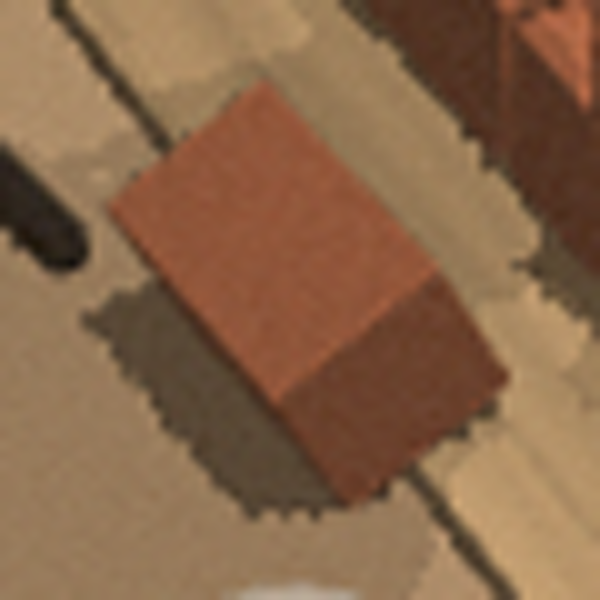

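View pics/w9d.png

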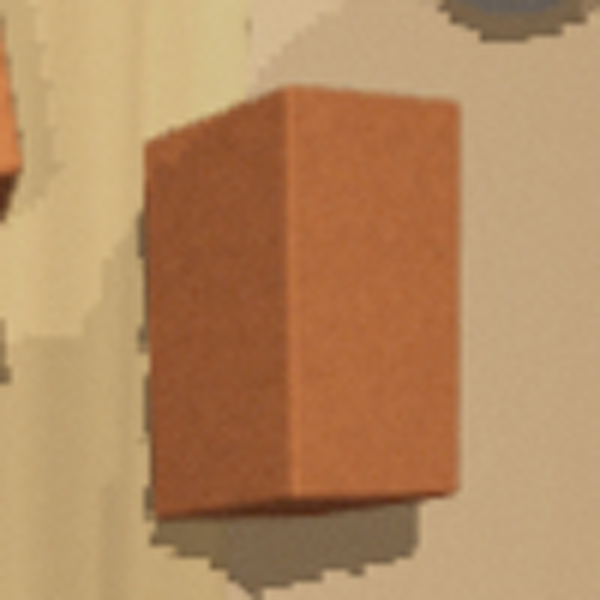

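```bash
python3 - <<'E'
from h import *
from scipy.optimize import least_squares
from scipy.spatial.transform import Rotation as Ro
cw=dict(np.load('w9.npz')); cs=optics.camera_info('side')
N=33;o=[]
wr=[((33,20,20),(290,88)),((-33,20,20),(293,497)),((33,20,-20),(147,145)),((-33,20,-20),(157,515)),((33,-20,20),(458,102)),((-33,-20,20),(457,492))]
sd=[((-33,20,20),(265,78)),((33,20,20),(437,268)),((-33,-20,20),(110,208)),((33,-20,20),(280,400)),((33,20,-20),(507,378)),((33,-20,-20),(350,500))]
Lw=np.array([a for a,b in wr])/1000; Uw=np.array([b for a,b in wr])/6+[350,30]
Ls=np.array([a for a,b in sd])/1000; Us=np.array([b for a,b in sd])/10+[290,265]
R0=np.array([[0,1,0],[-1,0,0],[0,0,1]]).T # cols: local axes in world: x->(0,-1,0), y->(1,0,0)
R0=np.array([[0,1,0],[-1,0,0],[0,0,1]],float)
def f(p,ret=False):
    R=Ro.from_rotvec(p[3:6]).as_matrix()@R0
    b=np.r_[p[6:9]]
    a=proj(cw,(Lw@R.T)+p[:3])-Uw; s=proj(cs,(Ls@R.T)+p[:3]+b)-Us
    return np.r_[a.ravel(),s.ravel(), b/.0015]
r=least_squares(f,np.r_[.47,-.05,.03,0,.3,0,0,0,0])
p=r.x; R=Ro.from_rotvec(p[3:6]).as_matrix()@R0
print(p[:3].round(4),'b',p[6:].round(4),'rms',np.sqrt((r.fun**2).mean()))
print(R.round(3))
C=np.array([[i,j,k] for i in(33,-33) for j in(20,-20) for k in(20,-20)])/1000
for c in C: print((c*1000).astype(int),(R@c+p[:3]).round(4))
print('yaw of long axis',np.degrees(np.arctan2(R[1,0],R[0,0])),'pitch',np.degrees(np.arcsin(R[2,0])),'roll', np.degrees(np.arctan2(R[2,1],R[2,2])))
E
```

```text
[ 0.4714 -0.0586  0.0265] b [ 0.0034 -0.0002  0.0008] rms 0.9604893100163577
[[ 0.139  0.874 -0.466]
 [-0.99   0.123 -0.066]
 [-0.001  0.471  0.882]]
[33 20 20] [ 0.4842 -0.0901  0.0535]
[ 33  20 -20] [ 0.5028 -0.0875  0.0182]
[ 33 -20  20] [ 0.4492 -0.095   0.0347]
[ 33 -20 -20] [ 0.4678 -0.0924 -0.0006]
[-33  20  20] [ 0.475  -0.0248  0.0536]
[-33  20 -20] [ 0.4936 -0.0221  0.0183]
[-33 -20  20] [ 0.44   -0.0297  0.0347]
[-33 -20 -20] [ 0.4586 -0.027  -0.0006]
yaw of long axis -81.98650828101276 pitch -0.031119967557395458 roll 28.072985066844215
```

```bash
cat >> h.py <<'E'
from scipy.spatial.transform import Rotation as Ro
def toR(P,Rt):
    o=telemetry.get_obs(); Rc=Ro.from_euler('xyz',o['orientation'],degrees=True).as_matrix()
    rv=Ro.from_matrix(Rc.T@Rt).as_rotvec(degrees=True)/6
    d=np.array(P)-o['tool_pos']
    print('clk %.2f'%o['clock'],'turn',rv.round(3),'shift after turn',(Rt.T@d).round(4),'pos',o['tool_pos'].round(4),'ori',o['orientation'].round(2),'open',round(o['opening'],4))
E
cat > tilt.py <<'E'
from h import *
lx=np.array([.139,-.990,0]); lx/=np.linalg.norm(lx)
th=np.radians(27); h=np.array([-lx[1],lx[0],0])  # horizontal perp (+x)
ly=np.cos(th)*h+np.sin(th)*np.array([0,0,1]); lz=np.cross(lx,ly)
RT=np.c_[lx,-ly,-lz]
C=np.array([.4714,-.0586,.0265])
E
python3 - <<'E'
from tilt import *
print(RT.round(3))
toR(C+lz*.11,RT)
E
```

```text
[[ 0.139 -0.882  0.45 ]
 [-0.99  -0.124  0.063]
 [ 0.    -0.454 -0.891]]
clk 42.18 turn [ 4.52  -0.14  -0.558] shift after turn [0.1259 0.2036 0.0886] pos [0.5443 0.0788 0.2959] ori [ 1.7987e+02 -4.0000e-02 -8.5430e+01] open 0.0875
```

Emit:
servo_tool(
  rows=[
    [[0, 0, 0], [0.75, -0.023, -0.093], 0.3],
    [[0, 0, 0], [0.75, -0.023, -0.093], 0.3],
    [[0, 0, 0], [0.75, -0.023, -0.093], 0.3],
    [[0, 0, 0], [0.75, -0.023, -0.093], 0.3],
    [[0, 0, 0], [0.75, -0.023, -0.093], 0.3],
    [[0, 0, 0], [0.77, -0.023, -0.093], 0.3],
    [[0.007, 0.0106, 0.0046], [0, 0, 0], 0.3],
    [[0.014, 0.0226, 0.0098], [0, 0, 0], 0.3],
    [[0.014, 0.0226, 0.0098], [0, 0, 0], 0.3],
    [[0.014, 0.0226, 0.0098], [0, 0, 0], 0.3],
    [[0.014, 0.0226, 0.0098], [0, 0, 0], 0.3],
    [[0.014, 0.0226, 0.0098], [0, 0, 0], 0.3],
    [[0.014, 0.0226, 0.0098], [0, 0, 0], 0.3],
    [[0.014, 0.0226, 0.0098], [0, 0, 0], 0.3],
    [[0.014, 0.0226, 0.0098], [0, 0, 0], 0.3],
    [[0.007, 0.012, 0.005], [0, 0, 0], 0.3],
    [[0, 0, 0], [0, 0, 0], 0.3],
    [[0, 0, 0], [0, 0, 0], 0.3],
  ],
)

```text
clock: 43.68
tool_pos: [0.4321, -0.0753, 0.1384]
orientation: [-154.1, 1.2, -81.5]
force: [-1.2, 1.0, 0.6]
opening: 0.0611
```

```bash
python3 - <<'E'
from tilt import *
toR(C+lz*.11,RT); toR(C+lz*.0,RT)
print(telemetry.get_obs()['joint_pos'])
im,ci=snap('wrist','w10.png'); np.savez('w10.npz',**ci)
E
```

```text
clk 43.68 turn [ 0.184  0.215 -0.014] shift after turn [-0.011   0.014   0.0085] pos [ 0.4321 -0.0753  0.1384] ori [-154.1     1.2   -81.51] open 0.0611
clk 43.68 turn [ 0.184  0.215 -0.014] shift after turn [-0.011   0.014   0.1185] pos [ 0.4321 -0.0753  0.1384] ori [-154.1     1.2   -81.51] open 0.0611
[ 18.90720296 -12.23282743 -58.25050414  10.94273426 -18.59000632
 -20.2838007 ]
```

View pics/w10.png

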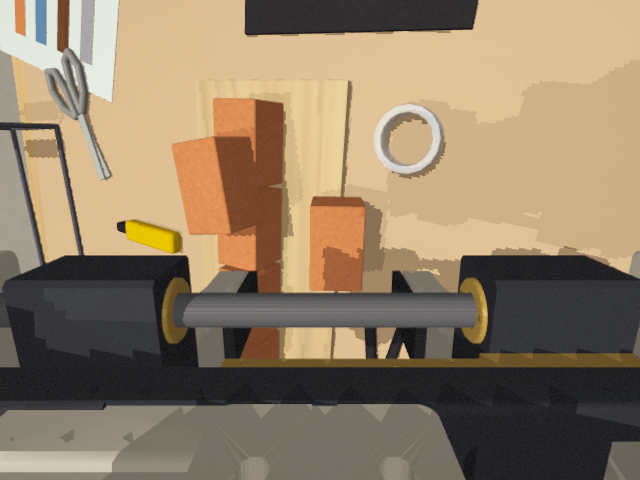

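Emit:
servo_tool(
  rows=[
    [[0, 0, 0.012], [0, 0, 0], 0.3],
    [[-0.002, 0.002, 0.012], [0.05, 0.06, 0], 0.3],
    [[-0.003, 0.004, 0.012], [0.06, 0.08, 0], 0.3],
    [[-0.003, 0.004, 0.012], [0.06, 0.08, 0], 0.3],
    [[-0.003, 0.004, 0.012], [0, 0, 0], 0.3],
    [[0, 0, 0], [0, 0, 0], 0.3],
    [[0, 0, 0], [0, 0, 0], 0.3],
    [[0, 0, 0], [0, 0, 0], 0.3],
  ],
)

```text
clock: 44.4
tool_pos: [0.4554, -0.0759, 0.0912]
orientation: [-154.1, 2.1, -80.9]
force: [-0.0, 0.0, -0.7]
opening: 0.0618
```

```bash
python3 - <<'E'
from tilt import *
toR(C+lz*.0,RT)
print(telemetry.get_obs()['joint_pos'])
im,ci=snap('wrist','w11.png'); np.savez('w11.npz',**ci)
E
```

```text
clk 44.40 turn [0.193 0.398 0.012] shift after turn [-0.0149  0.0131  0.066 ] pos [ 0.4554 -0.0759  0.0912] ori [-154.14    2.11  -80.88] open 0.0618
[ 15.8362617   -2.86699613 -58.22310121   6.81720706  -8.78395732
 -13.70060095]
```

View pics/w11.png

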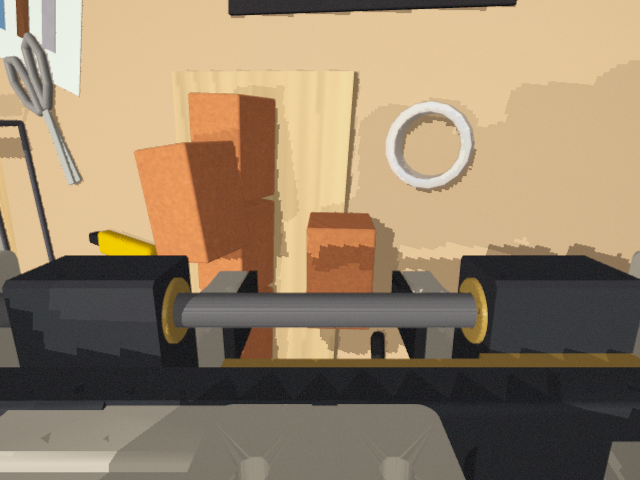

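Emit:
servo_tool(
  rows=[
    [[0, 0, -0.02], [0, 0, 0], 0.15],
    [[0, 0, -0.02], [-0.5, 0, 0], 0.15],
    [[0, 0, -0.02], [-0.7, 0, 0], 0.15],
    [[0, 0, -0.02], [-0.8, -0.1, 0], 0.15],
    [[0, 0, -0.02], [-0.8, -0.1, 0], 0.15],
    [[0, 0, -0.02], [-0.8, -0.1, 0], 0.15],
    [[0, 0, -0.01], [-0.7, 0, 0], 0.15],
    [[0, 0, 0], [0, 0, 0], 0.15],
    [[0, 0, 0], [0, 0, 0], 0.15],
  ],
)

```text
clock: 45.2
tool_pos: [0.4172, -0.0879, 0.2139]
orientation: [-179.8, 3.9, -80.6]
force: [-0.9, 0.1, -0.0]
opening: 0.0746
```

```bash
python3 - <<'E'
from tilt import *
print(telemetry.get_obs()['joint_pos'])
Rv=Ro.from_euler('xyz',[180,0,8],degrees=True).as_matrix()
toR([.4714,-.0586,.13],Rv)
E
```

```text
[ 10.98650918  -2.20022122 -27.20938784  -4.26618578 -64.77580625
   0.23791813]
clk 45.20 turn [ -0.52    0.488 -14.758] shift after turn [ 0.0577 -0.0215  0.0839] pos [ 0.4172 -0.0879  0.2139] ori [-179.83    3.86  -80.58] open 0.0746
```

```bash
python3 - <<'E'
from tilt import *
toR([.4714,-.0586,.13],Ro.from_euler('xyz',[180,0,-80.6],degrees=True).as_matrix())
E
```

```text
clk 45.20 turn [-0.028  0.644  0.002] shift after turn [-0.0201 -0.0582  0.0839] pos [ 0.4172 -0.0879  0.2139] ori [-179.83    3.86  -80.58] open 0.0746
```

Emit:
servo_tool(
  rows=[
    [[0, 0, 0], [0, 0.644, 0], 0.15],
    [[0, -0.02, 0], [0, 0, -0.9], 0.15],
    [[0, -0.02, 0], [0, 0, -0.98], 0.15],
    [[0, 0, 0], [0, 0, -0.98], 0.15],
    [[0, 0, 0], [0, 0, -0.98], 0.15],
    [[0, 0, 0], [0, 0, -0.98], 0.15],
    [[0, 0, 0], [0, 0, -0.98], 0.15],
    [[0, 0, 0], [0, 0, -0.98], 0.15],
    [[0, 0, 0], [0, 0, -0.98], 0.15],
    [[0, 0, 0], [0, 0, -0.98], 0.15],
    [[0, 0, 0], [0, 0, -0.98], 0.15],
    [[0, 0, 0], [0, 0, -0.98], 0.15],
    [[0, 0, 0], [0, 0, -0.98], 0.15],
    [[0, 0, 0], [0, 0, -0.98], 0.15],
    [[0, 0, 0], [0, 0, -0.98], 0.15],
    [[0, 0, 0], [0, 0, -0.98], 0.15],
    [[0, 0, 0], [0, 0, 0], 0.15],
    [[0, 0, 0], [0, 0, 0], 0.15],
    [[0, 0, 0], [0, 0, 0], 0.15],
  ],
)

```text
clock: 46.78
tool_pos: [0.4549, -0.0797, 0.2133]
orientation: [-180.0, -0.1, 7.0]
force: [0.1, -0.4, 0.4]
opening: 0.0743
```

```bash
python3 - <<'E'
from tilt import *
Rv=Ro.from_euler('xyz',[180,0,8],degrees=True).as_matrix()
toR([.4714,-.0586,.13],Rv)
im,ci=snap('wrist','w12.png'); np.savez('w12.npz',**ci)
im,ci=snap('top','t12.png')
E
```

```text
clk 46.78 turn [-0.004 -0.018 -0.173] shift after turn [ 0.0193 -0.0186  0.0833] pos [ 0.4549 -0.0797  0.2133] ori [-1.7997e+02 -1.1000e-01  6.9600e+00] open 0.0743
```

View pics/w12.png

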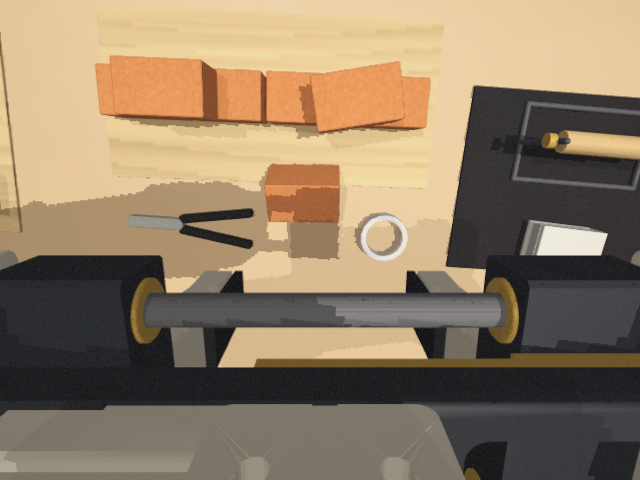

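```bash
python3 - <<'E'
from tilt import *
ci=dict(np.load('w12.npz'))
im=cv2.imread('pics/w12.png'); cv2.imwrite('pics/w12c.png',cv2.resize(im[150:270,250:410],None,fx=5,fy=5,interpolation=cv2.INTER_CUBIC))
print(unproj(ci,[(266,184.5),(340,185)],.0535).round(4), unproj(ci,[(270,221),(340,221)],.0345).round(4))
E
```

```text
[[ 0.4806 -0.0267  0.0535]
 [ 0.4878 -0.0901  0.0535]] [[ 0.4448 -0.0305  0.0345]
 [ 0.4527 -0.0956  0.0345]]
```

View pics/w12c.png

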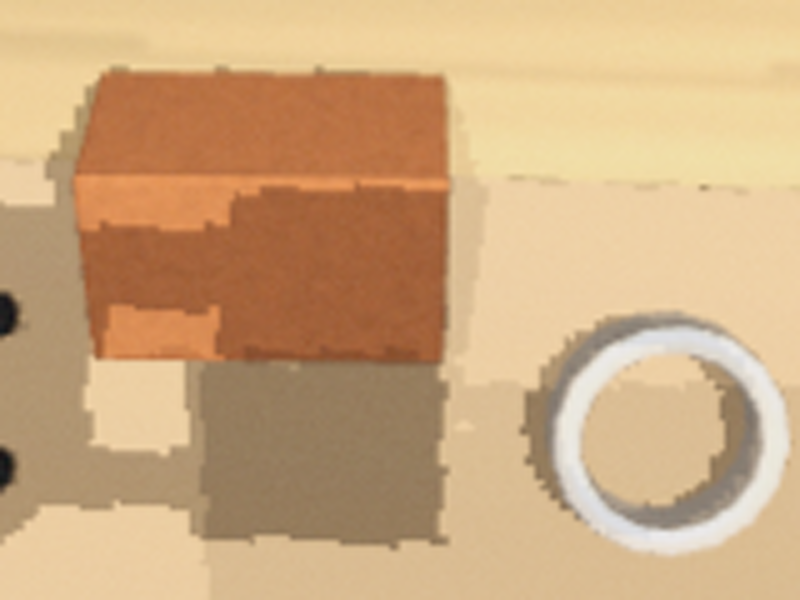

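```bash
python3 - <<'E'
from h import *
to(.474,-.0597,.10,7.0);to(.474,-.0597,.015,7.0)
E
```

```text
clk 46.88 turn 0.004  tx 0.0211 ty -0.0175 tz 0.1133 [ 0.4552 -0.0796  0.2133] 7.03 open 0.0749
clk 46.88 turn 0.004  tx 0.0211 ty -0.0175 tz 0.1983 [ 0.4552 -0.0796  0.2133] 7.03 open 0.0749
```

Emit:
servo_tool(
  rows=[
    [[0.0071, -0.006, 0.015], [0, 0, 0], 0.1],
    [[0.007, -0.006, 0.03], [0, 0, 0], 0.1],
    [[0.007, -0.0055, 0.035], [0, 0, 0], 0.1],
    [[0, 0, 0.025], [0, 0, 0], 0.1],
    [[0, 0, 0.008], [0, 0, 0], 0.1],
    [[0, 0, 0], [0, 0, 0], 0.1],
    [[0, 0, 0], [0, 0, 0], 0.1],
    [[0, 0, 0], [0, 0, 0], 0.1],
  ],
)

```text
clock: 47.55
tool_pos: [0.4755, -0.0595, 0.1019]
orientation: [-180.0, -0.2, 7.1]
force: [0.7, 0.9, 0.0]
opening: 0.079
```

```bash
python3 - <<'E'
from h import *
to(.474,-.0597,.015,7.0); snap('side','s12.png')
im,ci=snap('wrist','w13.png')
E
```

```text
clk 47.55 turn 0.023  tx -0.0016 ty 0.0000 tz 0.0869 [ 0.4755 -0.0595  0.1019] 7.14 open 0.0790
```

View pics/s12.png

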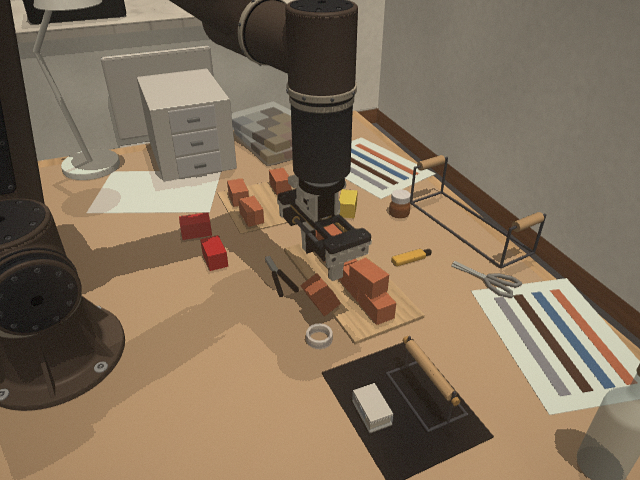

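Emit:
servo_tool(
  rows=[
    [[-0.0015, 0, 0.02], [0, 0, 0], 0.1],
    [[0, 0, 0.03], [0, 0, 0], 0.1],
    [[0, 0, 0.025], [0, 0, 0], 0.1],
    [[0, 0, 0.009], [0, 0, 0], 0.1],
    [[0, 0, 0.002], [0, 0, 0], 0.1],
    [[0, 0, 0], [0, 0, 0], 0.1],
    [[0, 0, 0], [0, 0, 0], 0.1],
    [[0, 0, 0], [0, 0, 0], 1],
    [[0, 0, 0], [0, 0, 0], 1],
    [[0, 0, 0], [0, 0, 0], 1],
    [[0, 0, 0], [0, 0, 0], 1],
    [[0, 0, 0], [0, 0, 0], 1],
  ],
)

```text
clock: 48.65
tool_pos: [0.4738, -0.0595, 0.0152]
orientation: [-180.0, -0.2, 7.2]
force: [-1.0, 0.4, 6.5]
opening: 0.0657
```

Emit:
servo_tool(
  rows=[
    [[0, 0, 0], [0, 0, 0], 1],
    [[0, 0, -0.008], [0, 0, 0], 1],
    [[0, 0, -0.02], [0, 0, 0], 1],
    [[0, 0, -0.03], [0, 0, 0], 1],
    [[0, 0, -0.03], [0, 0, 0], 1],
    [[0, 0, -0.015], [0, 0, 0], 1],
    [[0, 0, 0], [0, 0, 0], 1],
    [[0, 0, 0], [0, 0, 0], 1],
  ],
)

```text
clock: 49.32
tool_pos: [0.473, -0.0596, 0.1182]
orientation: [-179.9, -0.2, 7.1]
force: [-0.7, 0.1, -2.5]
opening: 0.066
```

```bash
python3 - <<'E'
from h import *
to(.472,.178,.10,7.1)
im,ci=snap('side','s13.png')
cv2.imwrite('pics/s13c.png',cv2.resize(im[150:370,200:460],None,fx=2.5,fy=2.5,interpolation=cv2.INTER_CUBIC)[:,:,::-1])
E
```

```text
clk 49.32 turn 0.004  tx 0.0283 ty -0.2359 tz 0.0182 [ 0.473  -0.0596  0.1182] 7.13 open 0.0660
```

View pics/s13c.png

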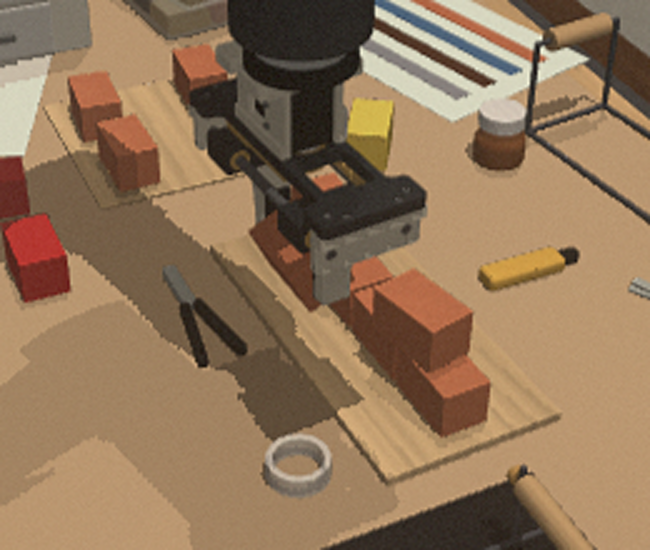

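Emit:
servo_tool(
  rows=[
    [[0.002, -0.012, 0], [0, 0, 0], 1],
    [[0.0035, -0.028, 0], [0, 0, 0], 1],
    [[0.0042, -0.035, 0], [0, 0, 0], 1],
    [[0.0042, -0.035, 0], [0, 0, 0], 1],
    [[0.0042, -0.035, 0], [0, 0, 0], 1],
    [[0.0042, -0.035, 0], [0, 0, 0], 1],
    [[0.0035, -0.032, 0], [0, 0, 0], 1],
    [[0.0025, -0.018, 0.01], [0, 0, 0], 1],
    [[0, -0.006, 0.025], [0, 0, 0], 1],
    [[0, 0, 0.03], [0, 0, 0], 1],
    [[0, 0, 0.02], [0, 0, 0], 1],
    [[0, 0, 0.008], [0, 0, 0], 1],
    [[0, 0, 0], [0, 0, 0], 1],
    [[0, 0, 0], [0, 0, 0], 1],
    [[0, 0, 0], [0, 0, 0], 1],
  ],
)

```text
clock: 50.62
tool_pos: [0.4724, 0.1783, 0.0253]
orientation: [-180.0, -0.1, 7.1]
force: [0.8, 0.2, -1.0]
opening: 0.0661
```

Emit:
servo_tool(
  rows=[
    [[0, 0, 0.004], [0, 0, 0], 1],
    [[0, 0, 0.003], [0, 0, 0], 1],
    [[0, 0, 0.002], [0, 0, 0], 1],
    [[0, 0, 0.002], [0, 0, 0], 1],
    [[0, 0, 0], [0, 0, 0], 1],
    [[0, 0, 0], [0, 0, 0], 1],
  ],
)

```text
clock: 51.12
tool_pos: [0.4727, 0.1784, 0.0147]
orientation: [-179.9, -0.2, 7.2]
force: [-1.3, -1.5, 9.1]
opening: 0.066
```

Emit:
servo_tool(
  rows=[
    [[0, 0, 0.001], [0, 0, 0], 1],
    [[0, 0, 0.001], [0, 0, 0], 1],
    [[0, 0, 0], [0, 0, 0], 1],
  ],
)

```text
clock: 51.37
tool_pos: [0.4737, 0.1787, 0.0138]
orientation: [-179.9, -0.3, 7.2]
force: [-0.1, -3.9, 18.7]
opening: 0.066
```

Emit:
servo_tool(
  rows=[
    [[0, 0, -0.0015], [0, 0, 0], 1],
    [[0, 0, 0], [0, 0, 0], 0.1],
    [[0, 0, 0], [0, 0, 0], 0.1],
    [[0, 0, 0], [0, 0, 0], 0.1],
    [[0, 0, 0], [0, 0, 0], 0.1],
    [[0, 0, -0.01], [0, 0, 0], 0.1],
    [[0, 0, -0.03], [0, 0, 0], 0.1],
    [[0, 0, -0.04], [0, 0, 0], 0.1],
    [[0, 0, -0.04], [0, 0, 0], 0],
    [[0, 0, -0.04], [0, 0, 0], 0],
    [[0, 0, -0.04], [0, 0, 0], 0],
    [[0, 0, -0.02], [0, 0, 0.7], 0],
    [[0, 0, 0], [0, 0, 0.98], 0],
    [[0, 0, 0], [0, 0, 0.98], 0],
    [[0, 0, 0], [0, 0, 0.98], 0],
    [[0, 0, 0], [0, 0, 0.98], 0],
  ],
)

```text
clock: 52.7
tool_pos: [0.4713, 0.1778, 0.2329]
orientation: [-179.9, -0.0, -20.9]
force: [0.5, -0.9, -0.4]
opening: 0.0881
```

Emit:
servo_tool(
  rows=[
    [[0, 0, 0], [0, 0, 0.98], 0],
    [[0, 0, 0], [0, 0, 0.98], 0],
    [[0, 0, 0], [0, 0, 0.98], 0],
    [[0, 0, 0], [0, 0, 0.98], 0],
    [[0, 0, 0], [0, 0, 0.98], 0],
    [[0, 0, 0], [0, 0, 0.98], 0],
    [[0, 0, 0], [0, 0, 0.98], 0],
    [[0, 0, 0], [0, 0, 0.98], 0],
    [[0, 0, -0.02], [0, 0, 0.98], 0],
    [[0, 0, -0.04], [0, 0, 0.98], 0],
    [[0, 0, -0.03], [0, 0, 0.8], 0],
    [[0, 0, 0], [0, 0, 0], 0],
    [[0, 0, 0], [0, 0, 0], 0],
    [[0, 0, 0], [0, 0, 0], 0],
  ],
)

```text
clock: 53.87
tool_pos: [0.4709, 0.1778, 0.3223]
orientation: [-180.0, 0.0, -84.1]
force: [0.2, -0.3, 0.2]
opening: 0.0878
```

```bash
python3 - <<'E'
from h import *
im,ci=look('w14',[.04],None,110)
im,ci=look('w14b',[.04],None,130)
E
```

```text
53.8667 [0.4709 0.1778 0.3223] [-1.7997e+02  3.0000e-02 -8.4140e+01]
z 0.04
(array([340.2, 343. ]), 429.8, 366.4, 49.0, 40.2, 86.8)
(array([253.8, 347.5]), 544.0, 384.7, 62.4, 40.9, 88.7)
(array([343.6, 274.2]), 436.7, 268.5, 49.8, 41.2, -87.4)
(array([314.4, 199. ]), 483.1, 177.0, 68.0, 39.3, -83.9)
(array([268.4, 129.9]), 543.2, 102.4, 40.1, 35.4, 4.4)
(array([264.4,  62.5]), 552.3, 32.8, 101.6, 47.3, -85.3)
(array([266.7,   4.6]), 553.5, -25.7, 40.3, 10.2, 5.8)
53.9167 [0.4708 0.1776 0.3218] [ 1.7998e+02 -1.0000e-02 -8.4140e+01]
z 0.04
(array([253.1, 348.2]), 544.4, 385.2, 59.2, 39.9, 88.1)
(array([340.4, 343.3]), 429.2, 366.2, 45.9, 39.1, 87.1)
(array([343.5, 274.5]), 435.8, 268.4, 45.4, 40.5, -85.6)
(array([314.1, 199.2]), 482.9, 177.2, 67.9, 39.7, -83.9)
(array([267.8, 130.6]), 543.1, 102.7, 39.9, 34.9, 4.1)
(array([263.7,  62.9]), 552.8, 32.8, 100.7, 46.2, -85.7)
(array([265.9,   4.5]), 553.8, -26.2, 39.5, 9.7, 5.9)
```

View pics/w14.png

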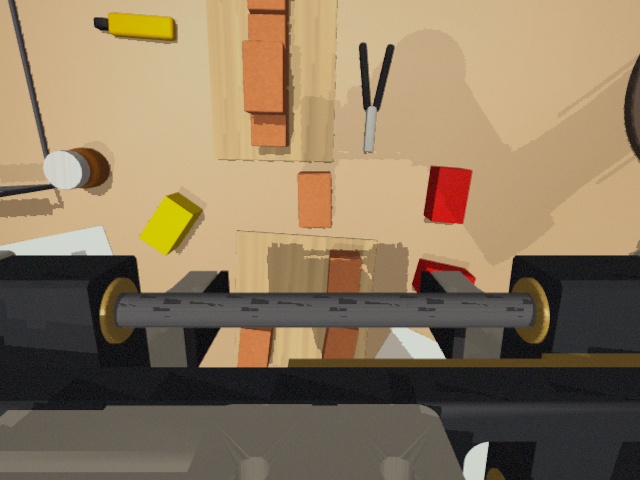

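```bash
python3 - <<'E'
from h import *
to(.55,0.01,.32,-85.4)
E
```

```text
clk 53.97 turn 0.209  tx 0.1733 ty -0.0656 tz 0.0017 [0.4708 0.1775 0.3217] -84.15 open 0.0877
```

Emit:
servo_tool(
  rows=[
    [[0.015, -0.006, 0], [0, 0, 0.2], 0],
    [[0.035, -0.013, 0], [0, 0, 0], 0],
    [[0.035, -0.013, 0], [0, 0, 0], 0],
    [[0.035, -0.013, 0], [0, 0, 0], 0],
    [[0.035, -0.013, 0], [0, 0, 0], 0],
    [[0.018, -0.0075, 0], [0, 0, 0], 0],
    [[0, 0, 0], [0, 0, 0], 0],
    [[0, 0, 0], [0, 0, 0], 0],
    [[0, 0, 0], [0, 0, 0], 0],
    [[0, 0, 0], [0, 0, 0], 0],
  ],
)

```text
clock: 54.8
tool_pos: [0.5505, 0.0115, 0.3226]
orientation: [-180.0, 0.0, -85.3]
force: [-0.3, 0.0, -0.2]
opening: 0.0878
```

```bash
python3 - <<'E'
from h import *
im,ci=look('w15',[.088],None,110)
cv2.imwrite('pics/w15c.png',cv2.resize(im[0:290,200:440],None,fx=2,fy=2,interpolation=cv2.INTER_CUBIC)[:,:,::-1])
E
```

```text
54.8 [0.5505 0.0115 0.3226] [-1.7996e+02  3.0000e-02 -8.5320e+01]
z 0.088
(array([364.2, 339.1]), 490.4, 165.0, 37.2, 32.2, 6.1)
(array([325.3, 166.6]), 549.1, -21.2, 248.4, 47.6, -84.3)
```

View pics/w15c.png

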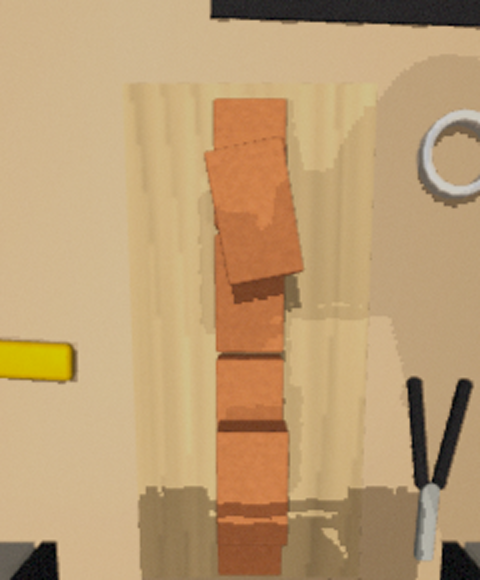

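```bash
python3 - <<'E'
from h import *
ci=dict(np.load('w15.npz'))
c=lambda L:np.array(L,float)/2+[200,0]-.25
P=unproj(ci,c([(205,152),(279,138),(302,269),(229,285)]),.088)
print(P.mean(0).round(4),yaw(P[3],P[0]),yaw(P[2],P[1]),np.linalg.norm(P[0]-P[3]),np.linalg.norm(P[0]-P[1]))
print('wallend',wf(unproj(ci,c([(216,98),(286,98),(217,354),(284,354)]),.048)).round(1))
print('c',wf(unproj(ci,c([(218,432),(288,432)]),.088)).round(1))
ym=P.mean(0); m=(yaw(P[3],P[0])+yaw(P[2],P[1]))/2
to(ym[0],ym[1],.0555,m)
E
```

```text
[ 0.5563 -0.0925  0.088 ] -75.14438212544037 -74.0335086115069 0.06505936389248354 0.037287162646906305
wallend [[  18.5 -137.2]
 [ -19.2 -137.3]
 [  19.3   -0.6]
 [ -19.9   -0.7]]
c [[ 17.3  38.1]
 [-20.7  38. ]]
clk 54.85 turn -1.784  tx 0.1019 ty 0.0221 tz 0.2673 [0.5505 0.0116 0.3228] -85.3 open 0.0878
```

Emit:
servo_tool(
  rows=[
    [[0.01, 0.002, 0.01], [0, 0, -0.9], 0],
    [[0.031, 0.0067, 0.02], [0, 0, -0.88], 0],
    [[0.031, 0.0067, 0.02], [0, 0, 0], 0],
    [[0.021, 0.0045, 0.03], [0, 0, 0], 0],
    [[0.009, 0.002, 0.035], [0, 0, 0], 0],
    [[0, 0, 0.035], [0, 0, 0], 0],
    [[0, 0, 0.025], [0, 0, 0], 0],
    [[0, 0, 0.01], [0, 0, 0], 0],
    [[0, 0, 0.003], [0, 0, 0], 0],
    [[0, 0, 0], [0, 0, 0], 0],
    [[0, 0, 0], [0, 0, 0], 0],
    [[0, 0, 0], [0, 0, 0], 0],
  ],
)

```text
clock: 55.85
tool_pos: [0.5534, -0.0927, 0.1369]
orientation: [-179.7, -0.0, -74.6]
force: [-0.4, -0.2, 0.4]
opening: 0.0877
```

```bash
python3 - <<'E'
from h import *
to(.5563,-.0925,.0555,-74.6)
E
```

```text
clk 55.85 turn -0.007  tx 0.0005 ty -0.0028 tz 0.0814 [ 0.5534 -0.0927  0.1369] -74.64 open 0.0877
```

Emit:
servo_tool(
  rows=[
    [[0.0005, -0.003, 0.02], [0, 0, 0], 0],
    [[0, 0, 0.03], [0, 0, 0], 0],
    [[0, 0, 0.018], [0, 0, 0], 0],
    [[0, 0, 0.008], [0, 0, 0], 0],
    [[0, 0, 0.003], [0, 0, 0], 0],
    [[0, 0, 0], [0, 0, 0], 0],
    [[0, 0, 0], [0, 0, 0], 0],
    [[0, 0, 0], [0, 0, 0], 0],
    [[0, 0, 0], [0, 0, 0], 0],
  ],
)

```text
clock: 56.6
tool_pos: [0.5561, -0.0927, 0.0572]
orientation: [-179.8, -0.0, -74.7]
force: [-0.1, -0.5, -0.4]
opening: 0.0876
```

```bash
python3 - <<'E'
from h import *
to(.5563,-.0925,.0555,-74.6)
E
```

```text
clk 56.60 turn -0.014  tx -0.0002 ty -0.0003 tz 0.0017 [ 0.5561 -0.0927  0.0572] -74.69 open 0.0876
```

Emit:
servo_tool(
  rows=[
    [[0, 0, 0], [0, 0, 0], 1],
    [[0, 0, 0], [0, 0, 0], 1],
    [[0, 0, 0], [0, 0, 0], 1],
    [[0, 0, 0], [0, 0, 0], 1],
    [[0, 0, 0], [0, 0, 0], 1],
    [[0, 0, 0], [0, 0, 0], 1],
    [[0, 0, 0], [0, 0, 0], 1],
    [[0, 0, 0], [0, 0, 0], 1],
    [[0, 0, 0], [0, 0, 0], 1],
    [[0, 0, 0], [0, 0, 0], 1],
    [[0, 0, 0], [0, 0, 0], 1],
  ],
)

```text
clock: 57.52
tool_pos: [0.5554, -0.0928, 0.0559]
orientation: [-179.9, 0.0, -74.7]
force: [1.0, 0.9, -0.9]
opening: 0.0397
```

Emit:
servo_tool(
  rows=[
    [[0, 0, -0.008], [0, 0, 0], 1],
    [[0, 0, -0.012], [0, 0, 0], 1],
    [[0, 0, 0], [0, 0, 0.9], 1],
    [[0, 0, 0], [0, 0, 0.88], 1],
    [[0, 0, 0], [0, 0, 0], 1],
    [[0, 0, 0], [0, 0, 0], 1],
    [[0, 0, 0], [0, 0, 0], 1],
  ],
)

```text
clock: 58.1
tool_pos: [0.5551, -0.0929, 0.076]
orientation: [-179.9, 0.0, -85.2]
force: [-0.7, 0.3, -2.3]
opening: 0.0398
```

```bash
python3 - <<'E'
from h import *
s=seat(*SE['a'],.0006);to(s[0],s[1],.056,-85.4)
E
```

```text
clk 58.10 turn 0.032  tx -0.0053 ty -0.0038 tz 0.0200 [ 0.5551 -0.0929  0.076 ] -85.21 open 0.0398
```

Emit:
servo_tool(
  rows=[
    [[-0.0025, -0.002, 0], [0, 0, 0.03], 1],
    [[-0.0025, -0.002, 0.004], [0, 0, 0], 1],
    [[0, 0, 0.008], [0, 0, 0], 1],
    [[0, 0, 0.004], [0, 0, 0], 1],
    [[0, 0, 0], [0, 0, 0], 1],
    [[0, 0, 0], [0, 0, 0], 1],
    [[0, 0, 0], [0, 0, 0], 1],
  ],
)

```text
clock: 58.68
tool_pos: [0.5588, -0.0876, 0.0597]
orientation: [-179.9, 0.0, -85.5]
force: [0.2, 0.4, -2.0]
opening: 0.0399
```

```bash
python3 - <<'E'
from h import *
s=seat(*SE['a'],.0006);to(s[0],s[1],.056,-85.4)
E
```

```text
clk 58.68 turn -0.024  tx -0.0003 ty 0.0004 tz 0.0037 [ 0.5588 -0.0876  0.0597] -85.54 open 0.0399
```

Emit:
servo_tool(
  rows=[
    [[-0.0002, 0.0002, 0.002], [0, 0, 0], 1],
    [[0, 0, 0.0012], [0, 0, 0], 1],
    [[0, 0, 0], [0, 0, 0], 1],
    [[0, 0, 0], [0, 0, 0], 1],
    [[0, 0, 0], [0, 0, 0], 1],
  ],
)

```text
clock: 59.1
tool_pos: [0.5587, -0.0874, 0.0568]
orientation: [-179.9, 0.0, -85.6]
force: [-0.5, 0.0, -2.6]
opening: 0.04
```

Emit:
servo_tool(
  rows=[
    [[0, 0, 0.0008], [0, 0, 0], 1],
    [[0, 0, 0], [0, 0, 0], 1],
    [[0, 0, 0], [0, 0, 0], 1],
  ],
)

```text
clock: 59.35
tool_pos: [0.5587, -0.0873, 0.0559]
orientation: [-179.9, 0.0, -85.6]
force: [0.1, -0.6, -1.3]
opening: 0.0397
```

Emit:
servo_tool(
  rows=[
    [[0, 0, 0.0003], [0, 0, 0], 1],
    [[0, 0, 0], [0, 0, 0], 0],
    [[0, 0, 0], [0, 0, 0], 0],
    [[0, 0, 0], [0, 0, 0], 0],
    [[0, 0, 0], [0, 0, 0], 0],
    [[0, 0, 0], [0, 0, 0], 0],
    [[0, 0, 0], [0, 0, 0], 0],
    [[0, 0, -0.01], [0, 0, 0], 0],
    [[0, 0, -0.03], [0, 0, 0], 0],
    [[0, 0, -0.035], [0, 0, 0], 0],
    [[-0.01, 0, -0.035], [0, 0, 0], 0],
    [[-0.03, 0.01, -0.025], [0, 0, 0], 0],
    [[-0.035, 0.013, -0.01], [0, 0, 0], 0],
    [[-0.035, 0.013, -0.01], [0, 0, 0], 0],
    [[-0.03, 0.011, -0.01], [0, 0, 0], 0],
    [[-0.01, 0, 0], [0, 0, 0], 0],
    [[0, 0, 0], [0, 0, 0], 0],
    [[0, 0, 0], [0, 0, 0], 0],
  ],
)

```text
clock: 60.85
tool_pos: [0.4999, 0.0589, 0.2213]
orientation: [-179.9, 0.0, -85.4]
force: [0.6, 0.3, 0.4]
opening: 0.0877
```

```bash
python3 - <<'E'
from h import *
im,ci=look('w16',[.088,.04],None,110)
cv2.imwrite('pics/w16c.png',cv2.resize(im[0:290,200:440],None,fx=2,fy=2,interpolation=cv2.INTER_CUBIC)[:,:,::-1])
E
```

```text
60.85 [0.4999 0.0589 0.2213] [-1.7987e+02  5.0000e-02 -8.5450e+01]
z 0.088
(array([331.8, 342.3]), 485.0, 161.5, 34.7, 30.2, 4.6)
(array([271.6, 203.4]), 544.4, 45.0, 118.3, 41.3, -85.4)
(array([270.5, 103. ]), 547.4, -33.2, 34.8, 32.8, 5.2)
(array([260.5,  35.6]), 556.7, -78.0, 48.2, 39.6, -85.5)
z 0.04
(array([331.8, 342.3]), 481.8, 189.3, 40.4, 35.1, 4.6)
(array([271.6, 203.4]), 550.9, 53.5, 137.9, 48.1, -85.4)
(array([270.5, 103. ]), 554.4, -37.6, 40.6, 38.2, 5.2)
(array([260.5,  35.6]), 565.3, -89.8, 56.1, 46.1, -85.5)
```

View pics/w16c.png

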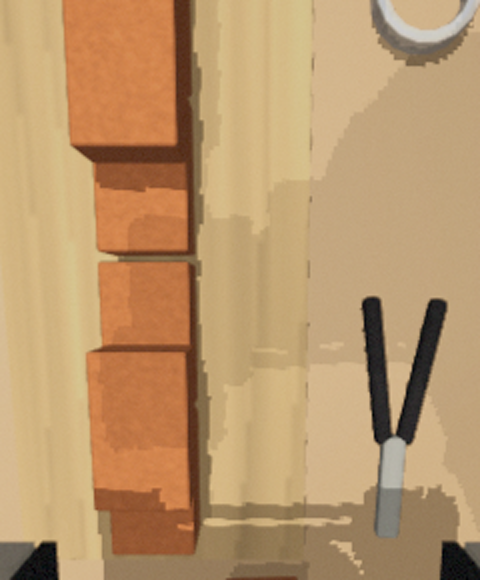

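```bash
python3 - <<'E'
from h import *
ci=dict(np.load('w16.npz'))
c=lambda L:np.array(L,float)/2+[200,0]-.25
print('a',wf(unproj(ci,c([(72,146),(176,146),(65,20),(177,20)]),.088)).round(1))
print('c',wf(unproj(ci,c([(88,351),(189,350),(94,508),(192,509)]),.088)).round(1))
print('j',wf(unproj(ci,c([(98,257),(191,257)]),.048)).round(1))
to(.483,.1776,.0075,-83.9)
E
```

```text
a [[ 19.  -37. ]
 [-19.3 -36.9]
 [ 19.  -78.3]
 [-20.7 -78.3]]
c [[ 17.2  37.7]
 [-22.5  37.4]
 [ 18.2 102.1]
 [-22.4 102.5]]
j [[ 19.5   0.6]
 [-20.9   0.6]]
clk 60.90 turn -0.270  tx -0.1205 ty 0.0041 tz 0.2133 [0.4999 0.0582 0.2208] -85.52 open 0.0875
```

Emit:
servo_tool(
  rows=[
    [[-0.01, 0, 0], [0, 0, -0.27], 0],
    [[-0.03, 0.001, 0.01], [0, 0, 0], 0],
    [[-0.035, 0.001, 0.02], [0, 0, 0], 0],
    [[-0.03, 0.001, 0.025], [0, 0, 0], 0],
    [[-0.0155, 0.001, 0.03], [0, 0, 0], 0],
    [[0, 0, 0.03], [0, 0, 0], 0],
    [[0, 0, 0.02], [0, 0, 0], 0],
    [[0, 0, 0.005], [0, 0, 0], 0],
    [[0, 0, 0], [0, 0, 0], 0],
    [[0, 0, 0], [0, 0, 0], 0],
    [[0, 0, 0], [0, 0, 0], 0],
  ],
)

```text
clock: 61.82
tool_pos: [0.4848, 0.1781, 0.0821]
orientation: [-179.8, 0.1, -84.0]
force: [0.0, 0.4, -0.6]
opening: 0.0876
```

```bash
python3 - <<'E'
from h import *
to(.483,.1776,.0075,-83.9)
E
```

```text
clk 61.82 turn -0.009  tx 0.0004 ty 0.0018 tz 0.0746 [0.4848 0.1781 0.0821] -83.95 open 0.0876
```

Emit:
servo_tool(
  rows=[
    [[0, 0.001, 0.02], [0, 0, 0], 0],
    [[0, 0, 0.028], [0, 0, 0], 0],
    [[0, 0, 0.016], [0, 0, 0], 0],
    [[0, 0, 0.007], [0, 0, 0], 0],
    [[0, 0, 0.002], [0, 0, 0], 0],
    [[0, 0, 0], [0, 0, 0], 0],
    [[0, 0, 0], [0, 0, 0], 0],
    [[0, 0, 0], [0, 0, 0], 0],
    [[0, 0, 0], [0, 0, 0], 0],
  ],
)

```text
clock: 62.57
tool_pos: [0.4834, 0.1784, 0.0088]
orientation: [-179.8, 0.1, -83.9]
force: [-0.5, 0.1, 0.2]
opening: 0.0875
```

```bash
python3 - <<'E'
from h import *
to(.483,.1776,.0075,-83.9)
E
```

```text
clk 62.57 turn -0.004  tx 0.0008 ty 0.0005 tz 0.0013 [0.4834 0.1784 0.0088] -83.93 open 0.0875
```

Emit:
servo_tool(
  rows=[
    [[0.0007, 0, 0.0002], [0, 0, 0], 0],
    [[0, 0, 0], [0, 0, 0], 1],
    [[0, 0, 0], [0, 0, 0], 1],
    [[0, 0, 0], [0, 0, 0], 1],
    [[0, 0, 0], [0, 0, 0], 1],
    [[0, 0, 0], [0, 0, 0], 1],
    [[0, 0, 0], [0, 0, 0], 1],
    [[0, 0, 0], [0, 0, 0], 1],
    [[0, 0, 0], [0, 0, 0], 1],
    [[0, 0, 0], [0, 0, 0], 1],
    [[0, 0, 0], [0, 0, 0], 1],
    [[0, 0, 0], [0, 0, 0], 1],
  ],
)

```text
clock: 63.57
tool_pos: [0.4829, 0.1772, 0.0075]
orientation: [-179.9, 0.0, -83.9]
force: [0.2, -0.5, -0.6]
opening: 0.0397
```

Emit:
servo_tool(
  rows=[
    [[0, 0, -0.01], [0, 0, 0], 1],
    [[0, 0, -0.03], [0, 0, 0], 1],
    [[0, 0, -0.04], [0, 0, 0.25], 1],
    [[0, 0, -0.04], [0, 0, 0], 1],
    [[0, 0, -0.03], [0, 0, 0], 1],
    [[0, 0, -0.01], [0, 0, 0], 1],
    [[0, 0, 0], [0, 0, 0], 1],
    [[0, 0, 0], [0, 0, 0], 1],
    [[0, 0, 0], [0, 0, 0], 1],
  ],
)

```text
clock: 64.32
tool_pos: [0.4815, 0.1764, 0.1661]
orientation: [179.9, -0.0, -85.5]
force: [-1.9, -0.3, -1.8]
opening: 0.0396
```

```bash
python3 - <<'E'
from h import *
s=seat(.0002,.02,.0004); to(s[0],s[1],.0555+.05,-85.4)
E
```

```text
clk 64.32 turn -0.010  tx 0.1989 ty -0.0553 tz 0.0606 [0.4815 0.1764 0.1661] -85.46 open 0.0396
```

Emit:
servo_tool(
  rows=[
    [[0.012, -0.0035, 0], [0, 0, 0], 1],
    [[0.03, -0.008, 0], [0, 0, 0], 1],
    [[0.035, -0.01, 0], [0, 0, 0], 1],
    [[0.035, -0.01, 0], [0, 0, 0], 1],
    [[0.035, -0.01, 0], [0, 0, 0], 1],
    [[0.03, -0.008, 0.01], [0, 0, 0], 1],
    [[0.015, -0.004, 0.02], [0, 0, 0], 1],
    [[0.006, -0.0018, 0.02], [0, 0, 0], 1],
    [[0, 0, 0.01], [0, 0, 0], 1],
    [[0, 0, 0], [0, 0, 0], 1],
    [[0, 0, 0], [0, 0, 0], 1],
    [[0, 0, 0], [0, 0, 0], 1],
    [[0, 0, 0], [0, 0, 0], 1],
    [[0, 0, 0], [0, 0, 0], 1],
  ],
)

```text
clock: 65.48
tool_pos: [0.5542, -0.0151, 0.1086]
orientation: [-179.8, 0.0, -85.4]
force: [1.1, -0.2, -2.3]
opening: 0.04
```

```bash
python3 - <<'E'
from h import *
s=seat(.0002,.02,.0004); to(s[0],s[1],.0555,-85.4)
E
```

```text
clk 65.48 turn 0.006  tx 0.0022 ty 0.0018 tz 0.0531 [ 0.5542 -0.0151  0.1086] -85.36 open 0.0400
```

Emit:
servo_tool(
  rows=[
    [[0.0015, 0.001, 0.002], [0, 0, 0], 1],
    [[0, 0, 0], [0, 0, 0], 1],
    [[0, 0, 0], [0, 0, 0], 1],
    [[0, 0, 0], [0, 0, 0], 1],
    [[0, 0, 0], [0, 0, 0], 1],
  ],
)

```text
clock: 65.9
tool_pos: [0.5528, -0.0174, 0.1056]
orientation: [-179.9, 0.0, -85.4]
force: [0.0, 0.9, -1.2]
opening: 0.0399
```

```bash
python3 - <<'E'
from h import *
s=seat(.0002,.02,.0004); to(s[0],s[1],.0555,-85.4)
E
```

```text
clk 65.90 turn -0.005  tx -0.0000 ty 0.0002 tz 0.0501 [ 0.5528 -0.0174  0.1056] -85.43 open 0.0399
```

Emit:
servo_tool(
  rows=[
    [[0, 0, 0.008], [0, 0, 0], 1],
    [[0, 0, 0.012], [0, 0, 0], 1],
    [[0, 0, 0.012], [0, 0, 0], 1],
    [[0, 0, 0.008], [0, 0, 0], 1],
    [[0, 0, 0.004], [0, 0, 0], 1],
    [[0, 0, 0.002], [0, 0, 0], 1],
    [[0, 0, 0], [0, 0, 0], 1],
    [[0, 0, 0], [0, 0, 0], 1],
    [[0, 0, 0.001], [0, 0, 0], 1],
    [[0, 0, 0], [0, 0, 0], 1],
    [[0, 0, 0], [0, 0, 0], 1],
  ],
)

```text
clock: 66.82
tool_pos: [0.553, -0.0173, 0.0588]
orientation: [-179.9, 0.0, -85.4]
force: [0.4, 0.1, -2.8]
opening: 0.0397
```

Emit:
servo_tool(
  rows=[
    [[0, 0, 0.0015], [0, 0, 0], 1],
    [[0, 0, 0], [0, 0, 0], 1],
    [[0, 0, 0], [0, 0, 0], 1],
    [[0, 0, 0], [0, 0, 0], 1],
  ],
)

```text
clock: 67.15
tool_pos: [0.5528, -0.0174, 0.057]
orientation: [-179.9, 0.0, -85.4]
force: [0.4, 0.4, -1.8]
opening: 0.0398
```

Emit:
servo_tool(
  rows=[
    [[0, 0, 0.0015], [0, 0, 0], 1],
    [[0, 0, 0], [0, 0, 0], 1],
    [[0, 0, 0], [0, 0, 0], 1],
  ],
)

```text
clock: 67.4
tool_pos: [0.553, -0.0174, 0.0555]
orientation: [-179.9, 0.0, -85.4]
force: [0.2, 0.1, -1.5]
opening: 0.0401
```

Emit:
servo_tool(
  rows=[
    [[0, 0, 0.0008], [0, 0, 0], 1],
    [[0, 0, 0], [0, 0, 0], 1],
    [[0, 0, 0], [0, 0, 0], 1],
  ],
)

```text
clock: 67.65
tool_pos: [0.553, -0.0173, 0.0554]
orientation: [-179.9, 0.0, -85.4]
force: [-2.3, 0.2, 7.3]
opening: 0.0398
```

Contact. Release and check right away.

Emit:
servo_tool(
  rows=[
    [[0, 0, -0.0005], [0, 0, 0], 1],
    [[0, 0, 0], [0, 0, 0], 0],
    [[0, 0, 0], [0, 0, 0], 0],
    [[0, 0, 0], [0, 0, 0], 0],
    [[0, 0, 0], [0, 0, 0], 0],
    [[0, 0, 0], [0, 0, 0], 0],
    [[0, 0, 0], [0, 0, 0], 0],
    [[0, 0, 0], [0, 0, 0], 0],
  ],
)

```text
clock: 68.32
tool_pos: [0.5528, -0.0174, 0.0551]
orientation: [-179.9, 0.0, -85.4]
force: [0.3, -0.4, -0.5]
opening: 0.0809
```

```bash
python3 - <<'E'
from h import *
im,ci=snap('side','s17.png')
cv2.imwrite('pics/s17c.png',cv2.resize(im[170:370,260:480],None,fx=3,fy=3,interpolation=cv2.INTER_CUBIC)[:,:,::-1])
E
```

```text
(no output)
```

View pics/s17c.png

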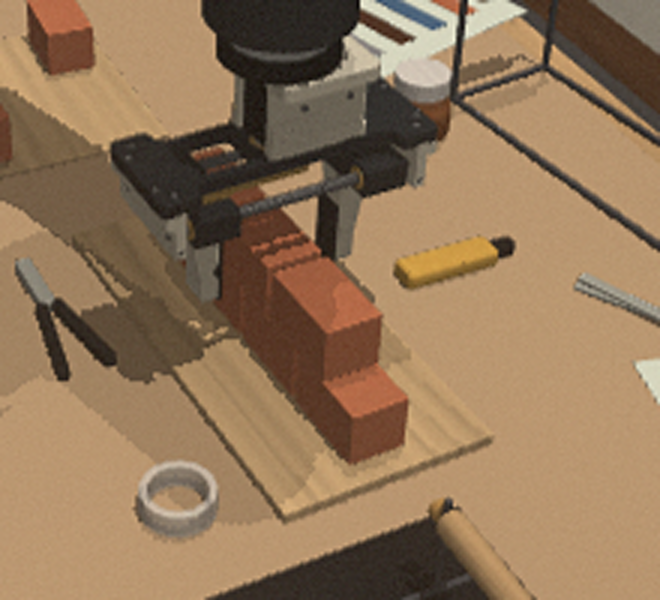

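Seated, course 2 complete so far. Raise and view from above.

Emit:
servo_tool(
  rows=[
    [[0, 0, -0.01], [0, 0, 0], 0],
    [[0, 0, -0.03], [0, 0, 0], 0],
    [[0, 0, -0.035], [0, 0, 0], 0],
    [[-0.01, 0, -0.035], [0, 0, 0], 0],
    [[-0.022, 0, -0.032], [0, 0, 0], 0],
    [[-0.025, 0, -0.03], [0, 0, 0], 0],
    [[-0.025, 0, -0.03], [0, 0, 0], 0],
    [[-0.015, 0, -0.03], [0, 0, 0], 0],
    [[0, 0, -0.02], [0, 0, 0], 0],
    [[0, 0, 0], [0, 0, 0], 0],
    [[0, 0, 0], [0, 0, 0], 0],
    [[0, 0, 0], [0, 0, 0], 0],
  ],
)

```text
clock: 69.37
tool_pos: [0.5442, 0.079, 0.3071]
orientation: [-179.9, 0.0, -85.4]
force: [-1.7, 1.0, -0.3]
opening: 0.0875
```

```bash
python3 - <<'E'
from h import *
im,ci=look('w18',[.088],(250,0,400,300),110)
cv2.imwrite('pics/w18c.png',cv2.resize(im[0:290,200:440],None,fx=2,fy=2,interpolation=cv2.INTER_CUBIC)[:,:,::-1])
E
```

```text
69.3667 [0.5442 0.079  0.3071] [-1.7994e+02  5.0000e-02 -8.5440e+01]
z 0.088
(array([324.2, 156.1]), 547.8, 29.7, 159.1, 39.8, -84.3)
(array([323.4,  35.1]), 557.8, -84.3, 61.0, 39.0, -85.2)
```

View pics/w18c.png

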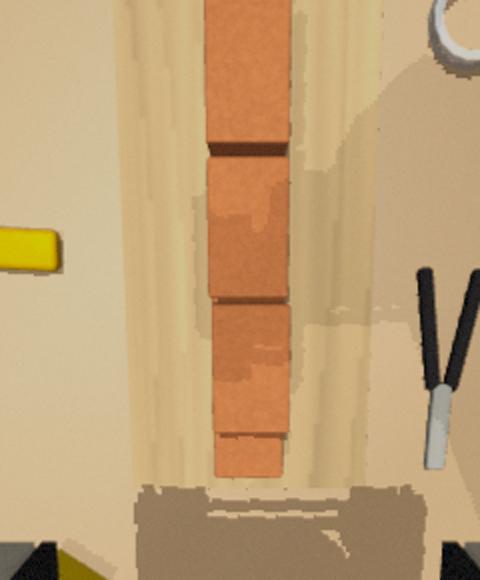

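```bash
python3 - <<'E'
from h import *
ci=dict(np.load('w18.npz'))
c=lambda L:np.array(L,float)/2+[200,0]-.25
print(wf(unproj(ci,c([(206,142),(290,142),(207,157),(289,157),(211,297),(288,297),(213,305),(290,305),(215,432),(289,432)]),.088)).round(1))
print(wf(unproj(ci,c([(216,475),(282,476)]),.048)).round(1))
to(.488,.39,.31,-90)
E
```

```text
[[ 20.  -37.3]
 [-19.9 -37.3]
 [ 19.7 -30.7]
 [-19.6 -30.7]
 [ 18.6  34.4]
 [-19.9  34.4]
 [ 17.7  38.3]
 [-20.9  38.3]
 [ 17.5 103. ]
 [-21.2 103. ]]
[[ 19.1 136.2]
 [-19.6 136.9]]
clk 69.42 turn 0.758  tx -0.3112 ty 0.0561 tz -0.0035 [0.5441 0.0788 0.3065] -85.45 open 0.0874
```

Emit:
servo_tool(
  rows=[
    [[-0.015, 0.003, 0], [0, 0, 0.76], 0],
    [[-0.035, 0.0063, 0], [0, 0, 0], 0],
    [[-0.035, 0.0063, 0], [0, 0, 0], 0],
    [[-0.035, 0.0063, 0], [0, 0, 0], 0],
    [[-0.035, 0.0063, 0], [0, 0, 0], 0],
    [[-0.035, 0.0063, 0], [0, 0, 0], 0],
    [[-0.035, 0.0063, 0], [0, 0, 0], 0],
    [[-0.035, 0.0063, 0], [0, 0, 0], 0],
    [[-0.032, 0.006, -0.003], [0, 0, 0], 0],
    [[-0.015, 0.003, 0], [0, 0, 0], 0],
    [[-0.004, 0, 0], [0, 0, 0], 0],
    [[0, 0, 0], [0, 0, 0], 0],
    [[0, 0, 0], [0, 0, 0], 0],
    [[0, 0, 0], [0, 0, 0], 0],
  ],
)

```text
clock: 70.58
tool_pos: [0.4877, 0.3885, 0.3102]
orientation: [-179.9, 0.0, -90.1]
force: [-0.5, -1.9, -0.1]
opening: 0.0877
```

```bash
python3 - <<'E'
from h import *
im,ci=look('w19',[.044],None,140)
im,ci=look('w19b',[.044],None,125)
to(.4366,.2796,.0115,-88)
cv2.imwrite('pics/w19c.png',cv2.resize(im[0:290,200:440],None,fx=2,fy=2,interpolation=cv2.INTER_CUBIC)[:,:,::-1])
E
```

```text
70.5833 [0.4877 0.3885 0.3102] [-179.94    0.    -90.06]
z 0.044
(array([276. , 202.3]), 544.2, 388.0, 65.9, 39.1, 88.1)
(array([ 18.2, 214. ]), 849.1, 401.1, 107.8, 17.9, -72.7)
(array([373.3, 189.5]), 430.9, 373.3, 66.1, 39.3, 86.7)
(array([371.4, 103.4]), 436.2, 279.4, 65.1, 39.0, -87.6)
70.6333 [0.4878 0.3885 0.3104] [-1.7993e+02  2.0000e-02 -9.0070e+01]
z 0.044
(array([276.3, 201.6]), 544.0, 387.0, 67.4, 39.3, 87.7)
(array([ 18.4, 213.6]), 849.2, 400.9, 109.4, 18.0, -72.6)
(array([373.2, 189.2]), 431.2, 373.3, 66.1, 39.8, 86.7)
(array([371.3, 103.5]), 436.4, 279.7, 65.6, 39.5, -87.8)
clk 70.68 turn -0.346  tx 0.1071 ty 0.0550 tz 0.2990 [0.4878 0.3886 0.3105] -90.07 open 0.0877
```

View pics/w19c.png

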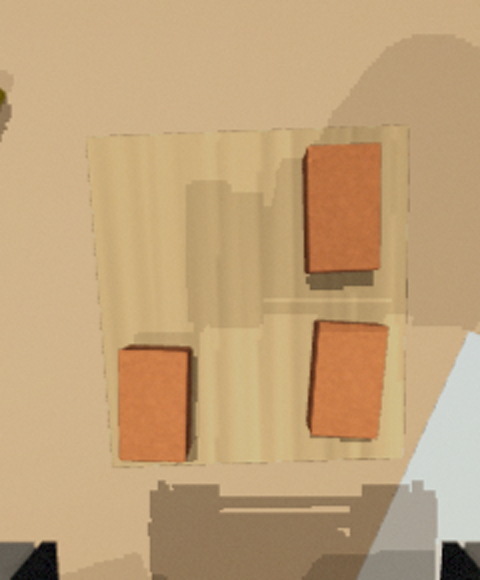

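Emit:
servo_tool(
  rows=[
    [[0.0145, 0.0074, 0.01], [0, 0, -0.36], 0],
    [[0.03, 0.0155, 0.02], [0, 0, 0], 0],
    [[0.03, 0.0155, 0.02], [0, 0, 0], 0],
    [[0.022, 0.011, 0.03], [0, 0, 0], 0],
    [[0.01, 0.005, 0.035], [0, 0, 0], 0],
    [[0, 0, 0.037], [0, 0, 0], 0],
    [[0, 0, 0.035], [0, 0, 0], 0],
    [[0, 0, 0.025], [0, 0, 0], 0],
    [[0, 0, 0.01], [0, 0, 0], 0],
    [[0, 0, 0.004], [0, 0, 0], 0],
    [[0, 0, 0], [0, 0, 0], 0],
    [[0, 0, 0], [0, 0, 0], 0],
    [[0, 0, 0], [0, 0, 0], 0],
  ],
)

```text
clock: 71.77
tool_pos: [0.4377, 0.2827, 0.0859]
orientation: [-179.8, 0.2, -87.8]
force: [0.5, 0.8, -0.1]
opening: 0.0877
```

```bash
python3 - <<'E'
from h import *
to(.4363,.2796,.0115,-87.8)
E
```

```text
clk 71.77 turn -0.004  tx 0.0031 ty 0.0015 tz 0.0744 [0.4377 0.2827 0.0859] -87.82 open 0.0877
```

Emit:
servo_tool(
  rows=[
    [[0.0025, 0.0008, 0.02], [0, 0, 0], 0],
    [[0, 0, 0.028], [0, 0, 0], 0],
    [[0, 0, 0.016], [0, 0, 0], 0],
    [[0, 0, 0.007], [0, 0, 0], 0],
    [[0, 0, 0.002], [0, 0, 0], 0],
    [[0, 0, 0], [0, 0, 0], 0],
    [[0, 0, 0], [0, 0, 0], 0],
    [[0, 0, 0], [0, 0, 0], 0],
    [[0, 0, 0], [0, 0, 0], 0],
  ],
)

```text
clock: 72.52
tool_pos: [0.4367, 0.28, 0.0123]
orientation: [-179.8, 0.1, -87.8]
force: [-0.1, -0.0, -0.2]
opening: 0.0879
```

```bash
python3 - <<'E'
from h import *
to(.4363,.2796,.0115,-87.8)
E
```

```text
clk 72.52 turn -0.004  tx 0.0003 ty 0.0004 tz 0.0008 [0.4367 0.28   0.0123] -87.83 open 0.0879
```

Emit:
servo_tool(
  rows=[
    [[0, 0, 0], [0, 0, 0], 1],
    [[0, 0, 0], [0, 0, 0], 1],
    [[0, 0, 0], [0, 0, 0], 1],
    [[0, 0, 0], [0, 0, 0], 1],
    [[0, 0, 0], [0, 0, 0], 1],
    [[0, 0, 0], [0, 0, 0], 1],
    [[0, 0, 0], [0, 0, 0], 1],
    [[0, 0, 0], [0, 0, 0], 1],
    [[0, 0, 0], [0, 0, 0], 1],
    [[0, 0, 0], [0, 0, 0], 1],
    [[0, 0, 0], [0, 0, 0], 1],
  ],
)

```text
clock: 73.43
tool_pos: [0.4362, 0.2793, 0.0112]
orientation: [-179.9, 0.0, -87.8]
force: [-0.8, -0.5, -0.7]
opening: 0.04
```

Emit:
servo_tool(
  rows=[
    [[0, 0, -0.01], [0, 0, 0], 1],
    [[0, 0, -0.03], [0, 0, 0], 1],
    [[0, 0, -0.04], [0, 0, 0], 1],
    [[0, 0, -0.04], [0, 0, -0.4], 1],
    [[0, 0, -0.04], [0, 0, 0], 1],
    [[0, 0, -0.03], [0, 0, 0], 1],
    [[0, 0, -0.01], [0, 0, 0], 1],
    [[0, 0, 0], [0, 0, 0], 1],
    [[0, 0, 0], [0, 0, 0], 1],
    [[0, 0, 0], [0, 0, 0], 1],
  ],
)

```text
clock: 74.27
tool_pos: [0.435, 0.2783, 0.2096]
orientation: [179.9, -0.1, -85.5]
force: [-0.1, -0.3, -3.2]
opening: 0.0398
```

```bash
python3 - <<'E'
from h import *
s=seat(.0355,.06,.0003); print(s); to(s[0],s[1],.0955+.04,-85.4)
E
```

```text
(np.float64(0.5496519718498625), np.float64(0.01780970986249543), 0.108)
clk 74.27 turn -0.009  tx 0.2689 ty -0.0934 tz 0.0741 [0.435  0.2783 0.2096] -85.46 open 0.0398
```

Emit:
servo_tool(
  rows=[
    [[0.012, -0.004, 0], [0, 0, 0], 1],
    [[0.03, -0.01, 0], [0, 0, 0], 1],
    [[0.035, -0.0125, 0], [0, 0, 0], 1],
    [[0.035, -0.0125, 0], [0, 0, 0], 1],
    [[0.035, -0.0125, 0], [0, 0, 0], 1],
    [[0.035, -0.0125, 0], [0, 0, 0], 1],
    [[0.035, -0.0125, 0], [0, 0, 0], 1],
    [[0.03, -0.01, 0.012], [0, 0, 0], 1],
    [[0.016, -0.005, 0.025], [0, 0, 0], 1],
    [[0.006, -0.0015, 0.025], [0, 0, 0], 1],
    [[0, 0, 0.01], [0, 0, 0], 1],
    [[0, 0, 0], [0, 0, 0], 1],
    [[0, 0, 0], [0, 0, 0], 1],
    [[0, 0, 0], [0, 0, 0], 1],
    [[0, 0, 0], [0, 0, 0], 1],
    [[0, 0, 0], [0, 0, 0], 1],
  ],
)

```text
clock: 75.6
tool_pos: [0.5508, 0.0193, 0.1405]
orientation: [-179.8, 0.1, -85.4]
force: [0.0, 0.5, -1.7]
opening: 0.0399
```

```bash
python3 - <<'E'
from h import *
s=seat(.0355,.06,.0003); to(s[0],s[1],.0952,-85.4)
E
```

```text
clk 75.60 turn 0.007  tx 0.0014 ty 0.0013 tz 0.0453 [0.5508 0.0193 0.1405] -85.36 open 0.0399
```

Emit:
servo_tool(
  rows=[
    [[0.0008, 0.0007, 0.01], [0, 0, 0], 1],
    [[0, 0, 0.016], [0, 0, 0], 1],
    [[0, 0, 0.01], [0, 0, 0], 1],
    [[0, 0, 0.004], [0, 0, 0], 1],
    [[0, 0, 0], [0, 0, 0], 1],
    [[0, 0, 0], [0, 0, 0], 1],
    [[0, 0, 0], [0, 0, 0], 1],
    [[0, 0, 0], [0, 0, 0], 1],
  ],
)

```text
clock: 76.27
tool_pos: [0.5501, 0.0178, 0.0998]
orientation: [-179.9, 0.0, -85.4]
force: [0.0, 0.5, -2.1]
opening: 0.0398
```

```bash
python3 - <<'E'
from h import *
s=seat(.0355,.06,.0003); to(s[0],s[1],.0952,-85.4); print(telemetry.get_obs()['force'])
E
```

```text
clk 76.27 turn -0.004  tx -0.0001 ty 0.0004 tz 0.0046 [0.5501 0.0178 0.0998] -85.43 open 0.0398
[ 0.04905485  0.50991575 -2.0644184 ]
```

Emit:
servo_tool(
  rows=[
    [[0, 0.0002, 0.002], [0, 0, 0], 1],
    [[0, 0, 0.001], [0, 0, 0], 1],
    [[0, 0, 0], [0, 0, 0], 1],
    [[0, 0, 0.001], [0, 0, 0], 1],
    [[0, 0, 0], [0, 0, 0], 1],
    [[0, 0, 0], [0, 0, 0], 1],
  ],
)

```text
clock: 76.77
tool_pos: [0.5494, 0.0176, 0.0952]
orientation: [-179.9, 0.0, -85.4]
force: [0.1, -0.2, -2.3]
opening: 0.0396
```

Emit:
servo_tool(
  rows=[
    [[0, 0, 0.0008], [0, 0, 0], 1],
    [[0, 0, 0], [0, 0, 0], 1],
    [[0, 0, 0], [0, 0, 0], 1],
  ],
)

```text
clock: 77.02
tool_pos: [0.5495, 0.0176, 0.0952]
orientation: [-179.9, 0.0, -85.4]
force: [-2.6, 0.5, 5.4]
opening: 0.0396
```

Contact; release, rise, and return to the plywood sheet while looking at the wall on the way.

Emit:
servo_tool(
  rows=[
    [[0, 0, -0.0004], [0, 0, 0], 1],
    [[0, 0, 0], [0, 0, 0], 0],
    [[0, 0, 0], [0, 0, 0], 0],
    [[0, 0, 0], [0, 0, 0], 0],
    [[0, 0, 0], [0, 0, 0], 0],
    [[0, 0, 0], [0, 0, 0], 0],
    [[0, 0, 0], [0, 0, 0], 0],
    [[0, 0, -0.01], [0, 0, 0], 0],
    [[0, 0, -0.03], [0, 0, 0], 0],
    [[0, 0, -0.035], [0, 0, 0], 0],
    [[-0.01, 0, -0.035], [0, 0, 0], 0],
    [[-0.022, 0, -0.032], [0, 0, 0], 0],
    [[-0.025, 0, -0.03], [0, 0, 0], 0],
    [[-0.02, 0, -0.03], [0, 0, 0], 0],
    [[0, 0, -0.02], [0, 0, 0], 0],
    [[0, 0, 0], [0, 0, 0], 0],
    [[0, 0, 0], [0, 0, 0], 0],
    [[0, 0, 0], [0, 0, 0], 0],
  ],
)

```text
clock: 78.52
tool_pos: [0.5425, 0.0941, 0.3167]
orientation: [-179.9, 0.0, -85.4]
force: [-0.2, -0.3, -1.2]
opening: 0.0872
```

```bash
python3 - <<'E'
from h import *
im,ci=look('w20',[.088],(250,0,400,300),110)
cv2.imwrite('pics/w20c.png',cv2.resize(im[0:290,200:440],None,fx=2,fy=2,interpolation=cv2.INTER_CUBIC)[:,:,::-1])
to(.5442,.3878,.10,-91.9)
E
```

```text
78.5167 [0.5425 0.0941 0.3167] [-1.7995e+02  4.0000e-02 -8.5440e+01]
z 0.088
(array([323.6, 141.5]), 548.0, 30.9, 160.5, 43.6, -85.5)
(array([322.9,  27.9]), 557.5, -78.4, 48.9, 38.8, -85.4)
clk 78.57 turn 1.075  tx -0.2939 ty 0.0079 tz 0.2161 [0.5424 0.0938 0.3161] -85.45 open 0.0878
```

View pics/w20c.png

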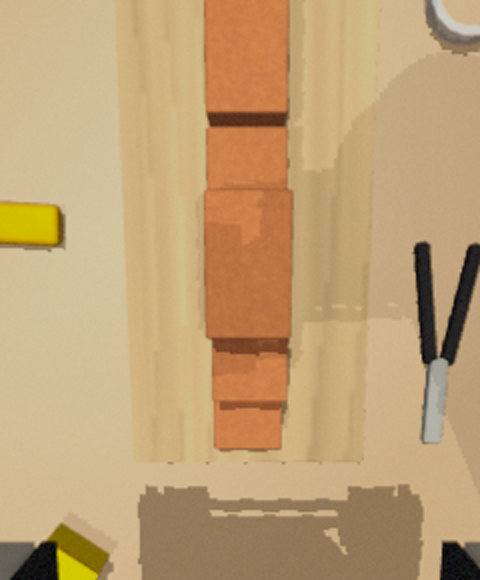

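```bash
python3 - <<'E'
from h import *
ci=dict(np.load('w20.npz'))
c=lambda L:np.array(L,float)/2+[200,0]-.25
print('e',wf(unproj(ci,c([(205,189),(293,189),(206,337),(291,338)]),.128)).round(1))
print(wf(unproj(ci,c([(206,112),(287,112),(208,127),(287,127),(214,401),(287,402)]),.088)).round(1))
E
```

```text
e [[ 18.6   2.7]
 [-20.5   2.7]
 [ 19.1  67.4]
 [-20.4  67.9]]
[[ 19.9 -37.3]
 [-19.3 -37.3]
 [ 19.  -30.6]
 [-19.4 -30.6]
 [ 17.8 103.3]
 [-21.  103.8]]
```

Emit:
servo_tool(
  rows=[
    [[-0.012, 0, 0], [0, 0, 0.55], 0],
    [[-0.028, 0.001, 0], [0, 0, 0.525], 0],
    [[-0.036, 0.001, 0], [0, 0, 0], 0],
    [[-0.036, 0.001, 0], [0, 0, 0], 0],
    [[-0.036, 0.001, 0], [0, 0, 0], 0],
    [[-0.036, 0.001, 0], [0, 0, 0], 0],
    [[-0.036, 0.001, 0.01], [0, 0, 0], 0],
    [[-0.032, 0.001, 0.02], [0, 0, 0], 0],
    [[-0.026, 0.001, 0.03], [0, 0, 0], 0],
    [[-0.014, 0, 0.037], [0, 0, 0], 0],
    [[-0.002, 0, 0.04], [0, 0, 0], 0],
    [[0, 0, 0.04], [0, 0, 0], 0],
    [[0, 0, 0.03], [0, 0, 0], 0],
    [[0, 0, 0.01], [0, 0, 0], 0],
    [[0, 0, 0], [0, 0, 0], 0],
    [[0, 0, 0], [0, 0, 0], 0],
    [[0, 0, 0], [0, 0, 0], 0],
    [[0, 0, 0], [0, 0, 0], 0],
  ],
)

```text
clock: 80.07
tool_pos: [0.5432, 0.3893, 0.1026]
orientation: [-179.8, 0.2, -91.9]
force: [-0.7, -0.4, 0.4]
opening: 0.0874
```

```bash
python3 - <<'E'
from h import *
to(.5442,.3878,.0115,-91.9)
im,ci=snap('top','t21.png')
for r in rects(im,ci,.044,(4,125,95),(13,175,255)): print(r)
E
```

```text
clk 80.07 turn 0.003  tx 0.0015 ty -0.0011 tz 0.0911 [0.5432 0.3893 0.1026] -91.88 open 0.0874
(array([131.5, 292.3]), 430.0, 375.0, 66.1, 39.2, 87.9)
(array([132.1, 236.1]), 544.2, 376.0, 39.1, 38.3, 88.7)
(array([262.1, 234. ]), 542.8, 107.9, 40.3, 28.0, 1.7)
(array([277.7, 229.5]), 552.2, 75.4, 41.3, 31.9, 7.0)
(array([312.8, 222.7]), 566.0, 2.3, 107.7, 47.4, 89.1)
(array([364.8, 221.3]), 566.3, -104.9, 99.9, 46.7, 88.8)
(array([113.7,  93.3]), 858.0, 423.6, 227.3, 14.7, -72.8)
(array([449.6,  78.1]), 878.5, -301.2, 227.0, 14.4, 78.6)
```

Emit:
servo_tool(
  rows=[
    [[0.001, -0.0012, 0.02], [0, 0, 0], 0],
    [[0, 0, 0.03], [0, 0, 0], 0],
    [[0, 0, 0.025], [0, 0, 0], 0],
    [[0, 0, 0.011], [0, 0, 0], 0],
    [[0, 0, 0.004], [0, 0, 0], 0],
    [[0, 0, 0], [0, 0, 0], 0],
    [[0, 0, 0], [0, 0, 0], 0],
    [[0, 0, 0], [0, 0, 0], 0],
    [[0, 0, 0], [0, 0, 0], 0],
  ],
)

```text
clock: 80.87
tool_pos: [0.544, 0.3882, 0.0117]
orientation: [-179.8, 0.1, -91.9]
force: [-0.2, -0.8, 0.2]
opening: 0.0874
```

```bash
python3 - <<'E'
from h import *
to(.5442,.3878,.0115,-91.9)
E
```

```text
clk 80.87 turn 0.005  tx 0.0004 ty -0.0002 tz 0.0002 [0.544  0.3882 0.0117] -91.87 open 0.0874
```

Emit:
servo_tool(
  rows=[
    [[0, 0, -0.0005], [0, 0, 0], 1],
    [[0, 0, 0], [0, 0, 0], 1],
    [[0, 0, 0], [0, 0, 0], 1],
    [[0, 0, 0], [0, 0, 0], 1],
    [[0, 0, 0], [0, 0, 0], 1],
    [[0, 0, 0], [0, 0, 0], 1],
    [[0, 0, 0], [0, 0, 0], 1],
    [[0, 0, 0], [0, 0, 0], 1],
    [[0, 0, 0], [0, 0, 0], 1],
    [[0, 0, 0], [0, 0, 0], 1],
    [[0, 0, 0], [0, 0, 0], 1],
  ],
)

```text
clock: 81.78
tool_pos: [0.5434, 0.3875, 0.0105]
orientation: [-179.9, 0.0, -91.9]
force: [0.3, 0.3, -0.1]
opening: 0.0398
```

Emit:
servo_tool(
  rows=[
    [[0, 0, -0.01], [0, 0, 0], 1],
    [[0, 0, -0.03], [0, 0, 0], 1],
    [[0, 0, -0.04], [0, 0, 0], 1],
    [[0, 0, -0.04], [0, 0, -0.5], 1],
    [[0, 0, -0.04], [0, 0, -0.58], 1],
    [[0, 0, -0.03], [0, 0, 0], 1],
    [[0, 0, -0.01], [0, 0, 0], 1],
    [[0, 0, 0], [0, 0, 0], 1],
    [[0, 0, 0], [0, 0, 0], 1],
    [[0, 0, 0], [0, 0, 0], 1],
  ],
)

```text
clock: 82.62
tool_pos: [0.5419, 0.3865, 0.2083]
orientation: [179.9, -0.1, -85.4]
force: [-0.3, -1.1, -3.4]
opening: 0.0404
```

```bash
python3 - <<'E'
from h import *
s=seat(-.0351,.06,.0004); print(s); to(s[0],s[1],.0955+.04,-85.4)
E
```

```text
(np.float64(0.5554136937953255), np.float64(-0.052554859064082735), 0.108)
clk 82.62 turn -0.005  tx 0.4387 ty 0.0218 tz 0.0728 [0.5419 0.3865 0.2083] -85.43 open 0.0404
```

Emit:
servo_tool(
  rows=[
    [[0.012, 0.0005, 0], [0, 0, 0], 1],
    [[0.03, 0.0015, 0], [0, 0, 0], 1],
    [[0.038, 0.002, 0], [0, 0, 0], 1],
    [[0.038, 0.002, 0], [0, 0, 0], 1],
    [[0.038, 0.002, 0], [0, 0, 0], 1],
    [[0.038, 0.002, 0], [0, 0, 0], 1],
    [[0.038, 0.002, 0], [0, 0, 0], 1],
    [[0.038, 0.002, 0], [0, 0, 0], 1],
    [[0.038, 0.002, 0], [0, 0, 0], 1],
    [[0.038, 0.002, 0], [0, 0, 0], 1],
    [[0.038, 0.002, 0], [0, 0, 0], 1],
    [[0.03, 0.001, 0], [0, 0, 0], 1],
    [[0.017, 0.0005, 0.01], [0, 0, 0], 1],
    [[0.0077, 0, 0.02], [0, 0, 0], 1],
    [[0, 0, 0.02], [0, 0, 0], 1],
    [[0, 0, 0.012], [0, 0, 0], 1],
    [[0, 0, 0], [0, 0, 0], 1],
    [[0, 0, 0], [0, 0, 0], 1],
    [[0, 0, 0], [0, 0, 0], 1],
    [[0, 0, 0], [0, 0, 0], 1],
  ],
)

```text
clock: 84.28
tool_pos: [0.5573, -0.0515, 0.149]
orientation: [-179.9, 0.0, -85.4]
force: [0.3, 0.8, -1.7]
opening: 0.04
```

```bash
python3 - <<'E'
from h import *
s=seat(-.0351,.06,.0004); to(s[0],s[1],.0945,-85.4)
E
```

```text
clk 84.28 turn 0.004  tx 0.0009 ty 0.0020 tz 0.0545 [ 0.5573 -0.0515  0.149 ] -85.38 open 0.0400
```

Emit:
servo_tool(
  rows=[
    [[0.0005, 0.0013, 0.005], [0, 0, 0], 1],
    [[0, 0, 0], [0, 0, 0], 1],
    [[0, 0, 0], [0, 0, 0], 1],
    [[0, 0, 0], [0, 0, 0], 1],
    [[0, 0, 0], [0, 0, 0], 1],
  ],
)

```text
clock: 84.7
tool_pos: [0.5557, -0.0522, 0.1435]
orientation: [-179.9, 0.0, -85.4]
force: [0.6, -0.1, -2.8]
opening: 0.0399
```

```bash
python3 - <<'E'
from h import *
s=seat(-.0351,.06,.0004); to(s[0],s[1],.0945,-85.4)
E
```

```text
clk 84.70 turn 0.001  tx 0.0004 ty 0.0003 tz 0.0490 [ 0.5557 -0.0522  0.1435] -85.39 open 0.0399
```

Emit:
servo_tool(
  rows=[
    [[0.0003, 0, 0.008], [0, 0, 0], 1],
    [[0, 0, 0.012], [0, 0, 0], 1],
    [[0, 0, 0.012], [0, 0, 0], 1],
    [[0, 0, 0.008], [0, 0, 0], 1],
    [[0, 0, 0.004], [0, 0, 0], 1],
    [[0, 0, 0.001], [0, 0, 0], 1],
    [[0, 0, 0], [0, 0, 0], 1],
    [[0, 0, 0], [0, 0, 0], 1],
    [[0, 0, 0], [0, 0, 0], 1],
    [[0, 0, 0], [0, 0, 0], 1],
  ],
)

```text
clock: 85.53
tool_pos: [0.5561, -0.0525, 0.0988]
orientation: [-179.9, 0.0, -85.4]
force: [-0.5, -0.3, -2.3]
opening: 0.0397
```

```bash
python3 - <<'E'
from h import *
s=seat(-.0351,.06,.0004); to(s[0],s[1],.0945,-85.4); print(telemetry.get_obs()['force'])
E
```

```text
clk 85.53 turn -0.000  tx 0.0000 ty 0.0006 tz 0.0043 [ 0.5561 -0.0525  0.0988] -85.4 open 0.0397
[-0.53867114 -0.30817188 -2.34830525]
```

Emit:
servo_tool(
  rows=[
    [[0, 0.0003, 0.002], [0, 0, 0], 1],
    [[0, 0, 0.001], [0, 0, 0], 1],
    [[0, 0, 0], [0, 0, 0], 1],
    [[0, 0, 0.001], [0, 0, 0], 1],
    [[0, 0, 0], [0, 0, 0], 1],
    [[0, 0, 0], [0, 0, 0], 1],
  ],
)

```text
clock: 86.03
tool_pos: [0.5555, -0.0526, 0.0945]
orientation: [-179.9, 0.0, -85.4]
force: [-1.5, 0.4, 0.3]
opening: 0.0396
```

Emit:
servo_tool(
  rows=[
    [[0, 0, 0.0003], [0, 0, 0], 1],
    [[0, 0, 0], [0, 0, 0], 0],
    [[0, 0, 0], [0, 0, 0], 0],
    [[0, 0, 0], [0, 0, 0], 0],
    [[0, 0, 0], [0, 0, 0], 0],
    [[0, 0, 0], [0, 0, 0], 0],
    [[0, 0, 0], [0, 0, 0], 0],
    [[0, 0, -0.01], [0, 0, 0], 0],
    [[0, 0, -0.03], [0, 0, 0], 0],
    [[0, 0, -0.035], [0, 0, 0], 0],
    [[-0.01, 0, -0.035], [0, 0, 0], 0],
    [[-0.026, 0, -0.032], [0, 0, 0], 0],
    [[-0.028, 0, -0.03], [0, 0, 0], 0],
    [[-0.035, 0, -0.02], [0, 0, 0], 0],
    [[-0.035, 0, -0.02], [0, 0, 0], 0],
    [[-0.01, 0, -0.01], [0, 0, 0], 0],
    [[0, 0, 0], [0, 0, 0], 0],
    [[0, 0, 0], [0, 0, 0], 0],
    [[0, 0, 0], [0, 0, 0], 0],
  ],
)

```text
clock: 87.62
tool_pos: [0.5431, 0.0902, 0.3154]
orientation: [-180.0, 0.0, -85.4]
force: [-0.5, -0.3, -0.4]
opening: 0.0877
```

```bash
python3 - <<'E'
from h import *
im,ci=look('w22',[.128],(250,0,400,300),110)
cv2.imwrite('pics/w22c.png',cv2.resize(im[0:290,200:440],None,fx=2,fy=2,interpolation=cv2.INTER_CUBIC)[:,:,::-1])
to(.431,.3733,.10,-93.3)
E
```

```text
87.6167 [0.5431 0.0902 0.3154] [-1.7999e+02  1.0000e-02 -8.5410e+01]
z 0.128
(array([323.9, 160.4]), 547.0, 42.7, 117.1, 39.0, -85.5)
(array([323.3,  47.5]), 555.2, -55.3, 75.2, 38.7, -85.4)
clk 87.67 turn 1.309  tx -0.2765 ty 0.1282 tz 0.2152 [0.5431 0.0899 0.3152] -85.45 open 0.0878
```

View pics/w22c.png

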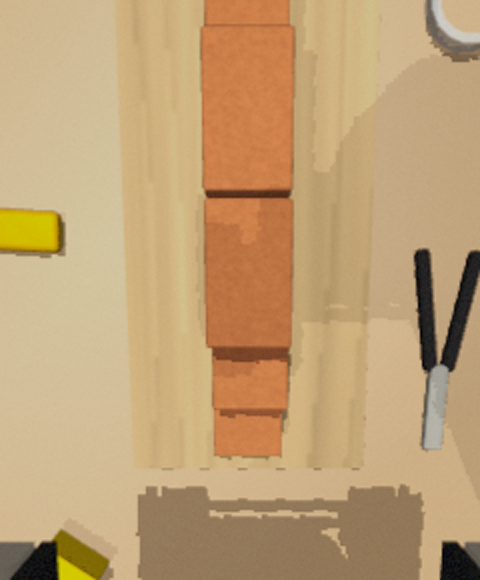

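Emit:
servo_tool(
  rows=[
    [[-0.01, 0.005, 0], [0, 0, 0.65], 0],
    [[-0.025, 0.012, 0], [0, 0, 0.66], 0],
    [[-0.033, 0.0155, 0], [0, 0, 0], 0],
    [[-0.033, 0.0155, 0], [0, 0, 0], 0],
    [[-0.033, 0.0155, 0], [0, 0, 0], 0],
    [[-0.033, 0.0155, 0], [0, 0, 0], 0],
    [[-0.033, 0.0155, 0.01], [0, 0, 0], 0],
    [[-0.031, 0.0145, 0.02], [0, 0, 0], 0],
    [[-0.026, 0.011, 0.03], [0, 0, 0], 0],
    [[-0.014, 0.006, 0.037], [0, 0, 0], 0],
    [[-0.004, 0.002, 0.04], [0, 0, 0], 0],
    [[0, 0, 0.04], [0, 0, 0], 0],
    [[0, 0, 0.028], [0, 0, 0], 0],
    [[0, 0, 0.01], [0, 0, 0], 0],
    [[0, 0, 0], [0, 0, 0], 0],
    [[0, 0, 0], [0, 0, 0], 0],
    [[0, 0, 0], [0, 0, 0], 0],
    [[0, 0, 0], [0, 0, 0], 0],
  ],
)

```text
clock: 89.17
tool_pos: [0.4297, 0.3722, 0.1032]
orientation: [-179.8, 0.2, -93.3]
force: [1.3, 0.1, 0.4]
opening: 0.0877
```

```bash
python3 - <<'E'
from h import *
to(.431,.3733,.0115,-93.3)
im,ci=snap('top','t23.png')
for r in rects(im,ci,.044,(4,125,95),(13,175,255),(80,200,220,320)): print(r)
E
```

```text
clk 89.17 turn 0.004  tx -0.0011 ty -0.0013 tz 0.0917 [0.4297 0.3722 0.1032] -93.28 open 0.0877
(array([138.3, 291.7]), 429.3, 360.3, 38.7, 36.5, -2.6)
```

Emit:
servo_tool(
  rows=[
    [[-0.001, -0.0013, 0.02], [0, 0, 0], 0],
    [[0, 0, 0.03], [0, 0, 0], 0],
    [[0, 0, 0.025], [0, 0, 0], 0],
    [[0, 0, 0.011], [0, 0, 0], 0],
    [[0, 0, 0.004], [0, 0, 0], 0],
    [[0, 0, 0], [0, 0, 0], 0],
    [[0, 0, 0], [0, 0, 0], 0],
    [[0, 0, 0], [0, 0, 0], 0],
    [[0, 0, 0], [0, 0, 0], 0],
  ],
)

```text
clock: 89.97
tool_pos: [0.4306, 0.3732, 0.0125]
orientation: [-179.9, 0.2, -93.3]
force: [0.1, -0.3, 0.5]
opening: 0.0875
```

```bash
python3 - <<'E'
from h import *
to(.431,.3733,.0115,-93.3)
E
```

```text
clk 89.97 turn 0.008  tx -0.0001 ty -0.0004 tz 0.0010 [0.4306 0.3732 0.0125] -93.25 open 0.0875
```

Emit:
servo_tool(
  rows=[
    [[0, 0, 0], [0, 0, 0], 1],
    [[0, 0, 0], [0, 0, 0], 1],
    [[0, 0, 0], [0, 0, 0], 1],
    [[0, 0, 0], [0, 0, 0], 1],
    [[0, 0, 0], [0, 0, 0], 1],
    [[0, 0, 0], [0, 0, 0], 1],
    [[0, 0, 0], [0, 0, 0], 1],
    [[0, 0, 0], [0, 0, 0], 1],
    [[0, 0, 0], [0, 0, 0], 1],
    [[0, 0, 0], [0, 0, 0], 1],
    [[0, 0, 0], [0, 0, 0], 1],
  ],
)

```text
clock: 90.88
tool_pos: [0.4301, 0.3723, 0.011]
orientation: [-179.9, 0.0, -93.3]
force: [0.2, 0.1, 0.3]
opening: 0.0397
```

Emit:
servo_tool(
  rows=[
    [[0, 0, -0.01], [0, 0, 0], 1],
    [[0, 0, -0.03], [0, 0, 0], 1],
    [[0, 0, -0.04], [0, 0, 0], 1],
    [[0, 0, -0.04], [0, 0, -0.6], 1],
    [[0, 0, -0.04], [0, 0, -0.71], 1],
    [[0, 0, -0.04], [0, 0, 0], 1],
    [[0, 0, -0.03], [0, 0, 0], 1],
    [[0, 0, -0.01], [0, 0, 0], 1],
    [[0, 0, 0], [0, 0, 0], 1],
    [[0, 0, 0], [0, 0, 0], 1],
    [[0, 0, 0], [0, 0, 0], 1],
  ],
)

```text
clock: 91.8
tool_pos: [0.4289, 0.3713, 0.2493]
orientation: [180.0, -0.1, -85.4]
force: [-0.3, 0.1, -1.6]
opening: 0.0399
```

```bash
python3 - <<'E'
from h import *
s=seat(.0003,.10,.0003); print(s); to(s[0],s[1],.0955+.04+.04,-85.4)
E
```

```text
(np.float64(0.5524749739862382), np.float64(-0.017276906659164468), 0.14800000000000002)
clk 91.80 turn -0.004  tx 0.3972 ty -0.0920 tz 0.0738 [0.4289 0.3713 0.2493] -85.42 open 0.0399
```

Emit:
servo_tool(
  rows=[
    [[0.012, -0.003, 0], [0, 0, 0], 1],
    [[0.028, -0.0065, 0], [0, 0, 0], 1],
    [[0.036, -0.0085, 0], [0, 0, 0], 1],
    [[0.036, -0.0085, 0], [0, 0, 0], 1],
    [[0.036, -0.0085, 0], [0, 0, 0], 1],
    [[0.036, -0.0085, 0], [0, 0, 0], 1],
    [[0.036, -0.0085, 0], [0, 0, 0], 1],
    [[0.036, -0.0085, 0], [0, 0, 0], 1],
    [[0.036, -0.0085, 0], [0, 0, 0], 1],
    [[0.036, -0.0085, 0], [0, 0, 0], 1],
    [[0.036, -0.007, 0], [0, 0, 0], 1],
    [[0.022, -0.005, 0.01], [0, 0, 0], 1],
    [[0.0112, -0.0025, 0.02], [0, 0, 0], 1],
    [[0, 0, 0.025], [0, 0, 0], 1],
    [[0, 0, 0.015], [0, 0, 0], 1],
    [[0, 0, 0.004], [0, 0, 0], 1],
    [[0, 0, 0], [0, 0, 0], 1],
    [[0, 0, 0], [0, 0, 0], 1],
    [[0, 0, 0], [0, 0, 0], 1],
    [[0, 0, 0], [0, 0, 0], 1],
  ],
)

```text
clock: 93.47
tool_pos: [0.554, -0.016, 0.1781]
orientation: [-179.8, 0.0, -85.4]
force: [-0.5, 0.1, -1.3]
opening: 0.0399
```

```bash
python3 - <<'E'
from h import *
s=seat(-.0004,.10,.0003); to(s[0],s[1],.135,-85.4)
E
```

```text
clk 93.47 turn 0.006  tx 0.0019 ty 0.0017 tz 0.0431 [ 0.554  -0.016   0.1781] -85.36 open 0.0399
```

Emit:
servo_tool(
  rows=[
    [[0.0014, 0.001, 0.01], [0, 0, 0], 1],
    [[0, 0, 0.016], [0, 0, 0], 1],
    [[0, 0, 0.008], [0, 0, 0], 1],
    [[0, 0, 0.003], [0, 0, 0], 1],
    [[0, 0, 0], [0, 0, 0], 1],
    [[0, 0, 0], [0, 0, 0], 1],
    [[0, 0, 0], [0, 0, 0], 1],
    [[0, 0, 0], [0, 0, 0], 1],
  ],
)

```text
clock: 94.13
tool_pos: [0.553, -0.0177, 0.1406]
orientation: [-179.9, 0.0, -85.4]
force: [-0.5, 0.7, -1.6]
opening: 0.0396
```

```bash
python3 - <<'E'
from h import *
s=seat(-.0004,.10,.0003); to(s[0],s[1],.135,-85.4)
E
```

```text
clk 94.13 turn 0.001  tx 0.0003 ty 0.0005 tz 0.0056 [ 0.553  -0.0177  0.1406] -85.4 open 0.0396
```

Emit:
servo_tool(
  rows=[
    [[0.0002, 0.0002, 0.003], [0, 0, 0], 1],
    [[0, 0, 0.001], [0, 0, 0], 1],
    [[0, 0, 0], [0, 0, 0], 1],
    [[0, 0, 0.001], [0, 0, 0], 1],
    [[0, 0, 0], [0, 0, 0], 1],
    [[0, 0, 0], [0, 0, 0], 1],
  ],
)

```text
clock: 94.63
tool_pos: [0.5525, -0.018, 0.135]
orientation: [-179.9, 0.0, -85.4]
force: [-0.5, -0.1, -1.6]
opening: 0.0396
```

Emit:
servo_tool(
  rows=[
    [[0, 0, 0.0006], [0, 0, 0], 1],
    [[0, 0, 0], [0, 0, 0], 1],
    [[0, 0, 0], [0, 0, 0], 1],
  ],
)

```text
clock: 94.88
tool_pos: [0.5525, -0.018, 0.135]
orientation: [-179.9, 0.0, -85.4]
force: [-3.0, 1.0, 5.5]
opening: 0.04
```

Contact; release, rise, and inspect.

Emit:
servo_tool(
  rows=[
    [[0, 0, -0.0004], [0, 0, 0], 1],
    [[0, 0, 0], [0, 0, 0], 0],
    [[0, 0, 0], [0, 0, 0], 0],
    [[0, 0, 0], [0, 0, 0], 0],
    [[0, 0, 0], [0, 0, 0], 0],
    [[0, 0, 0], [0, 0, 0], 0],
    [[0, 0, 0], [0, 0, 0], 0],
    [[0, 0, -0.01], [0, 0, 0], 0],
    [[0, 0, -0.03], [0, 0, 0], 0],
    [[0, 0, -0.035], [0, 0, 0], 0],
    [[-0.01, 0, -0.035], [0, 0, 0], 0],
    [[-0.026, 0, -0.032], [0, 0, 0], 0],
    [[-0.028, 0, -0.03], [0, 0, 0], 0],
    [[-0.03, 0, -0.01], [0, 0, 0], 0],
    [[-0.02, 0, 0], [0, 0, 0], 0],
    [[0, 0, 0], [0, 0, 0], 0],
    [[0, 0, 0], [0, 0, 0], 0],
    [[0, 0, 0], [0, 0, 0], 0],
  ],
)

```text
clock: 96.38
tool_pos: [0.5428, 0.0954, 0.3172]
orientation: [-179.9, 0.0, -85.4]
force: [0.3, 0.5, 0.5]
opening: 0.0874
```

```bash
python3 - <<'E'
from h import *
im,ci=look('w24',[.168],(250,0,400,300),110)
cv2.imwrite('pics/w24c.png',cv2.resize(im[0:290,200:440],None,fx=2,fy=2,interpolation=cv2.INTER_CUBIC)[:,:,::-1])
im,ci=snap('side','s24.png')
E
```

```text
96.3833 [0.5428 0.0954 0.3172] [-1.7992e+02  2.0000e-02 -8.5370e+01]
z 0.168
(array([324.3, 174.3]), 545.8, 56.1, 76.4, 34.5, -85.4)
(array([323.9,  64.3]), 553.0, -28.7, 92.0, 38.9, -85.4)
```

View pics/w24c.png

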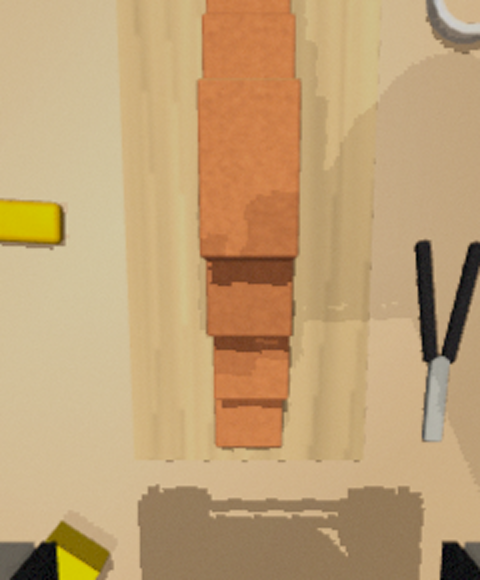

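View pics/s24.png

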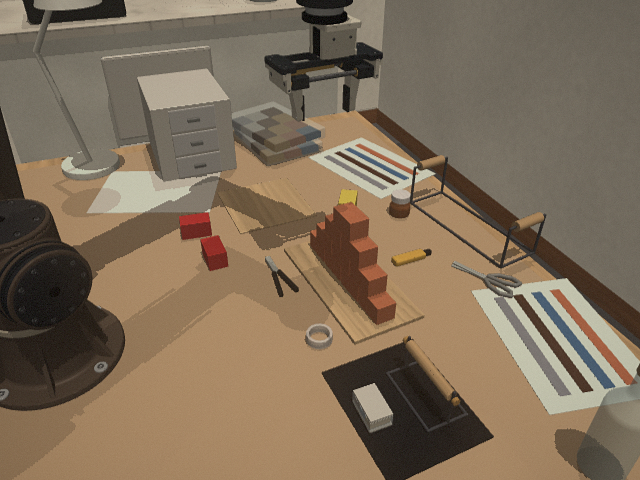

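Emit:
servo_tool(
  rows=[
    [[-0.02, 0, 0], [0, 0, 0], 0],
    [[-0.04, 0, 0], [0, 0, 0], 0],
    [[-0.04, 0, 0], [0, 0, 0], 0],
    [[-0.04, 0, 0], [0, 0, 0], 0],
    [[-0.04, 0, 0], [0, 0, 0], 0],
    [[-0.04, 0, 0], [0, 0, 0], 0],
    [[-0.04, 0, 0], [0, 0, 0], 0],
    [[-0.02, 0, 0], [0, 0, 0], 0],
    [[0, 0, 0], [0, 0, 0], 0],
    [[0, 0, 0], [0, 0, 0], 0],
    [[0, 0, 0], [0, 0, 0], 0],
    [[0, 0, 0], [0, 0, 0], 0],
  ],
)

```text
clock: 97.48
tool_pos: [0.521, 0.3733, 0.3172]
orientation: [-179.9, 0.0, -85.5]
force: [-0.8, -0.5, -0.3]
opening: 0.0876
```

```bash
python3 - <<'E'
from h import *
ci=dict(np.load('w24.npz'))
c=lambda L:np.array(L,float)/2+[200,0]-.25
print('f',wf(unproj(ci,c([(198,80),(301,80),(201,257),(298,257)]),.168)).round(1))
print('de',wf(unproj(ci,c([(203,14),(295,14),(208,335),(293,335)]),.128)).round(1))
print('c',wf(unproj(ci,c([(216,399),(288,399)]),.088)).round(1))
im,ci=snap('top','t25.png')
out=im[140:310,235:535].copy()
cv2.imwrite('pics/t25c.png',cv2.resize(out,None,fx=2.6,fy=2.6,interpolation=cv2.INTER_CUBIC)[:,:,::-1])
E
```

```text
f [[ 19.1 -30.1]
 [-20.1 -30.1]
 [ 18.9  34.6]
 [-20.   34.5]]
de [[ 19.1 -65.5]
 [-19.7 -65.5]
 [ 18.8  67.7]
 [-20.8  67.7]]
c [[ 17.3 103.4]
 [-20.9 103.4]]
```

View pics/t25c.png

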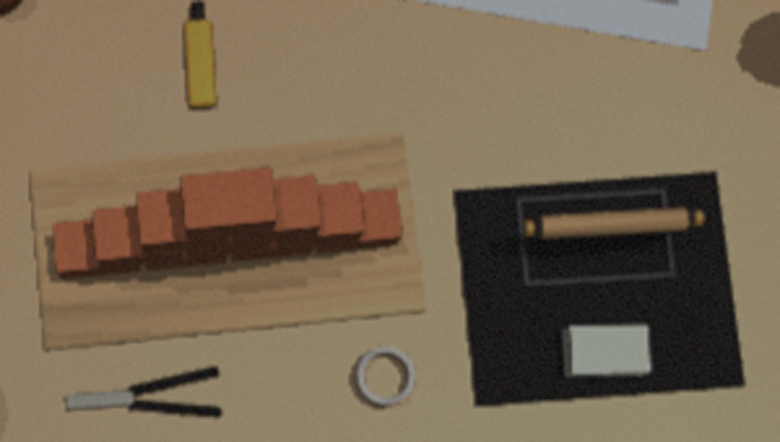

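```bash
python3 - <<'E'
import cv2
im=cv2.imread('pics/t25.png'); cv2.imwrite('pics/t25d.png',cv2.resize(im[195:255,250:400],None,fx=5.3,fy=5.3,interpolation=cv2.INTER_CUBIC))
E
```

```text
(no output)
```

View pics/t25d.png

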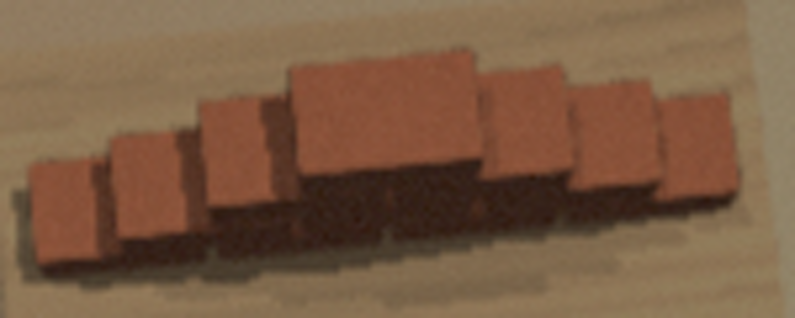

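```bash
python3 - <<'E'
from h import *
ci=optics.camera_info('top')
c=lambda L:(np.array(L,float)+.5)/5.3-.5+[250,195]
for n,z,L in [('w',.048,[(31,165),(39,262),(729,93),(737,190)]),('2',.088,[(111,136),(119,238),(650,82),(658,183)]),('3',.128,[(200,101),(210,206),(564,67),(573,172)]),('4',.168,[(291,68),(300,172),(471,51),(480,156)])]:
    P=wf(unproj(ci,c(L),z)); print(n,P.round(1).tolist(),P.mean(0).round(1),(P[:2].mean(0)-P[2:].mean(0)).round(1))
E
```

```text
w [[18.8, 137.5], [-19.7, 137.7], [19.7, -136.7], [-19.0, -135.0]] [-0.   0.8] [ -0.8 273.4]
2 [[18.3, 103.6], [-21.0, 104.1], [18.4, -101.4], [-20.7, -99.8]] [-1.2  1.6] [-2.000e-01  2.045e+02]
3 [[19.2, 68.2], [-20.1, 68.3], [18.3, -65.7], [-21.0, -64.4]] [-0.9  1.6] [  0.9 133.3]
4 [[18.6, 34.4], [-19.0, 35.0], [18.3, -29.6], [-19.8, -28.6]] [-0.5  2.8] [ 0.5 63.8]
```

```bash
python3 - <<'E'
from h import *
o=telemetry.get_obs(); print(o['clock'],o['force'])
print(ctrl.close_job())
E
```

```text
97.5333 [-0.69135152 -0.58546221 -0.0642932 ]
the job is handed in; nothing more can be done
None
```

The job is done and handed in at 97.5 s. The loom and the bead case are on the black mat, and all six clay blocks are laid dry in running bond on the glued course, three, two and one.

**Mishap:** just after I set the middle block of course 2, it was found leaning on the board edge in front of the wall, and the block at seat_a was turned about 10°. I took this to be the announced knock, but I did not see what caused it. A tilted grasp failed because joint 3 was at its limit. I lifted the leaning block by its ends, set it flat on the table and laid it again. The turned block I straightened before that.

**Last checks, from the top and wrist pictures:**
- **Along the wall:** courses 2 and 3 are centred within about 1 mm of the glued course. The top block sits about 2 mm toward +y.
- **Across the wall:** everything is within about 1.5 mm.
- **Joints:** they are not all equal. The ones I measured run from about 2.5 to 6.5 mm against the intended 4 mm. The widest is between the blocks at seat_a and seat_b, the narrowest between the two blocks of course 3. I left these as they are.
- **Other things:** the pliers, measured midway, had not moved. The tape, glue tube and look-alike blocks appear where they were in the last pictures.

The gripper was open and clear of everything at the end.

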